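# Load the punch rack and bar it

## Robot

A 6-joint arm with a two-finger parallel gripper is mounted at the origin on the work surface. World frame = base frame: x ahead of the robot, y to its left, z up, the work surface at z = 0. Lengths are in m, angles in rad, forces in N, time in s.
With the tool pointing down it reaches from about 0.3 to 1 m from the base axis. Payload 5.1 kg.
Tool frame: the origin (TCP) lies on the centre line of the jaws, within the pads' length; the fingertips stand 25 mm ahead of it and the grasp point (between the pads) lies 6 mm ahead of it; z points along the fingers, y is the direction in which the jaws open and shut (so a half turn about z gives the same grasp; the last joint's range is limited). The gripper opens to 95 mm and grips with 3 to 60 N. Pads are 20 mm wide; open, the fingers measure 119 mm over their backs; the gripper's body (75 mm by 180 mm) begins 59 mm behind the grasp point.
Start: joints at [1.124, 0.124, 1.65, -0, 1.367, -0.083], TCP at [0.231, 0.607, 0.24] pointing down, gripper open.
Joint ranges: [-2.61, 2.61], [-1.02, 2.33], [0.03, 2.71], [-1.35, 4.49], [0.32, 2.68], [-2.91, 2.91]. Speed limits (rad/s): [2.57, 2.57, 3.14, 3.14, 3.14, 3.14].

## Interface

Orientations are given as a rotation vector (axis times angle).
In Python, from rig import sense, vision, ctrl gives the robot as it stands.
- The arm moves only by the tool jog_arm, never from a script. Its argument "commands" is a list of rows, each an object of numbers: "dx", "dy", "dz": the shift along the tool's x, y, z in mm; "wx", "wy", "wz": the turn, a rotation vector about the tool's x, y, z in rad; "jaw": the closure in counts, from 0 (fully open) to 255 (shut). A call has 1 to 20 rows; each row shifts and turns the pose as measured when the row begins, along the tool's axes as they then stand; what a row does not reach is not made up. A row lasts 1/10 s, in which the tool goes at most 50 mm and 8.59 degrees, less where a joint would pass 70% of its speed; a pose out of reach is approached as far as the arm can. A call is refused whole if a number of a shift passes 50 or a number of a turn 0.15, either way. A call with a gripper value outside its range is refused whole. The fingers move at their own pace and stop on an object; "grip_force" is the grip in N (left out, the last holds). Time passes only in rows, so rows that do not move let the fingers close. It gives the time, the measured TCP pose, the force and the opening at its end, in the units of the state.
- sense(): the state, without advancing time (a new reading comes with each control period).
- vision.read_camera(name): name is "side" or "top" or "wrist"; returns a dict with "image" (480x640x3 uint8, red, green, blue), "depth" (480x640 float32, m along the optical axis (not along the pixel's ray), 0 where there is no reading), "camera_matrix" (3x3 intrinsics, pixels), "R" (3x3) and "t" (3): a world point X has camera coordinates R X + t. Camera axes: x right, y down, z forward; pixel columns grow to the right and rows downward; lengths in m; the calibration is good to about 2 mm. The wrist camera is an equidistant fisheye: a pixel r from the principal point sees the ray r / f radians off the axis. A picture is of the moment at which its call begins.
- ctrl.hand_in(): hands the job in, once; it reports no verdict.
The state is a dict: "time_s": time; "joint_positions": joint angles; "qvel": joint speeds; "joint_efforts": joint torques, N m; "ee_pos": TCP position; "tcp_rot": TCP orientation; "contact_force": force on the tool from outside, world axes, zero at the start; "moment": the same for the moment, N m; "grip_width": finger opening in m.
Only numpy, scipy, OpenCV 4.12 (cv2) and the standard library are available. Lean on these libraries where they do the work, as an engineer would, in place of code of your own. Each camera call takes 0.05 s, during which the arm holds its last target.

## Task

Lift the retaining bar off the punch rack and lay it down on the leather pad. Then stand every loose hand punch in the rack, steel end down, one to a socket, upright and fully home; when all are in, lay the bar back across the two posts, flat between their lips and centred, to hold the punches in. Leave the other things on the bench as they are.

Things in the scene. Friction and masses are not known exactly. Their poses are not given: they have to be found in the camera images.
- punch0: Hand punch, 135 mm long, 160 g: squared wooden handle 34 x 34 x 85 mm, then a round steel shank 16 mm thick, 50 mm long, last 12 mm tapering to 8. Origin: middle of the handle, on its axis. x axis runs along it from steel tip to wooden butt: butt x = +42.5 mm, shoulder -42.5, tip -92.5. Starts lying on a handle face, butt roughly towards the robot. 3 or 4 of the 4 alike are there; absent: None.
- punch1: Hand punch, 135 mm long, 160 g: squared wooden handle 34 x 34 x 85 mm, then a round steel shank 16 mm thick, 50 mm long, last 12 mm tapering to 8. Origin: middle of the handle, on its axis. x axis runs along it from steel tip to wooden butt: butt x = +42.5 mm, shoulder -42.5, tip -92.5. Starts lying on a handle face, butt roughly towards the robot. 3 or 4 of the 4 alike are there; absent: None.
- punch2: Hand punch, 135 mm long, 160 g: squared wooden handle 34 x 34 x 85 mm, then a round steel shank 16 mm thick, 50 mm long, last 12 mm tapering to 8. Origin: middle of the handle, on its axis. x axis runs along it from steel tip to wooden butt: butt x = +42.5 mm, shoulder -42.5, tip -92.5. Starts lying on a handle face, butt roughly towards the robot. 3 or 4 of the 4 alike are there; absent: None.
- punch3: Hand punch, 135 mm long, 160 g: squared wooden handle 34 x 34 x 85 mm, then a round steel shank 16 mm thick, 50 mm long, last 12 mm tapering to 8. Origin: middle of the handle, on its axis. x axis runs along it from steel tip to wooden butt: butt x = +42.5 mm, shoulder -42.5, tip -92.5. Starts lying on a handle face, butt roughly towards the robot. 3 or 4 of the 4 alike are there; absent: None.
- rack: Fixed dark wooden block 60 (x) x 320 (y) x 70 mm high, origin centre of underside, x away from the robot. Four sockets in a row in its top. 150 mm either side of the middle along y stand steel posts (56 mm in x, 16 in y), flat tops 163 mm above the bench; on each, two flared lips 36 mm apart in x at the foot, rising to 182 mm. A seated punch's butt is at 155 mm.
- socket0 (a point): Centre of the mouth of rack socket 0, in the rack's top face 70 mm above the bench; the sockets are 64 mm apart along the rack's y. Square hole 25 x 25 mm, 62 mm deep, so a shank enters with 4.5 mm to spare each side and the handle's shoulder rests on the rim.
- socket1 (a point): Centre of the mouth of rack socket 1, in the rack's top face 70 mm above the bench; the sockets are 64 mm apart along the rack's y. Square hole 25 x 25 mm, 62 mm deep, so a shank enters with 4.5 mm to spare each side and the handle's shoulder rests on the rim.
- socket2 (a point): Centre of the mouth of rack socket 2, in the rack's top face 70 mm above the bench; the sockets are 64 mm apart along the rack's y. Square hole 25 x 25 mm, 62 mm deep, so a shank enters with 4.5 mm to spare each side and the handle's shoulder rests on the rim.
- socket3 (a point): Centre of the mouth of rack socket 3, in the rack's top face 70 mm above the bench; the sockets are 64 mm apart along the rack's y. Square hole 25 x 25 mm, 62 mm deep, so a shank enters with 4.5 mm to spare each side and the handle's shoulder rests on the rim.
- bar: Plain straight aluminium retaining bar, 22 mm wide (x), 334 mm long (y), 24 mm high (z), about 250 g. Origin: centre of its underside. It starts lying across the tops of the two rack posts, between their lips, over the sockets.
- pad: Fixed brown leather pad lying on the bench to the right of the rack, 360 mm (x) x 100 mm (y) x 4 mm thick, origin at the centre of its underside. Empty at the start.
- spool: Grey thread spool standing on end, 38 mm across, 44 mm high; bystander. Origin: centre of its foot.
- mallet: Hammer lying on the bench left of the punches; bystander. Origin: on its underside.
- gluepot: Lidded jar 70 mm across, 90 mm high, beyond the rack; bystander. Origin: centre of its foot.
- dieblock: Dark steel block 70 x 100 x 45 mm beyond the rack; bystander. Origin: centre of its underside.
- weight: Steel disc weight 70 mm across, 50 mm high, left of the rack; bystander. Origin: centre of its foot.
- tin: Flat grey tin 90 x 120 x 35 mm beyond the rack; bystander. Origin: centre of its underside.

How it is judged:
By the outcome, as a careful person would: the job done as asked, in the order asked, and still so for the second after the job is handed in, with the robot touching nothing.
Of punch0, punch1, punch2, punch3 only 3 to 4 are there at a start; the rules pass over those that are not, and their reading is None.
At some moment in a run one of punch0, punch1, punch2, punch3 may be knocked a few centimetres aside while the robot is not near it.
It also fails if it takes over 210 s, if anything falls off the work surface, if the arm or the gripper's body presses on something with over 40 N, if the wrist force passes 120 N, or if a joint passes its speed limit or range.

## Working session

There is one attempt and no reset: what is moved stays moved. The work goes in short steps, Python scripts to look and compute and a tool call to move; the robot and the scene stay as the last step left them, time stands still between calls to the robot, and variables do not carry over. Pictures are saved under pics/ and viewed, and the job is handed in when it is done.

Besides the shell and the picture viewer there is one more tool, called after ">>>" by a JSON object that holds its "op" and its "data", one argument or row to a line. jog_arm: Moves the arm, as the interface text tells. Its arguments: {"type":"object","properties":{"commands":{"type":"array","items":{"type":"object","properties":{"dx":{"type":"number"},"dy":{"type":"number"},"dz":{"type":"number"},"wx":{"type":"number"},"wy":{"type":"number"},"wz":{"type":"number"},"jaw":{"type":"number"}}}},"grip_force":{"type":"number"}},"required":["commands"]}

```bash
ls; mkdir -p pics; python3 - <<'E'
from rig import sense, vision, ctrl
import cv2,numpy as np
s=sense(); print({k:np.round(v,3) for k,v in s.items()})
for n in ["side","top","wrist"]:
    c=vision.read_camera(n); cv2.imwrite(f"pics/a_{n}.png",c["image"][:,:,::-1])
    np.savez(f"a_{n}.npz",**c)
    print(n,np.round(c["camera_matrix"],1).tolist(),np.round(c["R"],3).tolist(),np.round(c["t"],3), np.round(-c["R"].T@c["t"],3))
E
```

```text
pics
{'time_s': np.float64(0.0), 'joint_positions': array([ 1.124,  0.125,  1.652, -0.   ,  1.367, -0.083]), 'qvel': array([-0.001, -0.002, -0.001,  0.002,  0.001,  0.001]), 'joint_efforts': array([ 1.0000e-03, -4.1762e+01, -3.5992e+01,  7.8000e-02,  4.9000e-02,
       -0.0000e+00]), 'ee_pos': array([0.231, 0.607, 0.238]), 'tcp_rot': array([-5.680e-01, -3.089e+00,  3.000e-03]), 'contact_force': array([-0.026, -0.512,  0.281]), 'moment': array([ 0.01 , -0.012,  0.006]), 'grip_width': np.float64(0.095)}
side [[507.5, 0.0, 314.8], [0.0, 507.5, 243.2], [0.0, 0.0, 1.0]] [[-0.997, -0.075, 0.001], [-0.043, 0.558, -0.829], [0.062, -0.827, -0.559]] [0.61  0.124 1.061] [0.548 0.853 0.695]
top [[558.3, 0.0, 318.1], [0.0, 558.3, 236.4], [0.0, 0.0, 1.0]] [[-0.026, -1.0, 0.009], [-0.994, 0.025, -0.109], [0.109, -0.011, -0.994]] [0.026 0.592 1.422] [0.434 0.027 1.478]
wrist [[371.6, 0.0, 318.0], [0.0, 371.6, 236.4], [0.0, 0.0, 1.0]] [[0.355, 0.935, -0.002], [0.899, -0.341, 0.273], [0.255, -0.099, -0.962]] [-0.649 -0.031  0.391] [0.159 0.635 0.383]
```

View pics/a_top.png

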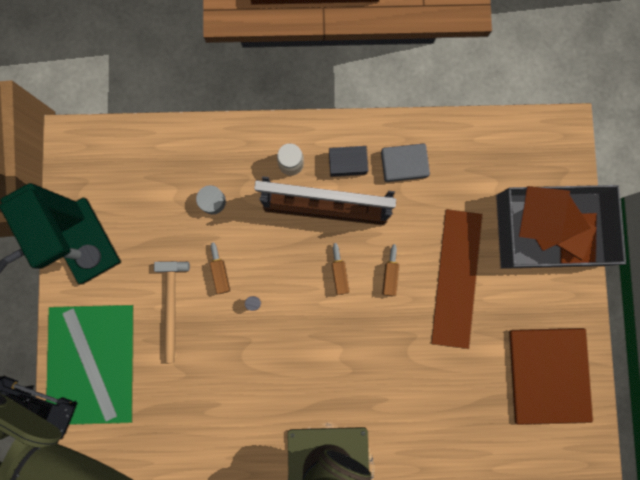

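View pics/a_side.png

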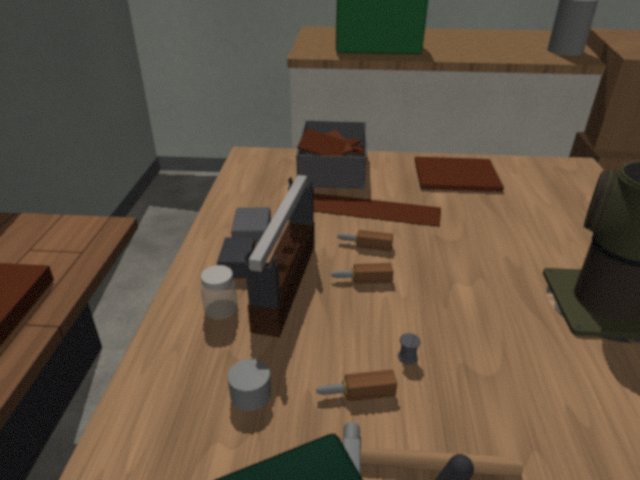

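View pics/a_wrist.png

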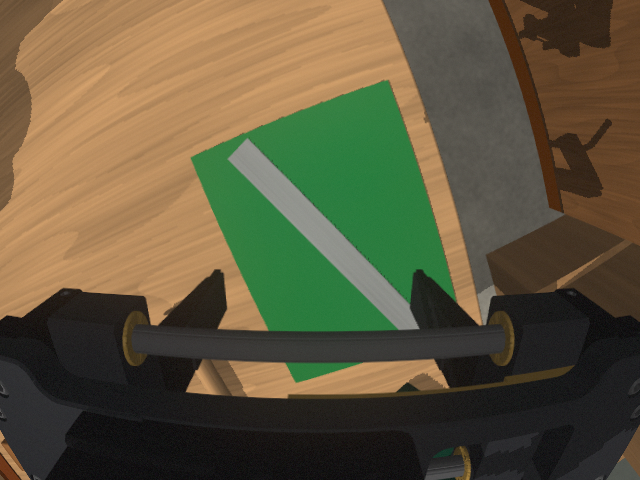

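The top view shows three punches, at pixels (218,275), (340,275) and (391,277). The bar runs across the rack posts from (257,187) to (394,203), and the pad is at (457,278). The green sheet with a steel strip on the left isn't part of the task. Next I measure these.

```bash
cat > h.py <<'E'
import numpy as np, cv2
from rig import sense, vision, ctrl
def cam(n,save=None):
    c=vision.read_camera(n)
    if save: cv2.imwrite(f"pics/{save}.png",c["image"][:,:,::-1])
    return c
def pts(c):
    d=c["depth"].astype(float);K=c["camera_matrix"];v,u=np.mgrid[:480,:640]
    X=np.stack([(u-K[0,2])/K[0,0]*d,(v-K[1,2])/K[1,1]*d,d],-1)
    P=(X-c["t"])@c["R"]; P[d<=0]=np.nan
    return P
def rect(p): 
    (a,b),(w,h),ang=cv2.minAreaRect((p[:,:2]*1000).astype(np.float32))
    if w<h: w,h=h,w; ang+=90
    return np.round([a,b,w,h,(ang+90)%180-90],1)
def axis(p):
    m=p.mean(0);u,s,v=np.linalg.svd(p-m,full_matrices=False);return m,v[0]
def blobs(mask,mn=40):
    n,l,st,ce=cv2.connectedComponentsWithStats(mask.astype(np.uint8))
    return [(l==i) for i in range(1,n) if st[i,4]>=mn]
E
cat > look.py <<'E'
from h import *
import sys
c=cam("top"); P=pts(c); z=P[...,2]; 
print("t",sense()["time_s"], "bench z",np.nanmedian(z[300:340,200:330]))
hsv=cv2.cvtColor(c["image"],cv2.COLOR_RGB2HSV)
box=(P[...,0]>.2)&(P[...,0]<.85)&(P[...,1]>-.55)&(P[...,1]<.5)
for nm,lo,hi in (("low",.012,.060),("mid",.06,.1),("high",.14,.25)):
    for b in blobs(box&(z>lo)&(z<hi),25):
        p=P[b]; print(nm,len(p),"rect",rect(p),"z med %.4f p95 %.4f"%(np.median(p[:,2]),np.percentile(p[:,2],95)),"hsv",np.median(hsv[b],0), "px",np.mean(np.argwhere(b),0)[::-1].round())
E
python3 look.py
```

```text
t 0.2 bench z 0.00022513792520450688
low 1571 rect [ 787.4 -226.5  121.5   92.6  -84.9] z med 0.0346 p95 0.0398 hsv [110.   8. 110.] px [405. 162.]
low 1099 rect [792.6 -74.6 100.7  72.7 -88. ] z med 0.0447 p95 0.0501 hsv [114.  14.  76.] px [348. 161.]
low 115 rect [774.1  78.5  66.3  26.3 -89.8] z med 0.0393 p95 0.0592 hsv [16. 68. 93.] px [292. 170.]
low 634 rect [696.6 289.   70.   68.   45.3] z med 0.0493 p95 0.0553 hsv [ 60.   5. 146.] px [211. 199.]
low 471 rect [ 597.1 -470.3  199.8   19.8    4.3] z med 0.0363 p95 0.0569 hsv [120.   8.  33.] px [503. 230.]
low 49 rect [ 693.9 -517.8   50.4    2.5  -89.9] z med 0.0382 p95 0.0550 hsv [60.  7. 37.] px [518. 193.]
low 33 rect [689.6  84.4  24.2  21.8  80.3] z med 0.0326 p95 0.0540 hsv [ 11. 149.  40.] px [288. 198.]
low 30 rect [689.2  22.4  26.2  12.1 -70.4] z med 0.0253 p95 0.0460 hsv [ 10. 156.  43.] px [313. 201.]
low 343 rect [644.2  -6.5 317.8   2.4  82.1] z med 0.0362 p95 0.0587 hsv [ 12. 156.  32.] px [324. 216.]
low 576 rect [519.4 273.3 134.8  35.4  11.5] z med 0.0324 p95 0.0389 hsv [ 14.  158.  139.5] px [219. 272.]
lo
[... 521 characters left out ...]
v [ 10. 194. 109.] px [525. 357.]
mid 554 rect [794.6  78.7  67.3  62.2  88.8] z med 0.0890 p95 0.0948 hsv [ 22.  16. 193.] px [290. 157.]
mid 566 rect [ 602.7 -476.4  204.    58.3  -14. ] z med 0.0826 p95 0.0992 hsv [120.   8.  35.] px [510. 224.]
mid 1450 rect [662.8 -10.2 318.9  40.2  81.9] z med 0.0703 p95 0.0762 hsv [ 11. 161.  49.] px [325. 208.]
mid 681 rect [ 6.061e+02 -5.236e+02  1.310e+02  5.270e+01  1.000e-01] z med 0.0900 p95 0.0991 hsv [ 10. 190.  98.] px [531. 223.]
mid 33 rect [ 500.9 -527.4   40.6    5.1   89.4] z med 0.0966 p95 0.0997 hsv [135.   5.  87.] px [535. 265.]
high 1756 rect [673.7  -5.6 333.9  57.8  81.9] z med 0.1858 p95 0.1909 hsv [ 15.  11. 187.] px [325. 195.]
```

```bash
python3 - <<'E'
from h import *
from scipy.spatial.transform import Rotation as R
c=cam("top"); P=pts(c); z=P[...,2]; hsv=cv2.cvtColor(c["image"],cv2.COLOR_RGB2HSV)
box=(P[...,0]>.55)&(P[...,0]<.8)&(P[...,1]>-.25)&(P[...,1]<.25)
b=max(blobs(box&(z>.181)&(z<.196)&(hsv[...,2]>140)),key=lambda m:m.sum()); print("bar",rect(P[b]),np.median(z[b]))
pad=(hsv[...,0]<16)&(hsv[...,1]>165)&(abs(z)<.012)&(P[...,1]<-.2)&(P[...,1]>-.5)
for b in blobs(pad,300): print("pad",rect(P[b]),np.median(z[b]))
s=sense(); M=R.from_rotvec(s["tcp_rot"]).as_matrix(); print(M.round(3)); print(c["R"].round(4))
# side view depth for the bar
c=cam("side"); P=pts(c); z=P[...,2]; hsv=cv2.cvtColor(c["image"],cv2.COLOR_RGB2HSV)
box=(P[...,0]>.55)&(P[...,0]<.8)&(P[...,1]>-.25)&(P[...,1]<.25)
b=max(blobs(box&(z>.181)&(z<.196)),key=lambda m:m.sum()); print("bar side",rect(P[b]),np.median(z[b]))
for b in blobs((P[...,0]>.35)&(P[...,0]<.63)&(P[...,1]>-.3)&(P[...,1]<.34)&(z>.015)&(z<.04),60): print(rect(P[b]),np.percentile(z[b],80))
E
```

```text
bar [676.4  -6.4 333.2  22.7  81.3] 0.18707536214968323
pad [ 477.4 -353.2  356.7   99.    -8.8] 0.004005546322704941
[[-0.935  0.356 -0.   ]
 [ 0.356  0.935 -0.001]
 [ 0.    -0.001 -1.   ]]
[[-0.0256 -0.9996  0.0086]
 [-0.9937  0.0245 -0.1094]
 [ 0.1091 -0.0113 -0.994 ]]
bar side [679.2  -4.1 334.9  23.2  81.5] 0.18532193979227396
[ 505.4 -177.2  133.9   40.4   -8.1] 0.03223057973040626
[512.  -39.7 134.1  39.1   7.2] 0.0323339841982515
[429.2 194.5  29.6  16.7 -10.2] 0.03202833195421828
[522.3 275.5 134.6  37.7  10.7] 0.03272334872256275
```

>>> {"op": "jog_arm", "data": {
  "commands": [
    {"dz":-6,"wz":0.136},
    {"dz":-6,"wz":0.136},
    {"dz":-6,"wz":0.136},
    {"dz":-6,"wz":0.136},
    {"dz":-6,"wz":0.136},
    {"dz":-6,"wz":0.136},
    {"dz":-6,"wz":0.136},
    {"dz":-6,"wz":0.136},
    {"dz":-6,"wz":0.136},
    {"dz":-6,"wz":0.136}
  ]
}}

```text
$.commands[0]: bad value
```

```bash
cat > st.py <<'E'
from h import *
from scipy.spatial.transform import Rotation as R
import json
s=sense(); M=R.from_rotvec(s["tcp_rot"]).as_matrix()
print("t %.2f"%s["time_s"],"q",s["joint_positions"].round(3),"pos",(s["ee_pos"]*1000).round(1),"F",s["contact_force"].round(1),"w",round(s["grip_width"]*1000,1)); print("tool x,y,z rows:\n",M.T.round(4))
open("log.jsonl","a").write(json.dumps({"q":list(map(float,s["joint_positions"])),"p":list(map(float,s["ee_pos"])),"r":list(map(float,s["tcp_rot"]))})+"\n")
E
python3 st.py
```

```text
t 0.30 q [ 1.124  0.124  1.651 -0.     1.367 -0.083] pos [231.2 607.3 239.2] F [ 0.4 -0.6  0.4] w 95.1
tool x,y,z rows:
 [[-9.346e-01  3.558e-01  0.000e+00]
 [ 3.558e-01  9.346e-01 -7.000e-04]
 [-3.000e-04 -6.000e-04 -1.000e+00]]
```

>>> {"op": "jog_arm", "data": {
  "commands": [
    {"dx":0,"dy":0,"dz":-6,"wx":0,"wy":0,"wz":0.13,"jaw":0}
  ],
  "grip_force": 20
}}

```text
time_s: 0.4
ee_pos: [0.231, 0.6067, 0.244]
tcp_rot: [-0.773, -3.045, 0.005]
contact_force: [0.6, 1.0, -0.8]
grip_width: 0.0954
```

>>> {"op": "jog_arm", "data": {
  "commands": [
    {"dx":0,"dy":0,"dz":-6,"wx":0,"wy":0,"wz":0.136,"jaw":0},
    {"dx":0,"dy":0,"dz":-6,"wx":0,"wy":0,"wz":0.136,"jaw":0},
    {"dx":0,"dy":0,"dz":-6,"wx":0,"wy":0,"wz":0.136,"jaw":0},
    {"dx":0,"dy":0,"dz":-6,"wx":0,"wy":0,"wz":0.136,"jaw":0},
    {"dx":0,"dy":0,"dz":-6,"wx":0,"wy":0,"wz":0.136,"jaw":0},
    {"dx":0,"dy":0,"dz":-6,"wx":0,"wy":0,"wz":0.136,"jaw":0},
    {"dx":0,"dy":0,"dz":-6,"wx":0,"wy":0,"wz":0.136,"jaw":0},
    {"dx":0,"dy":0,"dz":-6,"wx":0,"wy":0,"wz":0.136,"jaw":0},
    {"dx":0,"dy":0,"dz":-6,"wx":0,"wy":0,"wz":0.136,"jaw":0},
    {"dx":0,"dy":0,"dz":0,"wx":0,"wy":0,"wz":0,"jaw":0}
  ]
}}

```text
time_s: 1.4
ee_pos: [0.2309, 0.6065, 0.2995]
tcp_rot: [2.433, 1.984, -0.006]
contact_force: [0.3, -0.0, -0.2]
grip_width: 0.095
```

```bash
python3 st.py
```

```text
t 1.40 q [1.124 0.095 1.582 0.    1.469 1.327] pos [230.9 606.5 299.5] F [ 0.3 -0.  -0.2] w 95.0
tool x,y,z rows:
 [[ 0.2012  0.9796 -0.0042]
 [ 0.9796 -0.2012 -0.001 ]
 [-0.0019 -0.0039 -1.    ]]
```

>>> {"op": "jog_arm", "data": {
  "commands": [
    {"dx":0,"dy":0,"dz":0,"wx":0,"wy":0,"wz":-0.053,"jaw":0},
    {"dx":-20,"dy":20,"dz":0,"wx":0,"wy":0,"wz":0,"jaw":0},
    {"dx":-32,"dy":32,"dz":0,"wx":0,"wy":0,"wz":0,"jaw":0},
    {"dx":-32,"dy":32,"dz":0,"wx":0,"wy":0,"wz":0,"jaw":0},
    {"dx":-32,"dy":32,"dz":0,"wx":0,"wy":0,"wz":0,"jaw":0},
    {"dx":-32,"dy":32,"dz":0,"wx":0,"wy":0,"wz":0,"jaw":0},
    {"dx":-32,"dy":32,"dz":0,"wx":0,"wy":0,"wz":0,"jaw":0},
    {"dx":-32,"dy":32,"dz":0,"wx":0,"wy":0,"wz":0,"jaw":0},
    {"dx":-32,"dy":32,"dz":0,"wx":0,"wy":0,"wz":0,"jaw":0},
    {"dx":-32,"dy":32,"dz":0,"wx":0,"wy":0,"wz":0,"jaw":0},
    {"dx":-32,"dy":32,"dz":0,"wx":0,"wy":0,"wz":0,"jaw":0},
    {"dx":-32,"dy":32,"dz":0,"wx":0,"wy":0,"wz":0,"jaw":0},
    {"dx":-32,"dy":32,"dz":0,"wx":0,"wy":0,"wz":0,"jaw":0},
    {"dx":-32,"dy":32,"dz":0,"wx":0,"wy":0,"wz":0,"jaw":0},
    {"dx":-20,"dy":20,"dz":0,"wx":0,"wy":0,"wz":0,"jaw":0},
    {"dx":0,"dy":0,"dz":0,"wx":0,"wy":0,"wz":0,"jaw":0}
  ]
}}

```text
time_s: 3.0
ee_pos: [0.6121, 0.1157, 0.2932]
tcp_rot: [2.317, 2.12, -0.013]
contact_force: [-0.2, -0.0, -0.3]
grip_width: 0.0951
```

```bash
python3 st.py; python3 - <<'E'
from h import *
c=cam("wrist","b_wrist"); np.savez("b_wrist.npz",**c); c=cam("top","b_top")
E
```

```text
t 3.00 q [ 0.103  0.041  1.649 -0.006  1.458  0.192] pos [612.1 115.7 293.2] F [-0.2 -0.  -0.3] w 95.1
tool x,y,z rows:
 [[ 0.0886  0.996  -0.0066]
 [ 0.996  -0.0887 -0.005 ]
 [-0.0056 -0.0061 -1.    ]]
```

View pics/b_wrist.png

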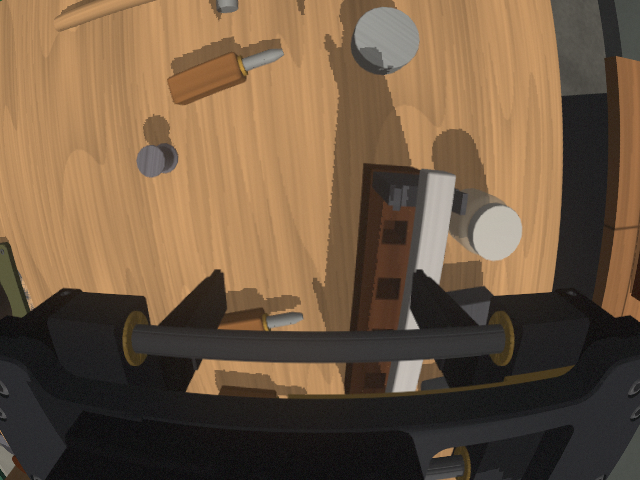

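The wrist view shows the bar between (437,175) and (405,390), with the sockets visible beside it and two punches, at (225,75) and (265,320). I'll measure the bar from this view as well.

```bash
cat >> h.py <<'E'
def wpts(c):
    d=c["depth"].astype(float);K=c["camera_matrix"];v,u=np.mgrid[:480,:640]
    x=(u-K[0,2])/K[0,0]; y=(v-K[1,2])/K[1,1]; th=np.hypot(x,y)+1e-9
    k=np.tan(np.minimum(th,1.5))/th
    X=np.stack([x*k*d,y*k*d,d],-1); P=(X-c["t"])@c["R"]; P[d<=0]=np.nan
    return P
E
python3 - <<'E'
from h import *
c=dict(np.load("b_wrist.npz")); P=wpts(c); z=P[...,2]
print("bench",np.nanmedian(z[230:260,200:300]))
box=(P[...,0]>.55)&(P[...,0]<.8)&(P[...,1]>-.25)&(P[...,1]<.25)&(z>.18)&(z<.195)
b=max(blobs(box),key=lambda m:m.sum()); p=P[b]; print("bar",rect(p),np.median(p[:,2]))
# edges of bar per y
for y0 in (.0,.05,.1,.14):
    q=p[abs(p[:,1]-y0)<.004]; 
    if len(q): print(y0,(q[:,0].min()+q[:,0].max())/2, np.ptp(q[:,0]))
p=p[p[:,1]>.1]; print(rect(p))
for b in blobs((P[...,0]>.35)&(P[...,0]<.63)&(P[...,1]>-.3)&(P[...,1]<.34)&(z>.012)&(z<.05),60): print(rect(P[b]),np.percentile(z[b],80))
c=cam("top"); P=pts(c); z=P[...,2]
for lo,hi in ((.181,.196),):
  p=P[(P[...,0]>.55)&(P[...,0]<.8)&(P[...,1]>-.25)&(P[...,1]<.25)&(z>lo)&(z<hi)]
  for y0 in (-.1,-.05,.0,.05,.1,.14):
    q=p[abs(p[:,1]-y0)<.004]; print("top",y0,(q[:,0].min()+q[:,0].max())/2, np.ptp(q[:,0]))
E
```

```text
bench -9.896095880721487e-05
bar [692.5  96.9 126.7  23.1  81.3] 0.18676530836001043
0.05 0.6771339186680068 0.007006301561803152
0.1 0.6929415721870376 0.022727719389335266
0.14 0.6985059533283904 0.022493337888556453
[697.6 129.2  61.5  22.9  81.5]
[519.9 274.5 135.   35.6  12.1] 0.03405810918687772
[425.6 184.6  37.1  36.5  22.8] 0.04426356696220917
[522.6 -34.9 107.7  25.7  -4.6] 0.033287300165229315
[ 626.9 -137.2   49.     1.6   82.3] 0.041343772726063335
[ 482.7 -159.5   88.7    7.3   -9.8] 0.021837336922361415
top -0.1 0.6615965343921009 0.019433146482997654
top -0.05 0.6685731266106132 0.021601817529556477
top 0.0 0.6766804147489994 0.021062482998600363
top 0.05 0.6852684756839047 0.022368791830335355Traceback (most recent call last):
  File "<stdin>", line 16, in <module>
    return umr_minimum(a, axis, None, out, keepdims, initial, where)
ValueError: zero-size array to reduction operation minimum which has no identity
```

```bash
cat > go.py <<'E'
# python3 go.py x y z  dzx dzy dzz  jx jy jz  (mm; tool z dir; tool y dir) -> total turn & shift in tool axes after the turn; hands=shift in current axes
import sys; from h import *
from scipy.spatial.transform import Rotation as R
a=list(map(float,sys.argv[1:])); p=np.array(a[:3]); 
s=sense(); M=R.from_rotvec(s["tcp_rot"]).as_matrix()
if len(a)>3:
    zt=np.array(a[3:6]); zt/=np.linalg.norm(zt); yt=np.array(a[6:9]); yt-=zt*(yt@zt); yt/=np.linalg.norm(yt); T=np.stack([np.cross(yt,zt),yt,zt],1)
else: T=M
d=p-s["ee_pos"]*1000
print("turn",R.from_matrix(M.T@T).as_rotvec().round(4),"shift cur",(M.T@d).round(1),"shift after turn",(T.T@d).round(1),"pos",(s["ee_pos"]*1000).round(1),"q",s["joint_positions"].round(2),"w",round(s["grip_width"]*1000,1))
E
python3 go.py 677 -6 293 0 0 -1 .989 -.149 0
```

```text
turn [-0.0054  0.0056  0.0634] shift cur [-118.8   77.4    0.8] shift after turn [-113.7   84.8    0.6] pos [610.1 119.1 293.6] q [ 0.11  0.04  1.65 -0.    1.46  0.19] w 95.0
```

>>> {"op": "jog_arm", "data": {
  "commands": [
    {"dx":0,"dy":0,"dz":0,"wx":-0.005,"wy":0.006,"wz":0.063,"jaw":0},
    {"dx":-29,"dy":21,"dz":0,"wx":0,"wy":0,"wz":0,"jaw":0},
    {"dx":-29,"dy":21,"dz":0,"wx":0,"wy":0,"wz":0,"jaw":0},
    {"dx":-29,"dy":21,"dz":0,"wx":0,"wy":0,"wz":0,"jaw":0},
    {"dx":-27,"dy":21,"dz":0,"wx":0,"wy":0,"wz":0,"jaw":0},
    {"dx":0,"dy":0,"dz":0,"wx":0,"wy":0,"wz":0,"jaw":0}
  ]
}}

```text
time_s: 3.75
ee_pos: [0.6746, 0.0022, 0.2944]
tcp_rot: [-2.358, -2.073, -0.004]
contact_force: [-0.4, -0.1, 0.1]
grip_width: 0.0947
```

```bash
python3 go.py 677 -6 185 0 0 -1 .989 -.149 0; python3 st.py
```

```text
turn [ 0.0003 -0.0033  0.0213] shift cur [ -8.2   3.4 109.4] shift after turn [ -7.8   3.6 109.4] pos [674.6   2.2 294.4] q [-0.08  0.15  1.53  0.    1.46  0.05] w 94.7
t 3.75 q [-0.078  0.15   1.53   0.003  1.461  0.05 ] pos [674.6   2.2 294.4] F [-0.4 -0.1  0.1] w 94.7
tool x,y,z rows:
 [[ 1.279e-01  9.918e-01  3.300e-03]
 [ 9.918e-01 -1.279e-01  3.000e-04]
 [ 8.000e-04  3.200e-03 -1.000e+00]]
```

>>> {"op": "jog_arm", "data": {
  "commands": [
    {"dx":-8,"dy":3,"dz":10,"wx":0,"wy":-0.003,"wz":0.021,"jaw":0},
    {"dx":0,"dy":0,"dz":35,"wx":0,"wy":0,"wz":0,"jaw":0},
    {"dx":0,"dy":0,"dz":30,"wx":0,"wy":0,"wz":0,"jaw":0},
    {"dx":0,"dy":0,"dz":20,"wx":0,"wy":0,"wz":0,"jaw":0},
    {"dx":0,"dy":0,"dz":0,"wx":0,"wy":0,"wz":0,"jaw":0}
  ]
}}

```text
time_s: 4.25
ee_pos: [0.6741, 0.001, 0.1961]
tcp_rot: [2.373, 2.058, 0.003]
contact_force: [-0.6, 1.0, 0.2]
grip_width: 0.0947
```

```bash
python3 go.py 677 -6 183 0 0 -1 .989 -.149 0; python3 -c "
from h import *
cam('side','c_side')"
```

```text
turn [ 0.0016 -0.0013  0.0074] shift cur [-6.6  3.8 13.1] shift after turn [-6.5  3.9 13.1] pos [674.1   1.  196.1] q [-0.08  0.2   1.63  0.    1.3   0.06] w 94.7
```

View pics/c_side.png

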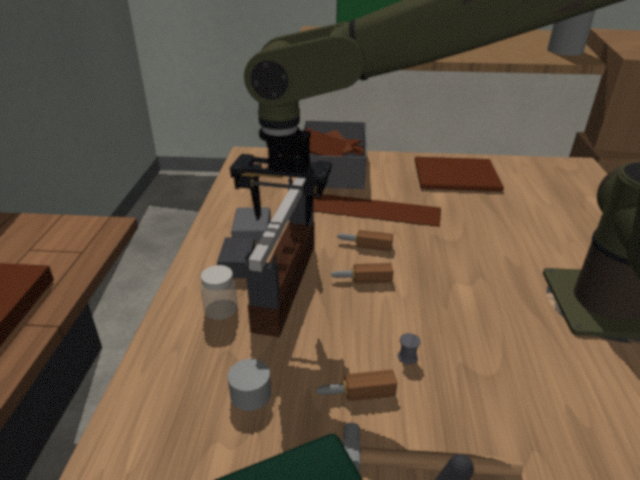

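The side view shows the open fingers astride the bar near (275,215), a bit off its middle. I'll correct that and close.

>>> {"op": "jog_arm", "data": {
  "commands": [
    {"dx":-7,"dy":4,"dz":13,"wx":0,"wy":0,"wz":0.007,"jaw":0},
    {"dx":0,"dy":0,"dz":0,"wx":0,"wy":0,"wz":0,"jaw":0},
    {"dx":0,"dy":0,"dz":0,"wx":0,"wy":0,"wz":0,"jaw":0}
  ]
}}

```text
time_s: 4.6
ee_pos: [0.6794, -0.0054, 0.1878]
tcp_rot: [2.374, 2.048, 0.012]
contact_force: [-0.0, -1.3, 0.7]
grip_width: 0.0951
```

```bash
python3 go.py 677 -6 183 0 0 -1 .989 -.149 0
```

```text
turn [ 0.0096 -0.0019  0.0021] shift cur [-0.9 -2.3  4.8] shift after turn [-0.9 -2.3  4.8] pos [679.4  -5.4 187.8] q [-0.09  0.22  1.63  0.    1.28  0.06] w 95.1
```

>>> {"op": "jog_arm", "data": {
  "commands": [
    {"dx":-1,"dy":-2,"dz":5,"wx":0.009,"wy":0,"wz":0,"jaw":0},
    {"dx":0,"dy":0,"dz":0,"wx":0,"wy":0,"wz":0,"jaw":150},
    {"dx":0,"dy":0,"dz":0,"wx":0,"wy":0,"wz":0,"jaw":255},
    {"dx":0,"dy":0,"dz":0,"wx":0,"wy":0,"wz":0,"jaw":255},
    {"dx":0,"dy":0,"dz":0,"wx":0,"wy":0,"wz":0,"jaw":255},
    {"dx":0,"dy":0,"dz":0,"wx":0,"wy":0,"wz":0,"jaw":255},
    {"dx":0,"dy":0,"dz":0,"wx":0,"wy":0,"wz":0,"jaw":255},
    {"dx":0,"dy":0,"dz":0,"wx":0,"wy":0,"wz":0,"jaw":255},
    {"dx":0,"dy":0,"dz":0,"wx":0,"wy":0,"wz":0,"jaw":255}
  ],
  "grip_force": 35
}}

```text
time_s: 5.5
ee_pos: [0.6787, -0.0066, 0.1857]
tcp_rot: [2.378, 2.05, 0.008]
contact_force: [-0.4, -0.5, 0.1]
grip_width: 0.0363
```

```bash
python3 st.py
```

```text
t 5.50 q [-0.09   0.219  1.635  0.002  1.283  0.058] pos [678.7  -6.6 185.7] F [-0.4 -0.5  0.1] w 36.3
tool x,y,z rows:
 [[ 0.1473  0.9891  0.0023]
 [ 0.9891 -0.1473  0.0047]
 [ 0.005   0.0015 -1.    ]]
```

>>> {"op": "jog_arm", "data": {
  "commands": [
    {"dx":0,"dy":0,"dz":0,"wx":0,"wy":0,"wz":0,"jaw":255},
    {"dx":0,"dy":0,"dz":0,"wx":0,"wy":0,"wz":0,"jaw":255},
    {"dx":0,"dy":0,"dz":0,"wx":0,"wy":0,"wz":0,"jaw":255},
    {"dx":0,"dy":0,"dz":0,"wx":0,"wy":0,"wz":0,"jaw":255}
  ]
}}

```text
time_s: 5.9
ee_pos: [0.6784, -0.0066, 0.1856]
tcp_rot: [2.378, 2.05, 0.007]
contact_force: [-0.9, -0.4, 0.7]
grip_width: 0.0219
```

```bash
python3 st.py;python3 go.py 480 -352 330 0 0 -1 .15 .989 0;python3 go.py 480 -352 330 0 0 -1 -.15 -.989 0
```

```text
t 5.90 q [-0.09   0.219  1.635  0.002  1.284  0.058] pos [678.4  -6.6 185.6] F [-0.9 -0.4  0.7] w 21.9
tool x,y,z rows:
 [[ 0.1474  0.9891  0.0022]
 [ 0.9891 -0.1474  0.004 ]
 [ 0.0043  0.0016 -1.    ]]
turn [ 4.9000e-03  1.4000e-03 -1.5682e+00] shift cur [-370.6 -144.8 -145.8] shift after turn [ 144.4 -371.3 -144.4] pos [678.4  -6.6 185.6] q [-0.09  0.22  1.63  0.    1.28  0.06] w 21.9
turn [ 1.4000e-03 -4.9000e-03  1.5734e+00] shift cur [-370.6 -144.8 -145.8] shift after turn [-144.4  371.3 -144.4] pos [678.4  -6.6 185.6] q [-0.09  0.22  1.63  0.    1.28  0.06] w 21.9
```

>>> {"op": "jog_arm", "data": {
  "commands": [
    {"dx":0,"dy":0,"dz":-10,"wx":0,"wy":0,"wz":0,"jaw":255},
    {"dx":0,"dy":0,"dz":-20,"wx":0,"wy":0,"wz":0,"jaw":255},
    {"dx":0,"dy":0,"dz":-20,"wx":0,"wy":0,"wz":0,"jaw":255},
    {"dx":0,"dy":0,"dz":-30,"wx":0,"wy":0,"wz":0,"jaw":255},
    {"dx":0,"dy":0,"dz":-30,"wx":0,"wy":0,"wz":0,"jaw":255},
    {"dx":0,"dy":0,"dz":-20,"wx":0,"wy":0,"wz":0,"jaw":255},
    {"dx":0,"dy":0,"dz":0,"wx":0,"wy":0,"wz":0,"jaw":255}
  ]
}}

```text
time_s: 6.6
ee_pos: [0.6759, -0.0066, 0.3174]
tcp_rot: [-2.376, -2.048, 0.003]
contact_force: [0.7, -0.8, -1.5]
grip_width: 0.0217
```

```bash
python3 st.py; python3 - <<'E'
from h import *
c=cam("top","d_top"); np.savez("d_top.npz",**c); P=pts(c); z=P[...,2]
c=cam("side","d_side")
E
```

```text
t 6.60 q [-0.09   0.148  1.495  0.002  1.504  0.058] pos [675.9  -6.6 317.4] F [ 0.7 -0.8 -1.5] w 21.7
tool x,y,z rows:
 [[ 0.1474  0.9891  0.0017]
 [ 0.9891 -0.1474 -0.0048]
 [-0.0044  0.0024 -1.    ]]
```

View pics/d_side.png

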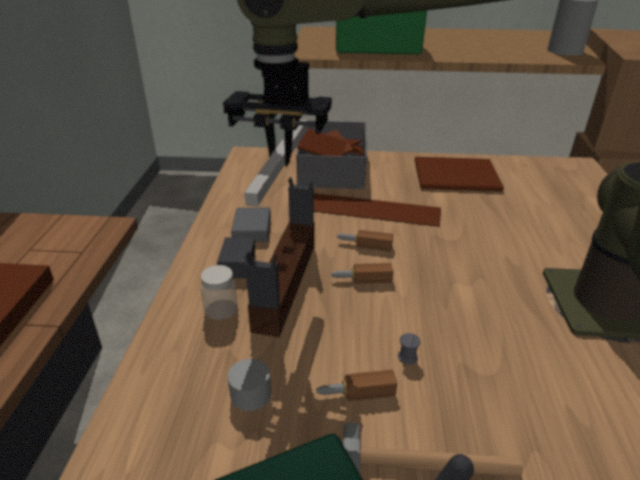

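The bar is lifted clear and hangs level at (275,165), with the posts now free. Next it goes to the pad.

>>> {"op": "jog_arm", "data": {
  "commands": [
    {"dx":-18,"dy":-7,"dz":0,"wx":0,"wy":0,"wz":0,"jaw":255},
    {"dx":-30,"dy":-12,"dz":0,"wx":0,"wy":0,"wz":0,"jaw":255},
    {"dx":-30,"dy":-12,"dz":0,"wx":0,"wy":0,"wz":0,"jaw":255},
    {"dx":-30,"dy":-12,"dz":0,"wx":0,"wy":0,"wz":0,"jaw":255},
    {"dx":-30,"dy":-12,"dz":0,"wx":0,"wy":0,"wz":0,"jaw":255},
    {"dx":-30,"dy":-12,"dz":0,"wx":0,"wy":0,"wz":0,"jaw":255},
    {"dx":-30,"dy":-12,"dz":0,"wx":0,"wy":0,"wz":0,"jaw":255},
    {"dx":-30,"dy":-12,"dz":0,"wx":0,"wy":0,"wz":0,"jaw":255},
    {"dx":-30,"dy":-12,"dz":0,"wx":0,"wy":0,"wz":0,"jaw":255},
    {"dx":-30,"dy":-12,"dz":0,"wx":0,"wy":0,"wz":0,"jaw":255},
    {"dx":-30,"dy":-12,"dz":0,"wx":0,"wy":0,"wz":0,"jaw":255},
    {"dx":-30,"dy":-12,"dz":0,"wx":0,"wy":0,"wz":0,"jaw":255},
    {"dx":-20,"dy":-8,"dz":0,"wx":0,"wy":0,"wz":0,"jaw":255},
    {"dx":0,"dy":0,"dz":0,"wx":0,"wy":0,"wz":0.05,"jaw":255}
  ]
}}

```text
time_s: 8.1
ee_pos: [0.4475, -0.3636, 0.2819]
tcp_rot: [-2.392, -1.953, 0.05]
contact_force: [0.9, 0.1, -1.8]
grip_width: 0.0216
```

>>> {"op": "jog_arm", "data": {
  "commands": [
    {"dx":0,"dy":0,"dz":0,"wx":0,"wy":0,"wz":0.12,"jaw":255},
    {"dx":0,"dy":0,"dz":0,"wx":0,"wy":0,"wz":0.13,"jaw":255},
    {"dx":0,"dy":0,"dz":0,"wx":0,"wy":0,"wz":0.13,"jaw":255},
    {"dx":0,"dy":0,"dz":0,"wx":0,"wy":0,"wz":0.13,"jaw":255},
    {"dx":0,"dy":0,"dz":0,"wx":0,"wy":0,"wz":0.13,"jaw":255},
    {"dx":0,"dy":0,"dz":0,"wx":0,"wy":0,"wz":0.13,"jaw":255},
    {"dx":0,"dy":0,"dz":0,"wx":0,"wy":0,"wz":0.13,"jaw":255},
    {"dx":0,"dy":0,"dz":0,"wx":0,"wy":0,"wz":0.13,"jaw":255},
    {"dx":0,"dy":0,"dz":0,"wx":0,"wy":0,"wz":0.13,"jaw":255},
    {"dx":0,"dy":0,"dz":0,"wx":0,"wy":0,"wz":0.13,"jaw":255},
    {"dx":0,"dy":0,"dz":0,"wx":0,"wy":0,"wz":0.13,"jaw":255},
    {"dx":0,"dy":0,"dz":0,"wx":0,"wy":0,"wz":0,"jaw":255}
  ]
}}

```text
time_s: 9.3
ee_pos: [0.4274, -0.3615, 0.2528]
tcp_rot: [-3.087, 0.185, 0.151]
contact_force: [-1.0, 0.7, -2.9]
grip_width: 0.0217
```

```bash
python3 st.py;python3 go.py 477 -353 50 0 0 -1 -.153 -.988 0
python3 - <<'E'
from h import *
c=cam("top","e_top"); np.savez("e_top.npz",**c)
E
```

```text
t 9.30 q [-0.783 -0.019  1.78  -0.031  1.484  0.912] pos [ 427.4 -361.5  252.8] F [-1.   0.7 -2.9] w 21.7
tool x,y,z rows:
 [[ 0.9881 -0.117  -0.0997]
 [-0.1214 -0.9918 -0.039 ]
 [-0.0943  0.0506 -0.9943]]
turn [-0.0374  0.1006  0.0338] shift cur [ 68.2  -6.5 197.4] shift after turn [ 47.7 -16.  202.8] pos [ 427.4 -361.5  252.8] q [-0.78 -0.02  1.78 -0.03  1.48  0.91] w 21.7
```

View pics/e_top.png

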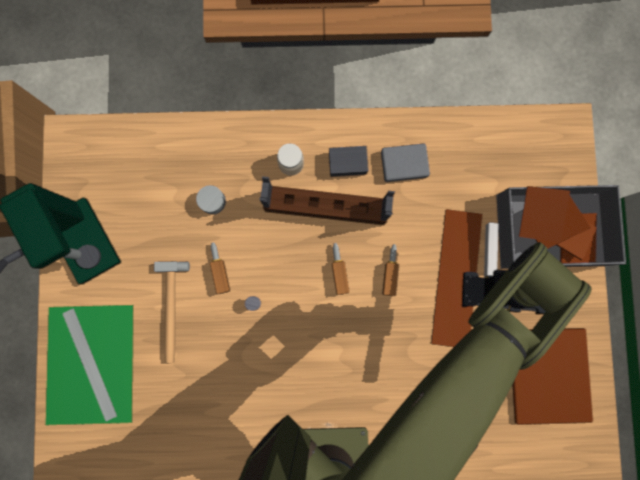

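The top view shows the rack uncovered, with four sockets at (291,199) to (364,210). The bar hangs beside the pad at about (490,270) and the tool has drifted in tilt. I'll correct that and lower.

>>> {"op": "jog_arm", "data": {
  "commands": [
    {"dx":0,"dy":0,"dz":0,"wx":-0.037,"wy":0.1,"wz":0.034,"jaw":255},
    {"dx":24,"dy":-8,"dz":20,"wx":0,"wy":0,"wz":0,"jaw":255},
    {"dx":24,"dy":-8,"dz":30,"wx":0,"wy":0,"wz":0,"jaw":255},
    {"dx":0,"dy":0,"dz":30,"wx":0,"wy":0,"wz":0,"jaw":255},
    {"dx":0,"dy":0,"dz":20,"wx":0,"wy":0,"wz":0,"jaw":255},
    {"dx":0,"dy":0,"dz":0,"wx":0,"wy":0,"wz":0,"jaw":255}
  ]
}}

```text
time_s: 9.95
ee_pos: [0.4743, -0.3518, 0.1457]
tcp_rot: [-3.133, 0.216, 0.003]
contact_force: [-0.3, 0.7, -3.1]
grip_width: 0.0213
```

```bash
python3 go.py 477 -353 50 0 0 -1 -.153 -.988 0
```

```text
turn [-0.0013  0.0022  0.0161] shift cur [ 3.   0.9 95.7] shift after turn [ 2.8  0.8 95.7] pos [ 474.3 -351.8  145.7] q [-0.73  0.07  1.87 -0.    1.2   0.98] w 21.3
```

>>> {"op": "jog_arm", "data": {
  "commands": [
    {"dx":3,"dy":1,"dz":20,"wx":0,"wy":0,"wz":0.016,"jaw":255},
    {"dx":0,"dy":0,"dz":25,"wx":0,"wy":0,"wz":0,"jaw":255},
    {"dx":0,"dy":0,"dz":25,"wx":0,"wy":0,"wz":0,"jaw":255},
    {"dx":0,"dy":0,"dz":10,"wx":0,"wy":0,"wz":0,"jaw":255},
    {"dx":0,"dy":0,"dz":0,"wx":0,"wy":0,"wz":0,"jaw":255}
  ]
}}

```text
time_s: 10.45
ee_pos: [0.4772, -0.3553, 0.0672]
tcp_rot: [3.132, -0.23, 0.0]
contact_force: [0.2, -0.4, -2.2]
grip_width: 0.0219
```

```bash
python3 go.py 477 -353 31 0 0 -1 -.153 -.988 0
```

```text
turn [ 0.0013 -0.0004  0.0072] shift cur [-0.5 -2.3 36.2] shift after turn [-0.5 -2.3 36.2] pos [ 477.2 -355.3   67.2] q [-0.73  0.17  1.91 -0.    1.06  0.99] w 21.9
```

>>> {"op": "jog_arm", "data": {
  "commands": [
    {"dx":0,"dy":-2,"dz":15,"wx":0,"wy":0,"wz":0.007,"jaw":255},
    {"dx":0,"dy":0,"dz":12,"wx":0,"wy":0,"wz":0,"jaw":255},
    {"dx":0,"dy":0,"dz":7,"wx":0,"wy":0,"wz":0,"jaw":255},
    {"dx":0,"dy":0,"dz":0,"wx":0,"wy":0,"wz":0,"jaw":255},
    {"dx":0,"dy":0,"dz":0,"wx":0,"wy":0,"wz":0,"jaw":255}
  ]
}}

```text
time_s: 10.95
ee_pos: [0.4795, -0.3553, 0.0348]
tcp_rot: [3.127, -0.239, 0.008]
contact_force: [-0.2, -0.3, -2.2]
grip_width: 0.0221
```

```bash
python3 go.py 477 -353 31 0 0 -1 -.153 -.988 0
```

```text
turn [ 0.0048 -0.0057  0.0009] shift cur [-2.9 -1.9  3.8] shift after turn [-2.8 -1.9  3.8] pos [ 479.5 -355.3   34.8] q [-0.73  0.22  1.92 -0.    1.    1.  ] w 22.1
```

>>> {"op": "jog_arm", "data": {
  "commands": [
    {"dx":0,"dy":0,"dz":4,"wx":0.005,"wy":-0.005,"wz":0,"jaw":255},
    {"dx":0,"dy":0,"dz":2,"wx":0,"wy":0,"wz":0,"jaw":255},
    {"dx":0,"dy":0,"dz":0,"wx":0,"wy":0,"wz":0,"jaw":255}
  ]
}}

```text
time_s: 11.25
ee_pos: [0.4803, -0.3559, 0.0296]
tcp_rot: [3.132, -0.239, 0.003]
contact_force: [-0.0, -0.4, -2.5]
grip_width: 0.0218
```

```bash
python3 go.py 477 -353 30 0 0 -1 -.153 -.988 0; python3 -c "
from rig import *
print(sense()['contact_force'])"
```

```text
turn [ 0.0005 -0.0021  0.0011] shift cur [-3.7 -2.4 -0.4] shift after turn [-3.7 -2.4 -0.4] pos [ 480.3 -355.9   29.6] q [-0.73  0.23  1.91  0.    1.    1.  ] w 21.8
[-0.02308411 -0.39828384 -2.54095793]
```

>>> {"op": "jog_arm", "data": {
  "commands": [
    {"dx":0,"dy":0,"dz":0,"wx":0,"wy":0,"wz":0,"jaw":190},
    {"dx":0,"dy":0,"dz":0,"wx":0,"wy":0,"wz":0,"jaw":150},
    {"dx":0,"dy":0,"dz":0,"wx":0,"wy":0,"wz":0,"jaw":110},
    {"dx":0,"dy":0,"dz":0,"wx":0,"wy":0,"wz":0,"jaw":80},
    {"dx":0,"dy":0,"dz":0,"wx":0,"wy":0,"wz":0,"jaw":80},
    {"dx":0,"dy":0,"dz":0,"wx":0,"wy":0,"wz":0,"jaw":80}
  ]
}}

```text
time_s: 11.85
ee_pos: [0.4822, -0.3576, 0.0326]
tcp_rot: [3.128, -0.239, 0.01]
contact_force: [-0.7, 0.1, 0.2]
grip_width: 0.059
```

>>> {"op": "jog_arm", "data": {
  "commands": [
    {"dx":0,"dy":0,"dz":-20,"wx":0,"wy":0,"wz":0,"jaw":80},
    {"dx":0,"dy":0,"dz":-40,"wx":0,"wy":0,"wz":0,"jaw":80},
    {"dx":0,"dy":0,"dz":-45,"wx":0,"wy":0,"wz":0,"jaw":80},
    {"dx":0,"dy":0,"dz":-45,"wx":0,"wy":0,"wz":0,"jaw":80},
    {"dx":0,"dy":0,"dz":-45,"wx":0,"wy":0,"wz":0,"jaw":80},
    {"dx":0,"dy":0,"dz":-45,"wx":0,"wy":0,"wz":0,"jaw":80},
    {"dx":0,"dy":0,"dz":-20,"wx":0,"wy":0,"wz":0,"jaw":80},
    {"dx":0,"dy":0,"dz":0,"wx":0,"wy":0,"wz":0,"jaw":80}
  ]
}}

```text
time_s: 12.65
ee_pos: [0.4793, -0.3553, 0.3006]
tcp_rot: [3.132, -0.239, 0.003]
contact_force: [0.0, 0.2, 0.3]
grip_width: 0.0658
```

```bash
python3 st.py; python3 - <<'E'
from h import *
cam("side","f_side")
c=cam("top","f_top"); np.savez("f_top.npz",**c)
c=cam("wrist","f_wrist"); np.savez("f_wrist.npz",**c)
E
```

```text
t 12.65 q [-7.280e-01 -2.500e-02  1.703e+00  1.000e-03  1.461e+00  9.950e-01] pos [ 479.3 -355.3  300.6] F [0.  0.2 0.3] w 65.8
tool x,y,z rows:
 [[ 9.884e-01 -1.520e-01  2.300e-03]
 [-1.520e-01 -9.884e-01  6.000e-04]
 [ 2.200e-03 -9.000e-04 -1.000e+00]]
```

View pics/f_side.png

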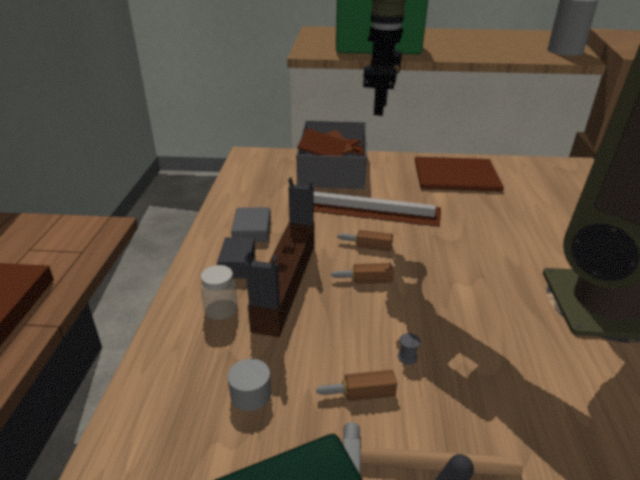

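View pics/f_wrist.png

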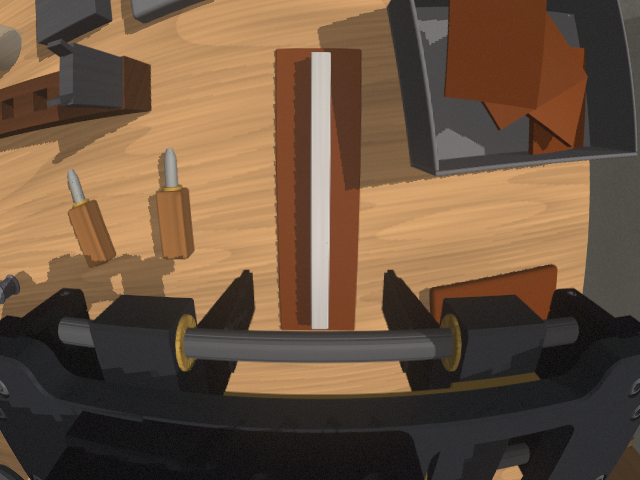

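The bar lies flat along the middle of the pad, from (320,55) to (320,328) in the wrist view. All three punches are undisturbed. Now I find the sockets, and fit the arm kinematics to check that the tilted poses are reachable.

```bash
cat >> h.py <<'E'
def rayplane(c,uv,z):
    K=c["camera_matrix"]; uv=np.atleast_2d(uv).astype(float)
    d=np.stack([(uv[:,0]-K[0,2])/K[0,0],(uv[:,1]-K[1,2])/K[1,1],np.ones(len(uv))],1)@c["R"]; o=-c["R"].T@c["t"]
    return o+d*((z-o[2])/d[:,2])[:,None]
E
python3 - <<'E'
from h import *
c=dict(np.load("f_top.npz")); P=pts(c); z=P[...,2]
b=max(blobs((P[...,0]>.6)&(P[...,0]<.75)&(abs(P[...,1]+.005)<.135)&(z>.066)&(z<.08)),key=lambda m:m.sum()); 
p=P[b]; print("rack top",rect(p),np.median(p[:,2]))
v,u=np.mgrid[:480,:640]
uv=np.stack([u.ravel(),v.ravel()],1); Q=rayplane(c,uv,.07).reshape(480,640,3)
r=rect(p); th=np.deg2rad(r[4]); ey=np.array([np.cos(th),np.sin(th)]); ex=np.array([ey[1],-ey[0]])
L=(Q[...,:2]-r[:2]/1000); a=L@ex; e=L@ey
hole=(z<.06)&(abs(a)<.022)&(abs(e)<.125)
for h in blobs(hole,10):
    q=Q[h]; print("hole",len(q),q.mean(0).round(4)[:2],rect(q))
# posts/lips
for b in blobs((P[...,0]>.6)&(P[...,0]<.75)&(abs(P[...,1])<.2)&(z>.155)&(z<.2),8):
    print("post",b.sum(),rect(P[b]),np.percentile(z[b],[10,50,90]).round(3))
b=max(blobs((P[...,0]>.25)&(P[...,0]<.7)&(P[...,1]<-.3)&(P[...,1]>-.42)&(z>.02)&(z<.05)),key=lambda m:m.sum()); print("bar",rect(P[b]),np.median(z[b]))
for b in blobs((P[...,0]>.4)&(P[...,0]<.63)&(P[...,1]>-.25)&(P[...,1]<.34)&(z>.012)&(z<.042),100): print("punch",rect(P[b]))
hsv=cv2.cvtColor(c["image"],cv2.COLOR_RGB2HSV)
from scipy.optimize import least_squares
import json
# kinematics fit
D=[json.loads(l) for l in open("log.jsonl")]
q=np.array([d["q"] for d in D]); p=np.array([d["p"] for d in D]); rr=np.hypot(p[:,0],p[:,1])
def f(x):
    h,a,L1,L2,e,d6=x; A=q[:,1];B=q[:,1]+q[:,2];C=B+q[:,4]
    r=a+L1*np.sin(A)+L2*np.sin(B)-e*np.cos(B)+d6*np.sin(C); zz=h+L1*np.cos(A)+L2*np.cos(B)+e*np.sin(B)+d6*np.cos(C)
    return np.r_[r-rr,zz-p[:,2]]
s=least_squares(f,[.3,0,.4,.4,0,.25]); print(s.x.round(4),np.abs(s.fun).max(),len(q))
E
```

```text
rack top [674.2  -6.9 275.7  61.3  82.1] 0.07031959868961367
hole 83 [0.6855 0.0836] [686.2  83.3  23.8  23.4  81.4]
hole 87 [0.677  0.0203] [677.2  20.2  24.5  23.2  82.2]
hole 85 [ 0.6682 -0.0428] [669.  -42.9  23.3  23.   -1.7]
hole 86 [ 0.6601 -0.1059] [ 659.7 -106.6   23.3   23.    -1.9]
post 182 [694.6 137.2  56.9  16.7  -8.3] [0.16  0.164 0.181]
post 180 [ 652.2 -159.7   56.8   17.    -8.5] [0.16  0.165 0.182]
bar [ 485.8 -357.5  320.5   25.2   -8.8] 0.027828168061618155
punch [519.4 274.  135.6  35.3  11.9]
punch [509.1 -41.4 134.5  34.1   7.1]
punch [ 502.1 -179.4  135.1   35.1   -8.3]
[ 0.2291  0.0023  0.4514  0.6131 -0.0423  0.2722] 9.585336047784887e-05 9
```

```bash
cat > plan.py <<'E'
# python3 plan.py cx cy phi_deg alpha s zg back : punch whole-length centre, tip direction angle
import sys; from h import *
cx,cy,phi,al,s_,zg,back=map(float,sys.argv[1:8]); phi=np.deg2rad(phi); al=np.deg2rad(al)
t=np.array([np.cos(phi),np.sin(phi),0]); d=np.sin(al)*t+np.cos(al)*np.array([0,0,-1.])
gp=np.array([cx,cy,0])-(67.5-s_)*t; gp[2]=zg
tcp=gp-(6+back)*d
print("tcp",tcp.round(1),"d",d.round(4),"jaw",np.round([np.sin(phi),-np.cos(phi),0],4))
sys.argv=["go"]+[str(x) for x in [*tcp,*d,np.sin(phi),-np.cos(phi),0]]
exec(open("go.py").read())
E
python3 plan.py 509.1 -41.4 7.1 55 20 25 80
```

```text
tcp [392.1 -56.   74.3] d [ 0.8129  0.1012 -0.5736] jaw [ 0.1236 -0.9923  0.    ]
turn [ 0.128   0.9585 -0.2575] shift cur [-128.8 -280.5  222.2] shift after turn [-208.1 -306.3   86.8] pos [ 477.8 -354.   294.6] q [-0.73 -0.02  1.71  0.    1.46  1.  ] w 65.1
```

```bash
python3 go.py 430 -50 280 0 0 -1 0.1236 -.9923 0
```

```text
turn [-0.0052  0.0049 -0.2766] shift cur [ -93.4 -293.1   16.4] shift after turn [  -9.9 -307.6   14.6] pos [ 477.8 -354.   294.6] q [-0.73 -0.02  1.71  0.    1.46  1.  ] w 65.1
```

>>> {"op": "jog_arm", "data": {
  "commands": [
    {"dx":-4,"dy":-15,"dz":0,"wx":-0.005,"wy":0.005,"wz":-0.13,"jaw":60},
    {"dx":-4,"dy":-28,"dz":0,"wx":0,"wy":0,"wz":-0.13,"jaw":60},
    {"dx":-1,"dy":-28,"dz":0,"wx":0,"wy":0,"wz":0,"jaw":60},
    {"dx":-1,"dy":-28,"dz":0,"wx":0,"wy":0,"wz":0,"jaw":60},
    {"dx":-1,"dy":-28,"dz":0,"wx":0,"wy":0,"wz":0,"jaw":60},
    {"dx":-1,"dy":-28,"dz":0,"wx":0,"wy":0,"wz":0,"jaw":60},
    {"dx":-1,"dy":-28,"dz":0,"wx":0,"wy":0,"wz":0,"jaw":60},
    {"dx":-1,"dy":-28,"dz":0,"wx":0,"wy":0,"wz":0,"jaw":60},
    {"dx":-1,"dy":-28,"dz":0,"wx":0,"wy":0,"wz":0,"jaw":60},
    {"dx":-1,"dy":-28,"dz":0,"wx":0,"wy":0,"wz":0,"jaw":60},
    {"dx":-1,"dy":-18,"dz":0,"wx":0,"wy":0,"wz":0,"jaw":60},
    {"dx":0,"dy":0,"dz":0,"wx":0,"wy":0,"wz":0,"jaw":60}
  ]
}}

```text
time_s: 14.0
ee_pos: [0.4203, -0.0552, 0.2586]
tcp_rot: [-3.102, -0.179, 0.086]
contact_force: [-0.6, -0.3, -0.7]
grip_width: 0.0726
```

```bash
python3 st.py; python3 go.py 430 -50 280 .496 .062 -.866 0.1236 -.9923 0
```

```text
t 14.00 q [-0.266 -0.376  2.072  0.014  1.508  1.188] pos [420.3 -55.2 258.6] F [-0.6 -0.3 -0.7] w 72.6
tool x,y,z rows:
 [[ 0.9918  0.116  -0.0532]
 [ 0.1141 -0.9928 -0.0363]
 [-0.057   0.03   -0.9979]]
turn [-0.0334  0.5765 -0.018 ] shift cur [  9.1  -4.8 -21.7] shift after turn [ 19.6  -3.9 -13.4] pos [420.3 -55.2 258.6] q [-0.27 -0.38  2.07  0.01  1.51  1.19] w 72.6
```

>>> {"op": "jog_arm", "data": {
  "commands": [
    {"dx":3,"dy":0,"dz":0,"wx":-0.01,"wy":0.13,"wz":-0.005,"jaw":60},
    {"dx":3,"dy":0,"dz":-6,"wx":-0.01,"wy":0.13,"wz":-0.005,"jaw":60},
    {"dx":3,"dy":0,"dz":-6,"wx":-0.01,"wy":0.13,"wz":-0.005,"jaw":60},
    {"dx":3,"dy":0,"dz":0,"wx":-0.01,"wy":0.13,"wz":-0.005,"jaw":60},
    {"dx":0,"dy":0,"dz":0,"wx":0,"wy":0,"wz":0,"jaw":60},
    {"dx":0,"dy":0,"dz":0,"wx":0,"wy":0,"wz":0,"jaw":60}
  ]
}}

```text
time_s: 14.6
ee_pos: [0.4279, -0.0561, 0.2584]
tcp_rot: [-3.027, -0.189, -0.712]
contact_force: [-0.2, 1.0, 0.6]
grip_width: 0.0726
```

```bash
python3 st.py
```

```text
t 14.60 q [-0.393 -0.719  2.329  0.243  1.134  0.995] pos [427.9 -56.1 258.4] F [-0.2  1.   0.6] w 72.6
tool x,y,z rows:
 [[ 0.8881  0.112   0.4458]
 [ 0.1238 -0.9923  0.0027]
 [ 0.4427  0.0528 -0.8951]]
```

>>> {"op": "jog_arm", "data": {
  "commands": [
    {"dx":0,"dy":0,"dz":0,"wx":0.14,"wy":0,"wz":0,"jaw":60},
    {"dx":0,"dy":0,"dz":0,"wx":0.14,"wy":0,"wz":0,"jaw":60},
    {"dx":0,"dy":0,"dz":0,"wx":0,"wy":0,"wz":0,"jaw":60},
    {"dx":0,"dy":0,"dz":0,"wx":0,"wy":0,"wz":0,"jaw":60}
  ]
}}

```text
time_s: 15.0
ee_pos: [0.429, -0.0564, 0.2571]
tcp_rot: [-2.753, -0.268, -0.608]
contact_force: [-0.3, -0.6, 0.4]
grip_width: 0.0729
```

```bash
python3 st.py
```

```text
t 15.00 q [-0.569 -0.583  2.27   0.525  1.331  0.712] pos [429.  -56.4 257.1] F [-0.3 -0.6  0.4] w 72.9
tool x,y,z rows:
 [[ 0.8924  0.1144  0.4366]
 [ 0.2452 -0.935  -0.2562]
 [ 0.3789  0.3356 -0.8624]]
```

```bash
cat > kin.py <<'E'
import numpy as np, json
from scipy.spatial.transform import Rotation as R
from scipy.optimize import least_squares
def fk(q,x,s4=1,s6=1):
    h,a,L1,L2,e,d6=x
    r1=R.from_euler('z',q[0]); 
    p=np.array([a,0,h])+R.from_euler('y',q[1]).apply([0,0,L1]); r2=R.from_euler('y',q[1]+q[2]); p=p+r2.apply([e,0,L2])
    r3=r2*R.from_euler('z',s4*q[3])*R.from_euler('y',q[4])*R.from_euler('z',s6*q[5]+np.pi/2)
    p=p+r3.apply([0,0,d6]); return r1.apply(p),(r1*r3)
D=[json.loads(l) for l in open("log.jsonl")]
def fit(s4,s6=1):
    def f(x):
        o=[]
        for d in D:
            p,r=fk(d["q"],x,s4,s6); o+=list(p-d["p"])+list(.3*(r.inv()*R.from_rotvec(d["r"])).as_rotvec())
        return np.array(o)
    return least_squares(f,[.229,0,.45,.61,-.04,.27])
if __name__=="__main__":
    for s4 in (1,-1):
        s=fit(s4); print(s4,s.x.round(4),np.abs(s.fun).max(),np.abs(s.fun.reshape(-1,6)).max(1).round(4))
    s=fit(1); np.save("kin.npy",s.x)
E
python3 kin.py
```

```text
1 [0.2813 0.0062 0.4801 0.6041 0.0337 0.3635] 0.05396262754601414 [0.0494 0.0485 0.054  0.0533 0.0538 0.0538 0.0533 0.048  0.0384 0.0457
 0.0365 0.0078]
-1 [-0.0737 -0.0319  0.311   0.6593  0.0868 -0.2253] 0.23165482868948326 [0.0428 0.0475 0.0525 0.0526 0.0505 0.0505 0.0528 0.0783 0.0479 0.0763
 0.1109 0.2317]
```

```bash
python3 - <<'E'
import re
s=open("kin.py").read()
s=s.replace("h,a,L1,L2,e,d6=x","h,a,L1,L2,e,d6,ly,w5x,w5y,w6x,w6y=x")
s=s.replace("np.array([a,0,h])","np.array([a,ly,h])")
s=s.replace("    r3=r2*R.from_euler('z',s4*q[3])*R.from_euler('y',q[4])*R","    r4=r2*R.from_euler('z',s4*q[3]); p=p+r4.apply([w5x,w5y,0]); r5=r4*R.from_euler('y',q[4]); p=p+r5.apply([w6x,w6y,0])\n    r3=r5*R")
s=s.replace("[.229,0,.45,.61,-.04,.27]","[.229,0,.45,.61,-.04,.27,.02,0,.01,0,.01]")
# small regularisation
s=s.replace("return np.array(o)","return np.r_[o,1e-4*np.array(x)[[1,4,6,7,8,9,10]]]")
s=s.replace("s.fun.reshape(-1,6)","s.fun[:-7].reshape(-1,6)")
open("kin.py","w").write(s)
E
python3 kin.py
```

```text
1 [0.2232 0.     0.4524 0.6131 0.0424 0.2672 0.0536 0.     0.     0.
 0.    ] 5.359999718995976e-06 [0. 0. 0. 0. 0. 0. 0. 0. 0. 0. 0. 0.]
-1 [ 0.214   0.0501  0.4538  0.6087  0.5272  0.2586  0.1955 -0.4828 -0.071
  0.0456 -0.0711] 0.23165482868948326 [0.0004 0.0006 0.0032 0.002  0.0012 0.0012 0.0012 0.0146 0.0008 0.0078
 0.1109 0.2317]
```

```bash
cat > ik.py <<'E'
import numpy as np
from kin import fk,R
from scipy.optimize import least_squares
X=np.load("kin.npy")
lo=np.array([-2.61,-1.02,.03,-1.35,.32,-2.91]);hi=np.array([2.61,2.33,2.71,4.49,2.68,2.91])
def frame(d,y):
    d=np.array(d,float);d/=np.linalg.norm(d);y=np.array(y,float);y-=d*(d@y);y/=np.linalg.norm(y);return R.from_matrix(np.stack([np.cross(y,d),y,d],1))
def solve(p,T,q0,m=0.03):
    def f(q):
        a,r=fk(q,X); return np.r_[(a-p)*3,(r.inv()*T).as_rotvec()]
    s=least_squares(f,np.clip(q0,lo+m+.001,hi-m-.001),bounds=(lo+m,hi-m),xtol=1e-10,ftol=1e-10)
    return s.x,np.abs(s.fun).max()
def allsol(p,T,m=.03):
    out=[]
    for q4 in (-.8,0,.8,1.57,2.4,3.14,4):
        for q6 in (-2,-.5,.5,2):
          for q5 in (.6,1.3):
            q,e=solve(p,T,np.array([np.arctan2(p[1],p[0]),.2,1.8,q4,q5,q6]),m)
            if e<2e-4 and not any(np.abs(q-o).max()<.02 for o in out): out.append(q)
    return out
E
cat > enum.py <<'E'
from ik import *
E
rm enum.py
cat > scan.py <<'E'
from ik import *
c=np.array([509.1,-41.4]);phi=np.deg2rad(7.1);s_=20
sock=np.array([668.2,-42.8])
t=np.array([np.cos(phi),np.sin(phi),0])
for al in (25,30,35,40):
    a=np.deg2rad(al); d=np.sin(a)*t-np.cos(a)*np.array([0,0,1]); gp=np.r_[c,0]-(67.5-s_)*t; gp[2]=25; tcp=(gp-6*d)/1000
    for sg in (1,-1):
        for q in allsol(tcp,frame(d,sg*np.array([np.sin(phi),-np.cos(phi),0]))): print("lie",al,sg,q.round(2))
    b=np.pi/2-a
    for ps in (-50,-35,-20,0,20,35,50):
        az=np.deg2rad(-8.2+ps); e=np.array([np.cos(az),np.sin(az),0]); d=np.sin(b)*e-np.cos(b)*np.array([0,0,1])
        # gp offset 8mm on the side away from tool: punch axis at gp + 8mm*(perp)
        perp=e; gp=np.r_[sock,135]-8*0*perp; tcp=(gp-6*d)/1000
        for sg in (1,-1):
            for q in allsol(tcp,frame(d,sg*np.array([np.sin(az),-np.cos(az),0]))): print("  stand",al,ps,sg,q.round(2))
E
time python3 scan.py
```

```text
lie 25 1 [-0.33 -0.29  2.47  0.34  0.6   0.88]
lie 25 -1 [-0.33 -0.29  2.47  0.34  0.6  -2.27]
  stand 25 -20 1 [ 0.05  0.02  2.25  4.35  0.52 -2.49]
  stand 25 -20 -1 [0.05 0.02 2.25 4.35 0.52 0.65]
  stand 25 20 1 [-0.34 -0.02  2.29  1.92  0.52 -0.65]
  stand 25 20 -1 [-0.34 -0.02  2.29  1.92  0.52  2.49]
  stand 25 35 1 [-0.45  0.06  2.21  1.61  0.8  -0.56]
  stand 25 35 -1 [-0.45  0.06  2.21  1.61  0.8   2.58]
  stand 25 50 1 [-0.51  0.16  2.09  1.41  1.05 -0.56]
  stand 25 50 -1 [-0.51  0.16  2.09  1.41  1.05  2.58]
lie 30 1 [-0.36 -0.33  2.52  0.47  0.53  0.73]
lie 30 -1 [-0.36 -0.33  2.52  0.47  0.53 -2.41]
  stand 30 -50 1 [ 0.19  0.21  1.99 -1.3   0.99 -2.69]
  stand 30 -50 -1 [ 0.19  0.21  1.99 -1.3   0.99  0.45]
  stand 30 20 1 [-0.33 -0.05  2.26  1.69  0.46 -0.42]
  stand 30 20 -1 [-0.33 -0.05  2.26  1.69  0.46  2.73]
  stand 30 35 1 [-0.43  0.03  2.19  1.46  0.75 -0.41]
  stand 30 35 -1 [-0.43  0.03  2.19  1.46  0.75  2.73]
  stand 30 50 1 [-0.49  0.14  2.07  1.3   1.   -0.47]
  stand 30 50 -1 [-0.49  0.14  2.07  1.3   1.    2.68]
lie 35 1 [-0.39 -0.36  2.57  0.66  0.48 
[... 206 characters left out ...]
3   0.7   0.25]
  stand 35 20 1 [-0.31 -0.06  2.23  1.41  0.42 -0.13]
  stand 35 35 1 [-0.41  0.02  2.16  1.3   0.71 -0.25]
  stand 35 50 1 [-0.47  0.12  2.06  1.19  0.96 -0.36]
  stand 35 50 -1 [-0.47  0.12  2.06  1.19  0.96  2.78]
lie 40 1 [-0.42 -0.38  2.61  0.89  0.44  0.3 ]
lie 40 -1 [-0.42 -0.38  2.61  0.89  0.44 -2.84]
  stand 40 -50 -1 [ 0.14  0.16  1.96 -1.07  0.93  0.23]
  stand 40 -35 -1 [ 0.09  0.06  2.08 -1.13  0.69  0.08]
  stand 40 -20 -1 [ 0.01 -0.02  2.16 -1.11  0.42 -0.16]
  stand 40 20 1 [-0.3  -0.06  2.2   1.11  0.42  0.16]
  stand 40 35 1 [-0.38  0.01  2.13  1.13  0.69 -0.09]
  stand 40 50 1 [-0.44  0.1   2.03  1.07  0.93 -0.25]
real	3m24.043s
user	3m14.838s
sys	0m0.171s
```

```bash
cat > p2.py <<'E'
from ik import *
AL=25
def lie(c,phi,up=0,back=0,s_=20,zg=25,sg=-1,al=AL):
    phi=np.deg2rad(phi);a=np.deg2rad(al);t=np.array([np.cos(phi),np.sin(phi),0])
    d=np.sin(a)*t-np.cos(a)*np.array([0,0,1.]); gp=np.r_[c,0]-(67.5-s_)*t; gp[2]=zg
    return (gp-(6+back)*d+[0,0,up])/1000, frame(d,sg*np.array([np.sin(phi),-np.cos(phi),0])), d
def stand(sock,ps,up=0,s_=20,off=8,sg=1,al=AL):
    b=np.pi/2-np.deg2rad(al); az=np.deg2rad(-8.2+ps); e=np.array([np.cos(az),np.sin(az),0]); d=np.sin(b)*e-np.cos(b)*np.array([0,0,1.])
    gp=np.r_[sock,155-s_]-off*e   # gp sits off mm on the tool side of the axis
    return (gp-6*d+[0,0,up])/1000, frame(d,sg*np.array([np.sin(az),-np.cos(az),0])), d
QL=np.array([-.33,-.29,2.47,.34,.6,-2.27]); QS=np.array([-.34,-.02,2.29,1.92,.52,-.65])
E
python3 - <<'E'
from p2 import *
S={"83":[685.5,83.6],"20":[677,20.3],"-43":[668.2,-42.8],"-106":[660,-106]}
for n,c,phi in (("A",[519.4,274],11.9),("B",[509.1,-41.4],7.1),("C",[502.1,-179.4],-8.3)):
    for up,back in ((0,0),(0,80),(150,0)):
        p,T,d=lie(c,phi,up,back); q0=QL.copy(); q0[0]+=np.arctan2(c[1],c[0])+.08; q,e=solve(p,T,q0); print(n,up,back,q.round(2),e<1e-4)
for k in ("83","20","-43"):
  for ps in (15,20,25):
    for up in (0,80):
        p,T,d=stand(S[k],ps,up); q,e=solve(p,T,QS); print(k,ps,up,q.round(2),round(e,4))
E
```

```text
A 0 0 [ 0.46 -0.08  2.29 -0.22  0.51 -1.14] True
A 0 80 [ 0.49 -0.3   2.33 -0.18  0.7  -1.18] True
A 150 0 [ 0.46 -0.31  2.2  -0.15  0.84 -1.24] True
B 0 0 [-0.33 -0.29  2.47  0.34  0.6  -2.27] True
B 0 80 [-0.37 -0.56  2.5   0.28  0.83 -2.22] True
B 150 0 [-0.33 -0.55  2.36  0.23  0.95 -2.12] True
C 0 0 [-0.57 -0.23  2.42  0.33  0.57 -2.24] True
C 0 80 [-0.61 -0.48  2.45  0.27  0.79 -2.19] True
C 150 0 [-0.57 -0.48  2.32  0.22  0.92 -2.1 ] True
83 15 0 [-0.01 -0.    2.3   2.74  0.35 -1.24] 0.0361
83 15 80 [-0.09 -0.15  2.29  2.16  0.35 -0.69] 0.0925
83 20 0 [-0.06 -0.02  2.29  2.37  0.35 -0.94] 0.0059
83 20 80 [-0.1  -0.17  2.27  1.83  0.35 -0.4 ] 0.0552
83 25 0 [-0.1  -0.01  2.28  2.12  0.42 -0.76] 0.0
83 25 80 [-0.1  -0.17  2.25  1.7   0.36 -0.31] 0.0
20 15 0 [-0.15 -0.05  2.32  2.34  0.35 -0.92] 0.0033
20 15 80 [-0.2  -0.2   2.29  1.79  0.35 -0.36] 0.0506
20 20 0 [-0.2  -0.04  2.31  2.1   0.43 -0.75] 0.0
20 20 80 [-0.2  -0.2   2.28  1.67  0.37 -0.29] 0.0
20 25 0 [-0.25 -0.03  2.29  1.93  0.52 -0.65] 0.0
20 25 80 [-0.25 -0.18  2.26  1.6   0.48 -0.28] 0.0
-43 15 0 [-0.3  -0.06  2.32  2.07  0.44 -0.73] 0.0
-43 15 80 [-0.3  -0.22  2.3   1.66  0.38 -0.28] 0.0
-43 20 0 [-0.35 -0.04  2.31  1.91  0.53 -0.64] 0.0
-43 20 80 [-0.35 -0.2   2.28  1.59  0.5  -0.27] 0.0
-43 25 0 [-0.39 -0.02  2.28  1.79  0.63 -0.6 ] 0.0
-43 25 80 [-0.39 -0.17  2.26  1.53  0.61 -0.28] 0.0
```

>>> {"op": "jog_arm", "data": {
  "commands": [
    {"dx":0,"dy":0,"dz":0,"wx":0,"wy":0,"wz":-0.14,"jaw":60},
    {"dx":0,"dy":0,"dz":0,"wx":0,"wy":0,"wz":-0.14,"jaw":60},
    {"dx":0,"dy":0,"dz":0,"wx":0,"wy":0,"wz":-0.14,"jaw":60},
    {"dx":0,"dy":0,"dz":0,"wx":0,"wy":0,"wz":-0.14,"jaw":60},
    {"dx":0,"dy":0,"dz":0,"wx":0,"wy":0,"wz":-0.14,"jaw":60},
    {"dx":0,"dy":0,"dz":0,"wx":0,"wy":0,"wz":-0.14,"jaw":60},
    {"dx":0,"dy":0,"dz":0,"wx":0,"wy":0,"wz":-0.14,"jaw":60},
    {"dx":0,"dy":0,"dz":0,"wx":0,"wy":0,"wz":-0.14,"jaw":60},
    {"dx":0,"dy":0,"dz":0,"wx":0,"wy":0,"wz":-0.14,"jaw":60},
    {"dx":0,"dy":0,"dz":0,"wx":0,"wy":0,"wz":-0.14,"jaw":60},
    {"dx":0,"dy":0,"dz":0,"wx":0,"wy":0,"wz":-0.14,"jaw":60},
    {"dx":0,"dy":0,"dz":0,"wx":0,"wy":0,"wz":-0.14,"jaw":60},
    {"dx":0,"dy":0,"dz":0,"wx":0,"wy":0,"wz":-0.14,"jaw":60},
    {"dx":0,"dy":0,"dz":0,"wx":0,"wy":0,"wz":-0.14,"jaw":60},
    {"dx":0,"dy":0,"dz":0,"wx":0,"wy":0,"wz":-0.14,"jaw":60},
    {"dx":0,"dy":0,"dz":0,"wx":0,"wy":0,"wz":-0.14,"jaw":60},
    {"dx":0,"dy":0,"dz":0,"wx":0,"wy":0,"wz":-0.14,"jaw":60},
    {"dx":0,"dy":0,"dz":0,"wx":0,"wy":0,"wz":-0.14,"jaw":60},
    {"dx":0,"dy":0,"dz":0,"wx":0,"wy":0,"wz":-0.14,"jaw":60},
    {"dx":0,"dy":0,"dz":0,"wx":0,"wy":0,"wz":0,"jaw":60}
  ]
}}

```text
time_s: 17.0
ee_pos: [0.4318, -0.044, 0.2583]
tcp_rot: [0.21, 2.747, 0.483]
contact_force: [-0.7, -0.1, 0.5]
grip_width: 0.0729
```

```bash
cat > goto.py <<'E'
# python3 goto.py lie|stand ... -> turn and shift to target, joints there
import sys; from p2 import *; from rig import sense
S={"83":[685.5,83.6],"20":[677,20.3],"-43":[668.2,-42.8]}
def rep(p,T,n=1):
    s=sense(); M=R.from_rotvec(s["tcp_rot"]); dlt=p*1000-s["ee_pos"]*1000; tw=(M.inv()*T).as_rotvec()
    q,e=solve(p,T,s["joint_positions"])
    print("t%.1f"%s["time_s"],"q",s["joint_positions"].round(2),"pos",(s["ee_pos"]*1000).round(1),"w",round(s["grip_width"]*1000,1),"F",s["contact_force"].round(1))
    print("target",(p*1000).round(1),"q",q.round(2),"err %.4f"%e)
    print("turn",tw.round(3),"|%.3f|"%np.linalg.norm(tw),"shift cur",M.inv().apply(dlt).round(1),"after turn",T.inv().apply(dlt).round(1))
    return q
if __name__=="__main__":
    a=sys.argv
    kw={k:float(v) for k,v in (x.split("=") for x in a if "=" in x)}
    if a[1]=="lie": p,T,d=lie([float(a[2]),float(a[3])],float(a[4]),**kw)
    else: p,T,d=stand(S[a[2]],float(a[3]),**kw)
    rep(p,T)
E
python3 goto.py lie 509.1 -41.4 7.1 back=80; python3 look.py | grep -E "low 5[0-9][0-9]|t "
```

```text
t17.0 q [-0.51 -0.59  2.26  0.47  1.31 -2.01] pos [431.8 -44.  258.3] w 72.9 F [-0.7 -0.1  0.5]
target [425.9 -51.8 102.9] q [-0.37 -0.56  2.5   0.28  0.83 -2.22] err 0.0000
turn [ 0.255 -0.061 -0.333] |0.423| shift cur [ 51.7 -62.8 132.8] after turn [ 71.9  -6.9 137.9]
t 17.05 bench z 0.00032921010811555663
low 1560 rect [ 787.  -226.1  122.6   92.9  -85.4] z med 0.0345 p95 0.0400 hsv [110.   8. 120.] px [405. 162.]
low 1096 rect [793.  -74.4 100.1  73.1 -88. ] z med 0.0447 p95 0.0505 hsv [115.  15.  83.] px [348. 161.]
low 122 rect [775.9  77.6  67.   28.8 -86.1] z med 0.0422 p95 0.0594 hsv [ 16.   67.5 101. ] px [292. 170.]
low 637 rect [696.5 288.3  68.4  68.2 -47.9] z med 0.0496 p95 0.0545 hsv [ 60.   5. 159.] px [211. 199.]
low 480 rect [ 597.9 -471.6  199.7   12.8    2.7] z med 0.0363 p95 0.0568 hsv [120.   7.  37.] px [503. 230.]
low 51 rect [ 693.6 -516.8   50.8    2.7  -87.6] z med 0.0354 p95 0.0565 hsv [90.  6. 42.] px [518. 193.]
low 40 rect [695.5  88.8  31.8  17.1 -55.3] z med 0.0378 p95 0.0580 hsv [ 11. 165.  39.] px [288. 197.]
low 33 rect [689.7  22.2  25.3  10.  -71
[... 1316 characters left out ...]
01 p95 0.0758 hsv [ 11. 159.  82.] px [326. 203.]
mid 563 rect [ 601.6 -476.2  202.3   57.1  -13.5] z med 0.0836 p95 0.0991 hsv [120.   7.  39.] px [510. 223.]
mid 665 rect [ 605.1 -525.7  127.7   52.    -2.2] z med 0.0896 p95 0.0984 hsv [ 10. 188. 107.] px [531. 224.]
mid 36 rect [ 500.7 -525.6   46.2    5.1   89.1] z med 0.0952 p95 0.0996 hsv [120.   6.  94.] px [534. 265.]
high 200 rect [693.9 137.1  57.1  16.5  -7.8] z med 0.1643 p95 0.1825 hsv [114.  15.  74.] px [265. 190.]
high 207 rect [ 652.8 -159.7   56.5   16.8   -8.1] z med 0.1644 p95 0.1827 hsv [113.  16.  79.] px [389. 203.]
high 26 rect [441.6 -79.5  13.6   8.9  88. ] z med 0.2359 p95 0.2461 hsv [ 15. 114.  65.] px [361. 294.]
```

>>> {"op": "jog_arm", "data": {
  "commands": [
    {"dx":0,"dy":0,"dz":0,"wx":0.085,"wy":-0.02,"wz":-0.111,"jaw":60},
    {"dx":0,"dy":0,"dz":0,"wx":0.085,"wy":-0.02,"wz":-0.111,"jaw":60},
    {"dx":0,"dy":0,"dz":0,"wx":0.085,"wy":-0.02,"wz":-0.111,"jaw":60},
    {"dx":18,"dy":-2,"dz":30,"wx":0,"wy":0,"wz":0,"jaw":60},
    {"dx":18,"dy":-2,"dz":30,"wx":0,"wy":0,"wz":0,"jaw":60},
    {"dx":18,"dy":-2,"dz":30,"wx":0,"wy":0,"wz":0,"jaw":60},
    {"dx":18,"dy":-2,"dz":30,"wx":0,"wy":0,"wz":0,"jaw":60},
    {"dx":0,"dy":0,"dz":0,"wx":0,"wy":0,"wz":0,"jaw":60},
    {"dx":0,"dy":0,"dz":0,"wx":0,"wy":0,"wz":0,"jaw":60}
  ]
}}

```text
time_s: 17.95
ee_pos: [0.4216, -0.053, 0.121]
tcp_rot: [-0.155, 2.693, 0.016]
contact_force: [0.6, 0.2, 1.4]
grip_width: 0.0726
```

```bash
python3 goto.py lie 509.1 -41.4 7.2 back=60; python3 - <<'E'
from h import *
c=cam("wrist","g_wrist")
E
```

```text
t17.9 q [-0.37 -0.61  2.5   0.25  0.87 -2.18] pos [421.6 -53.  121. ] w 72.6 F [0.6 0.2 1.4]
target [434.3 -50.8  84.8] q [-0.36 -0.5   2.5   0.29  0.77 -2.23] err 0.0000
turn [-0.018  0.008 -0.007] |0.021| shift cur [ 3.9  1.2 38.2] after turn [ 3.6  0.5 38.2]
```

View pics/g_wrist.png

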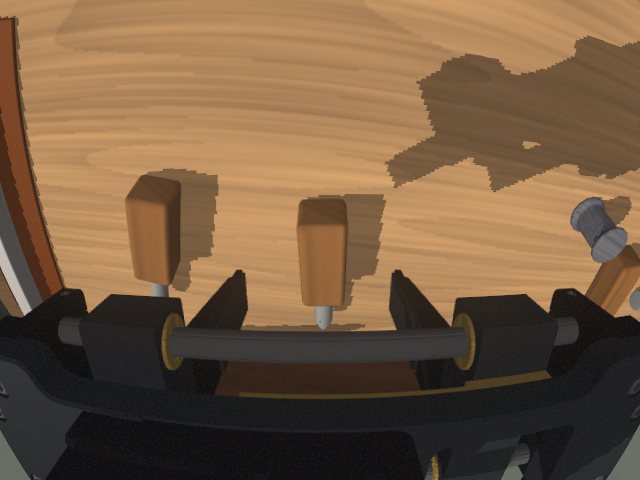

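The wrist view shows punch B centred between the open jaws at (322,255), butt toward the camera. I'll close in on it.

>>> {"op": "jog_arm", "data": {
  "commands": [
    {"dx":4,"dy":0.5,"dz":20,"wx":-0.018,"wy":0.008,"wz":-0.007,"jaw":60},
    {"dx":0,"dy":0,"dz":25,"wx":0,"wy":0,"wz":0,"jaw":60},
    {"dx":0,"dy":0,"dz":20,"wx":0,"wy":0,"wz":0,"jaw":60},
    {"dx":0,"dy":0,"dz":10,"wx":0,"wy":0,"wz":0,"jaw":60},
    {"dx":0,"dy":0,"dz":0,"wx":0,"wy":0,"wz":0,"jaw":60},
    {"dx":0,"dy":0,"dz":0,"wx":0,"wy":0,"wz":0,"jaw":60}
  ]
}}

```text
time_s: 18.6
ee_pos: [0.4628, -0.052, 0.0669]
tcp_rot: [-0.169, 2.676, 0.025]
contact_force: [0.4, 0.1, 0.7]
grip_width: 0.0727
```

```bash
python3 goto.py lie 509.1 -41.4 7.2
```

```text
t18.6 q [-0.34 -0.38  2.46  0.31  0.66 -2.24] pos [462.8 -52.   66.9] w 72.7 F [0.4 0.1 0.7]
target [459.5 -47.7  30.4] q [-0.33 -0.29  2.47  0.34  0.6  -2.27] err 0.0000
turn [-0.01   0.024  0.003] |0.026| shift cur [18.7  5.1 31.4] after turn [17.9  4.7 31.9]
```

>>> {"op": "jog_arm", "data": {
  "commands": [
    {"dx":10,"dy":3,"dz":8,"wx":-0.01,"wy":0.024,"wz":0.003,"jaw":60},
    {"dx":9,"dy":2,"dz":10,"wx":0,"wy":0,"wz":0,"jaw":60},
    {"dx":0,"dy":0,"dz":8,"wx":0,"wy":0,"wz":0,"jaw":60},
    {"dx":0,"dy":0,"dz":0,"wx":0,"wy":0,"wz":0,"jaw":60},
    {"dx":0,"dy":0,"dz":0,"wx":0,"wy":0,"wz":0,"jaw":60}
  ]
}}

```text
time_s: 19.1
ee_pos: [0.4576, -0.0483, 0.0364]
tcp_rot: [-0.169, 2.697, 0.036]
contact_force: [0.7, -0.9, 0.0]
grip_width: 0.0729
```

```bash
python3 goto.py lie 509.1 -41.4 7.2
```

```text
t19.1 q [-0.33 -0.32  2.47  0.33  0.61 -2.27] pos [457.6 -48.3  36.4] w 72.9 F [ 0.7 -0.9  0. ]
target [459.5 -47.7  30.4] q [-0.33 -0.29  2.47  0.34  0.6  -2.27] err 0.0000
turn [-0.002  0.004 -0.   ] |0.004| shift cur [0.7 0.4 6.2] after turn [0.7 0.4 6.2]
```

>>> {"op": "jog_arm", "data": {
  "commands": [
    {"dx":0.5,"dy":0.5,"dz":6,"wx":0,"wy":0,"wz":0,"jaw":60},
    {"dx":0,"dy":0,"dz":0,"wx":0,"wy":0,"wz":0,"jaw":100},
    {"dx":0,"dy":0,"dz":0,"wx":0,"wy":0,"wz":0,"jaw":255},
    {"dx":0,"dy":0,"dz":0,"wx":0,"wy":0,"wz":0,"jaw":255},
    {"dx":0,"dy":0,"dz":0,"wx":0,"wy":0,"wz":0,"jaw":255},
    {"dx":0,"dy":0,"dz":0,"wx":0,"wy":0,"wz":0,"jaw":255},
    {"dx":0,"dy":0,"dz":0,"wx":0,"wy":0,"wz":0,"jaw":255},
    {"dx":0,"dy":0,"dz":0,"wx":0,"wy":0,"wz":0,"jaw":255},
    {"dx":0,"dy":0,"dz":0,"wx":0,"wy":0,"wz":0,"jaw":255}
  ],
  "grip_force": 45
}}

```text
time_s: 20.0
ee_pos: [0.4602, -0.0477, 0.0309]
tcp_rot: [-0.168, 2.696, 0.035]
contact_force: [-0.3, -0.7, -0.5]
grip_width: 0.0338
```

```bash
python3 goto.py lie 509.1 -41.4 7.2; python3 goto.py lie 509.1 -41.4 7.2 up=200
```

```text
t20.0 q [-0.33 -0.3   2.47  0.34  0.59 -2.27] pos [460.2 -47.7  30.9] w 33.8 F [-0.3 -0.7 -0.5]
target [459.5 -47.7  30.4] q [-0.33 -0.29  2.47  0.34  0.6  -2.27] err 0.0000
turn [-0.002  0.005 -0.   ] |0.005| shift cur [0.8 0.1 0.1] after turn [0.8 0.1 0.1]
t20.0 q [-0.33 -0.3   2.47  0.34  0.59 -2.27] pos [460.2 -47.7  30.9] w 33.8 F [-0.3 -0.7 -0.5]
target [459.5 -47.7 230.4] q [-0.33 -0.59  2.3   0.22  1.05 -2.1 ] err 0.0000
turn [-0.002  0.005 -0.   ] |0.005| shift cur [ -84.5   -0.3 -180.8] after turn [-8.370e+01  1.000e-01 -1.812e+02]
```

Gripped at 34 mm. Now I lift straight up; in tool axes that's dx ≈ -0.42 and dz ≈ -0.91 per mm of rise.

>>> {"op": "jog_arm", "data": {
  "commands": [
    {"dx":-4,"dy":0,"dz":-9,"wx":0,"wy":0,"wz":0,"jaw":255},
    {"dx":-9,"dy":0,"dz":-20,"wx":0,"wy":0,"wz":0,"jaw":255},
    {"dx":-14,"dy":0,"dz":-30,"wx":0,"wy":0,"wz":0,"jaw":255},
    {"dx":-14,"dy":0,"dz":-30,"wx":0,"wy":0,"wz":0,"jaw":255},
    {"dx":-14,"dy":0,"dz":-30,"wx":0,"wy":0,"wz":0,"jaw":255},
    {"dx":-14,"dy":0,"dz":-30,"wx":0,"wy":0,"wz":0,"jaw":255},
    {"dx":-14,"dy":0,"dz":-30,"wx":0,"wy":0,"wz":0,"jaw":255},
    {"dx":0,"dy":0,"dz":0,"wx":0,"wy":0,"wz":0,"jaw":255}
  ]
}}

```text
time_s: 20.8
ee_pos: [0.4541, -0.0465, 0.2342]
tcp_rot: [-0.168, 2.708, 0.037]
contact_force: [0.7, 1.0, -1.3]
grip_width: 0.0336
```

```bash
cat > path.py <<'E'
# joint-interpolated way to the standing-above pose: python3 path.py sock ps up=.. : per segment rows in tool axes
import sys; from goto import *
a=sys.argv; kw={k:float(v) for k,v in (x.split("=") for x in a if "=" in x)}; n=int(kw.pop("n",4))
p,T,d=stand(S[a[1]],float(a[2]),**kw)
q1,e=solve(p,T,QS); s=sense(); q0=s["joint_positions"]; print("q0",q0.round(2),"q1",q1.round(2),"err",round(e,5),"pos",(s["ee_pos"]*1000).round(1),"w",round(s["grip_width"]*1000,1))
P0,R0=s["ee_pos"],R.from_rotvec(s["tcp_rot"])
for i in range(1,n+1):
    q=q0+(q1-q0)*i/n; P,Rr=fk(q,X); tw=(R0.inv()*Rr).as_rotvec(); sh=R0.inv().apply((P-P0)*1000)
    k=int(np.ceil(max(np.abs(tw).max()/.13,np.linalg.norm(sh)/40)))
    # constant body twist per row
    th=tw/k; print(i,"rows",k,"turn/row",th.round(3),"pos",(P*1000).round(0),"shift total(cur axes)",sh.round(1),"per-row shift mid axes",(R.from_rotvec(tw/2).inv().apply(sh)/k).round(1))
    P0,R0=P,Rr
E
python3 path.py 83 30 up=90 n=5
```

```text
q0 [-0.33 -0.61  2.3   0.21  1.07 -2.09] q1 [-0.15 -0.16  2.23  1.57  0.47 -0.24] err 0.0 pos [454.1 -46.5 234.2] w 33.6
1 rows 4 turn/row [-0.052 -0.028  0.126] pos [507.   9. 235.] shift total(cur axes) [-54.6  48.3  24.3] per-row shift mid axes [-9.9 14.3  8.1]
2 rows 5 turn/row [-0.04  -0.006  0.109] pos [556.  50. 242.] shift total(cur axes) [-27.1  50.3  29.4] per-row shift mid axes [-2.5 10.5  7. ]
3 rows 5 turn/row [-0.033  0.004  0.116] pos [601.  74. 248.] shift total(cur axes) [-8.4 38.8 32.4] per-row shift mid axes [0.5 7.4 7.1]
4 rows 5 turn/row [-0.024  0.008  0.122] pos [641.  83. 245.] shift total(cur axes) [-4.  23.2 33.1] per-row shift mid axes [0.4 4.3 6.9]
5 rows 5 turn/row [-0.02   0.007  0.125] pos [673.  79. 228.] shift total(cur axes) [-12.1  14.1  31.9] per-row shift mid axes [-1.6  3.1  6.5]
```

>>> {"op": "jog_arm", "data": {
  "commands": [
    {"dx":-10,"dy":14,"dz":8,"wx":-0.052,"wy":-0.028,"wz":0.126,"jaw":255},
    {"dx":-10,"dy":14,"dz":8,"wx":-0.052,"wy":-0.028,"wz":0.126,"jaw":255},
    {"dx":-10,"dy":14,"dz":8,"wx":-0.052,"wy":-0.028,"wz":0.126,"jaw":255},
    {"dx":-10,"dy":14,"dz":8,"wx":-0.052,"wy":-0.028,"wz":0.126,"jaw":255},
    {"dx":-2.5,"dy":10.5,"dz":7,"wx":-0.04,"wy":-0.006,"wz":0.109,"jaw":255},
    {"dx":-2.5,"dy":10.5,"dz":7,"wx":-0.04,"wy":-0.006,"wz":0.109,"jaw":255},
    {"dx":-2.5,"dy":10.5,"dz":7,"wx":-0.04,"wy":-0.006,"wz":0.109,"jaw":255},
    {"dx":-2.5,"dy":10.5,"dz":7,"wx":-0.04,"wy":-0.006,"wz":0.109,"jaw":255},
    {"dx":-2.5,"dy":10.5,"dz":7,"wx":-0.04,"wy":-0.006,"wz":0.109,"jaw":255}
  ]
}}

```text
time_s: 21.7
ee_pos: [0.5477, 0.0547, 0.2237]
tcp_rot: [1.13, 2.296, 0.904]
contact_force: [0.7, -0.0, -1.6]
grip_width: 0.0335
```

```bash
python3 path.py 83 30 up=90 n=3
```

```text
q0 [-0.25 -0.44  2.31  0.78  0.81 -1.33] q1 [-0.15 -0.16  2.23  1.57  0.47 -0.24] err 0.0 pos [547.7  54.7 223.7] w 33.5
1 rows 5 turn/row [-0.032  0.004  0.113] pos [595.  76. 235.] shift total(cur axes) [-10.8  42.9  28.6] per-row shift mid axes [0.2 8.4 6.4]
2 rows 5 turn/row [-0.024  0.008  0.118] pos [637.  83. 238.] shift total(cur axes) [-3.1 29.7 31. ] per-row shift mid axes [1.  5.5 6.6]
3 rows 5 turn/row [-0.019  0.008  0.121] pos [673.  79. 228.] shift total(cur axes) [-6.5 19.9 31.6] per-row shift mid axes [-0.2  3.9  6.5]
```

>>> {"op": "jog_arm", "data": {
  "commands": [
    {"dx":0,"dy":8.4,"dz":5,"wx":-0.032,"wy":0.004,"wz":0.113,"jaw":255},
    {"dx":0,"dy":8.4,"dz":5,"wx":-0.032,"wy":0.004,"wz":0.113,"jaw":255},
    {"dx":0,"dy":8.4,"dz":5,"wx":-0.032,"wy":0.004,"wz":0.113,"jaw":255},
    {"dx":0,"dy":8.4,"dz":5,"wx":-0.032,"wy":0.004,"wz":0.113,"jaw":255},
    {"dx":0,"dy":8.4,"dz":5,"wx":-0.032,"wy":0.004,"wz":0.113,"jaw":255},
    {"dx":0,"dy":5.5,"dz":5,"wx":-0.024,"wy":0.008,"wz":0.118,"jaw":255},
    {"dx":0,"dy":5.5,"dz":5,"wx":-0.024,"wy":0.008,"wz":0.118,"jaw":255},
    {"dx":0,"dy":5.5,"dz":5,"wx":-0.024,"wy":0.008,"wz":0.118,"jaw":255},
    {"dx":0,"dy":5.5,"dz":5,"wx":-0.024,"wy":0.008,"wz":0.118,"jaw":255},
    {"dx":0,"dy":5.5,"dz":5,"wx":-0.024,"wy":0.008,"wz":0.118,"jaw":255}
  ]
}}

```text
time_s: 22.7
ee_pos: [0.6173, 0.077, 0.2181]
tcp_rot: [2.387, 1.272, 1.565]
contact_force: [0.3, 0.0, -1.5]
grip_width: 0.0336
```

```bash
python3 path.py 83 30 up=90 n=2
```

```text
q0 [-0.2  -0.28  2.3   1.3   0.59 -0.56] q1 [-0.15 -0.16  2.23  1.57  0.47 -0.24] err 0.0 pos [617.3  77.  218.1] w 33.6
1 rows 3 turn/row [-0.018  0.011  0.091] pos [646.  79. 225.] shift total(cur axes) [11.1 19.5 19.4] per-row shift mid axes [4.4 5.8 6.7]
2 rows 3 turn/row [-0.016  0.01   0.092] pos [673.  79. 228.] shift total(cur axes) [10.  14.2 20.7] per-row shift mid axes [3.8 4.1 7.1]
```

>>> {"op": "jog_arm", "data": {
  "commands": [
    {"dx":4,"dy":6,"dz":5,"wx":-0.018,"wy":0.011,"wz":0.091,"jaw":255},
    {"dx":4,"dy":6,"dz":5,"wx":-0.018,"wy":0.011,"wz":0.091,"jaw":255},
    {"dx":4,"dy":6,"dz":5,"wx":-0.018,"wy":0.011,"wz":0.091,"jaw":255},
    {"dx":2,"dy":4,"dz":3,"wx":-0.016,"wy":0.01,"wz":0.092,"jaw":255},
    {"dx":2,"dy":4,"dz":3,"wx":-0.016,"wy":0.01,"wz":0.092,"jaw":255},
    {"dx":2,"dy":4,"dz":3,"wx":-0.016,"wy":0.01,"wz":0.092,"jaw":255},
    {"dx":0,"dy":0,"dz":0,"wx":0,"wy":0,"wz":0,"jaw":255}
  ]
}}

```text
time_s: 23.4
ee_pos: [0.6503, 0.071, 0.2118]
tcp_rot: [-2.462, -0.432, -1.523]
contact_force: [-0.9, 0.5, -1.6]
grip_width: 0.0336
```

```bash
python3 goto.py stand 83 30 up=90;  python3 - <<'E'
from h import *
c=cam("side","h_side");cam("top","h_top")
E
```

```text
t23.4 q [-0.17 -0.2   2.28  1.55  0.48 -0.21] pos [650.3  71.  211.8] w 33.6 F [-0.9  0.5 -1.6]
target [673.   78.6 227.5] q [-0.15 -0.16  2.23  1.57  0.47 -0.24] err 0.0000
turn [ 0.003  0.021 -0.032] |0.038| shift cur [24.7  0.5 14.5] after turn [24.4  1.4 15. ]
```

View pics/h_side.png

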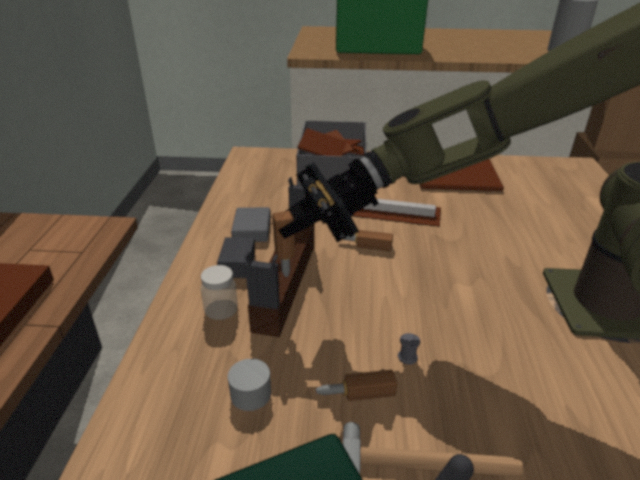

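View pics/h_top.png

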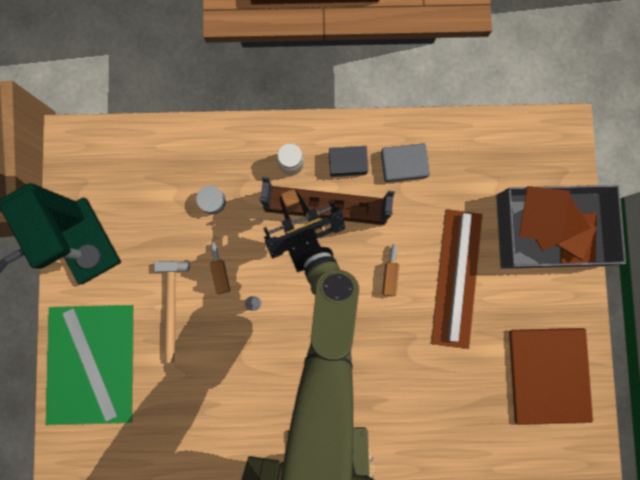

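The side view shows the punch upright in the gripper, handle at (285,222) and shank tip at (285,270), in front of the rack. Next I move it over the socket.

>>> {"op": "jog_arm", "data": {
  "commands": [
    {"dx":6,"dy":0,"dz":4,"wx":0.003,"wy":0.021,"wz":-0.032,"jaw":255},
    {"dx":9,"dy":1,"dz":5,"wx":0,"wy":0,"wz":0,"jaw":255},
    {"dx":9,"dy":1,"dz":5,"wx":0,"wy":0,"wz":0,"jaw":255},
    {"dx":0,"dy":0,"dz":0,"wx":0,"wy":0,"wz":0,"jaw":255},
    {"dx":0,"dy":0,"dz":0,"wx":0,"wy":0,"wz":0,"jaw":255}
  ]
}}

```text
time_s: 24.0
ee_pos: [0.6727, 0.078, 0.2277]
tcp_rot: [-2.448, -0.481, -1.557]
contact_force: [0.2, -0.1, -1.6]
grip_width: 0.0339
```

```bash
python3 goto.py stand 83 30 up=90;  python3 - <<'E'
from h import *
c=cam("side","i_side"); np.savez("i_side.npz",**c);c=cam("top","i_top"); np.savez("i_top.npz",**c)
im=cv2.imread("pics/i_side.png")[150:350,200:400]; cv2.imwrite("pics/i_side_z.png",cv2.resize(im,None,fx=3,fy=3,interpolation=cv2.INTER_CUBIC))
im=cv2.imread("pics/i_top.png")[160:280,220:400]; cv2.imwrite("pics/i_top_z.png",cv2.resize(im,None,fx=4,fy=4,interpolation=cv2.INTER_CUBIC))
E
```

```text
t24.0 q [-0.15 -0.17  2.23  1.56  0.47 -0.24] pos [672.7  78.  227.7] w 33.9 F [ 0.2 -0.1 -1.6]
target [673.   78.6 227.5] q [-0.15 -0.16  2.23  1.57  0.47 -0.24] err 0.0000
turn [-0.001  0.003  0.007] |0.007| shift cur [ 0.1 -0.4  0.5] after turn [ 0.1 -0.4  0.5]
```

View pics/i_side_z.png

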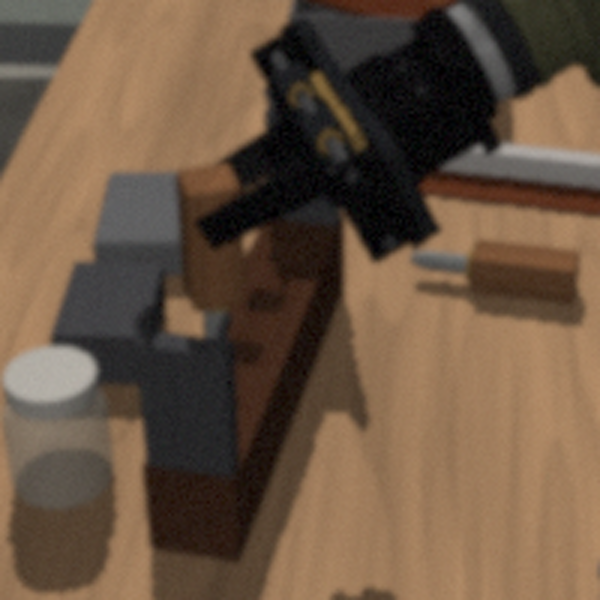

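View pics/i_top_z.png

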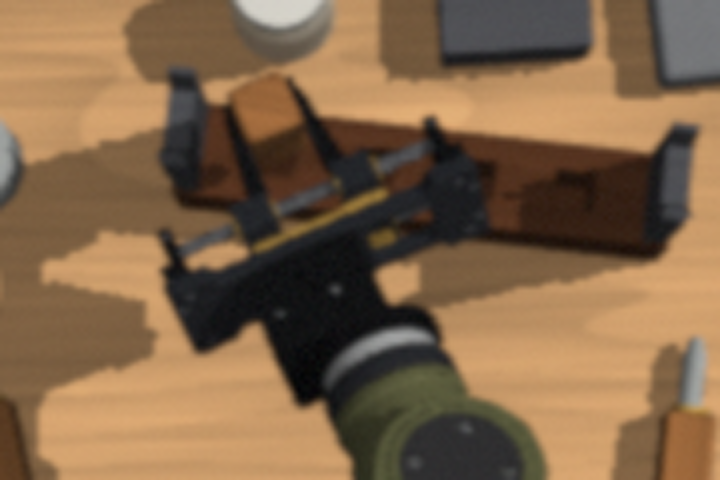

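```bash
python3 - <<'E'
from h import *
for n in ("top","side"):
    c=dict(np.load(f"i_{n}.npz")); P=pts(c); z=P[...,2]; hsv=cv2.cvtColor(c["image"],cv2.COLOR_RGB2HSV)
    near=(np.hypot(P[...,0]-.6855,P[...,1]-.0836)<.06)&(hsv[...,1]>90)&(hsv[...,0]<22)&(hsv[...,2]>50)
    b=near&(z>.235)&(z<.26); print(n,"butt",b.sum(),rect(P[b]) if b.sum()>5 else "",np.median(z[b]))
    b=near&(z>.165)&(z<.235); print(n,"handle",b.sum(), P[b].mean(0).round(4) if b.sum() else "")
    if n=="side":
        p=P[b]
        for lo in np.arange(.165,.24,.015):
            q=p[(p[:,2]>=lo)&(p[:,2]<lo+.015)]
            if len(q)>8: print(round(lo,3),len(q),"rect",rect(q))
    v,u=np.nonzero(near&(z>.16)&(z<.26)); print(u.min(),u.max(),v.min(),v.max())
E
python3 goto.py stand 83 30 up=0
```

```text
top butt 255 [673.1  75.2  61.7  47.5  26.4] 0.24385339831780692
top handle 94 [0.6727 0.0752 0.2063]
276 305 178 208
side butt 256 [676.   75.2  67.3  41.8  34.3] 0.24232335213344247
side handle 483 [0.6851 0.0986 0.1938]
0.165 139 rect [690.2  93.9  43.7  24.  -14. ]
0.18 135 rect [686.3  98.2  35.9  16.   -4.8]
0.195 110 rect [684.4  98.7  34.6  13.5   3.1]
0.21 51 rect [683.   86.6  41.8  40.6 -70. ]
0.225 48 rect [681.3  84.2  50.1  20.4  52.2]
259 288 194 262
t24.1 q [-0.15 -0.17  2.23  1.56  0.47 -0.24] pos [672.6  77.9 227.7] w 34.2 F [-0.9 -0.1 -1.9]
target [673.   78.6 137.5] q [-0.15  0.    2.26  1.94  0.51 -0.66] err 0.0000
turn [-0.001  0.002  0.007] |0.007| shift cur [-81.4  -1.   38.9] after turn [-81.4  -0.5  38.7]
```

```bash
cat > butt.py <<'E'
from h import *
import sys
def butt(c,x,y,z0,save=None):
    P=pts(c); z=P[...,2]; hsv=cv2.cvtColor(c["image"],cv2.COLOR_RGB2HSV)
    m=(np.hypot(P[...,0]-x,P[...,1]-y)<.045)&(hsv[...,1]>110)&(hsv[...,0]<20)&(hsv[...,2]>45)&(abs(z-z0)<.008)
    bs=blobs(m,20); 
    for b in sorted(bs,key=lambda b:-b.sum())[:2]: print(b.sum(),rect(P[b]),np.median(z[b]).round(4),"px",np.argwhere(b).mean(0)[::-1].round(0))
if __name__=="__main__":
    x,y,z0=map(float,sys.argv[1:4]); tag=sys.argv[4] if len(sys.argv)>4 else None
    for n in ("top","side"):
        c=dict(np.load(f"{tag}_{n}.npz")) if tag else cam(n)
        print(n); butt(c,x,y,z0)
E
python3 butt.py .6855 .0836 .2445 i
```

```text
top
230 [683.6  82.8  36.   34.2 -68. ] 0.244 px [286. 187.]
side
225 [687.7  80.6  45.9  33.4 -74.7] 0.2423 px [269. 211.]
```

```bash
cat > tilt.py <<'E'
from h import *
import sys
# mid of the handle's +jaw-side face along e, slice by slice (side camera)
def tilt(c,x,y,az,zlo,zhi):
    P=pts(c); z=P[...,2]; hsv=cv2.cvtColor(c["image"],cv2.COLOR_RGB2HSV)
    e=np.array([np.cos(az),np.sin(az)]); n=np.array([-e[1],e[0]])
    L=P[...,:2]-[x,y]; a=L@e; b=L@n
    m=(abs(a)<.035)&(abs(b-.017)<.007)&(hsv[...,1]>90)&(hsv[...,0]<22)&(z>zlo)&(z<zhi)
    bs=blobs(m,30); m=max(bs,key=lambda q:q.sum()); zz=[];mm=[];bb=[]
    for lo in np.arange(zlo,zhi,.008):
        s=m&(z>=lo)&(z<lo+.008)
        if s.sum()<15: continue
        w=np.ptp(a[s]); print("z %.3f n%d e-mid %.1f w %.1f  n %.1f"%(lo+.004,s.sum(),500*(a[s].max()+a[s].min()),w*1e3,1e3*np.median(b[s])))
        if w>.030: zz.append(lo+.004);mm.append((a[s].max()+a[s].min())/2)
        bb.append((lo,np.median(b[s])))
    if len(zz)>2: print("tilt along e (rad):",np.polyfit(zz,mm,1)[0].round(3))
    bb=np.array(bb); print("tilt along n:",np.polyfit(bb[:,0],bb[:,1],1)[0].round(3))
if __name__=="__main__":
    x,y,az,zlo,zhi=map(float,sys.argv[1:6]); tag=sys.argv[6] if len(sys.argv)>6 else None
    c=dict(np.load(f"{tag}_side.npz")) if tag else cam("side"); tilt(c,x,y,np.deg2rad(az),zlo,zhi)
E
python3 tilt.py .6836 .0828 21.8 .163 .243 i
```

```text
z 0.167 n62 e-mid 4.3 w 33.3  n 15.5
z 0.175 n68 e-mid 4.0 w 34.5  n 15.1
z 0.183 n66 e-mid 4.9 w 31.2  n 15.5
z 0.191 n67 e-mid 4.7 w 31.7  n 15.4
z 0.199 n63 e-mid 4.6 w 32.1  n 15.4
z 0.207 n56 e-mid 4.8 w 32.5  n 16.0
z 0.215 n34 e-mid 5.4 w 30.3  n 18.6
z 0.223 n21 e-mid 16.5 w 7.5  n 16.2
z 0.231 n52 e-mid 8.8 w 24.1  n 16.3
z 0.239 n91 e-mid 4.9 w 31.8  n 15.9
tilt along e (rad): 0.013
tilt along n: 0.019
```

```bash
sed -i 's/    rep(p,T)/    rep(p+np.array([OX,OY,0])\/1000,T)/; s/    if a\[1\]=="lie"/    OX=kw.pop("ox",0);OY=kw.pop("oy",0)\n    if a[1]=="lie"/' goto.py; python3 goto.py stand 83 30 up=30 ox=1.5 oy=0.3
```

```text
t24.1 q [-0.15 -0.17  2.23  1.56  0.47 -0.24] pos [672.6  77.9 227.7] w 34.2 F [-0.9 -0.1 -1.9]
target [674.5  78.9 167.5] q [-0.14 -0.05  2.25  1.83  0.49 -0.53] err 0.0000
turn [-0.001  0.002  0.007] |0.007| shift cur [-53.6  -0.5  27.5] after turn [-53.6  -0.2  27.4]
```

>>> {"op": "jog_arm", "data": {
  "commands": [
    {"dx":-4,"dy":-0.4,"dz":4,"wx":0,"wy":0.002,"wz":0.007,"jaw":255},
    {"dx":-9,"dy":0,"dz":4.6,"wx":0,"wy":0,"wz":0,"jaw":255},
    {"dx":-9,"dy":0,"dz":4.6,"wx":0,"wy":0,"wz":0,"jaw":255},
    {"dx":-5,"dy":0,"dz":2.3,"wx":0,"wy":0,"wz":0,"jaw":255},
    {"dx":0,"dy":0,"dz":0,"wx":0,"wy":0,"wz":0,"jaw":255}
  ]
}}

```text
time_s: 24.6
ee_pos: [0.6744, 0.0789, 0.1957]
tcp_rot: [-2.446, -0.471, -1.558]
contact_force: [0.6, -0.0, -2.9]
grip_width: 0.0335
```

```bash
python3 goto.py stand 83 30 up=30 ox=1.5 oy=0.3
```

```text
t24.6 q [-0.14 -0.11  2.24  1.71  0.48 -0.39] pos [674.4  78.9 195.7] w 33.5 F [ 0.6 -0.  -2.9]
target [674.5  78.9 167.5] q [-0.14 -0.05  2.25  1.83  0.49 -0.53] err 0.0000
turn [ 0.  0. -0.] |0.001| shift cur [-25.4   0.1  12. ] after turn [-25.4   0.1  12. ]
```

Tip is just above the mouth and well aligned. Lowering on.

>>> {"op": "jog_arm", "data": {
  "commands": [
    {"dx":-6,"dy":0,"dz":2.8,"wx":0,"wy":0,"wz":0,"jaw":255},
    {"dx":-6,"dy":0,"dz":2.8,"wx":0,"wy":0,"wz":0,"jaw":255},
    {"dx":-6,"dy":0,"dz":2.8,"wx":0,"wy":0,"wz":0,"jaw":255},
    {"dx":-6,"dy":0,"dz":2.8,"wx":0,"wy":0,"wz":0,"jaw":255},
    {"dx":0,"dy":0,"dz":0,"wx":0,"wy":0,"wz":0,"jaw":255}
  ]
}}

```text
time_s: 25.1
ee_pos: [0.6751, 0.0785, 0.1708]
tcp_rot: [-2.445, -0.47, -1.561]
contact_force: [0.7, 0.9, -2.2]
grip_width: 0.0336
```

```bash
python3 goto.py stand 83 30 up=4 ox=1.5 oy=0.3
```

```text
t25.1 q [-0.14 -0.06  2.25  1.82  0.49 -0.52] pos [675.1  78.5 170.8] w 33.6 F [ 0.7  0.9 -2.2]
target [674.5  78.9 141.5] q [-0.14 -0.    2.26  1.93  0.51 -0.64] err 0.0000
turn [ 0.001 -0.002  0.   ] |0.002| shift cur [-26.7  -0.6  12. ] after turn [-26.7  -0.6  12.1]
```

>>> {"op": "jog_arm", "data": {
  "commands": [
    {"dx":-7,"dy":-0.3,"dz":3,"wx":0,"wy":0,"wz":0,"jaw":255},
    {"dx":-7,"dy":-0.3,"dz":3,"wx":0,"wy":0,"wz":0,"jaw":255},
    {"dx":-7,"dy":0,"dz":3.2,"wx":0,"wy":0,"wz":0,"jaw":255},
    {"dx":-5,"dy":0,"dz":2.3,"wx":0,"wy":0,"wz":0,"jaw":255},
    {"dx":0,"dy":0,"dz":0,"wx":0,"wy":0,"wz":0,"jaw":255}
  ]
}}

```text
time_s: 25.6
ee_pos: [0.6762, 0.0784, 0.1461]
tcp_rot: [-2.443, -0.471, -1.568]
contact_force: [0.4, 0.1, -1.7]
grip_width: 0.034
```

```bash
python3 goto.py stand 83 30 up=1 ox=1.5 oy=0.3
```

```text
t25.6 q [-0.14 -0.01  2.26  1.93  0.5  -0.65] pos [676.2  78.4 146.1] w 34.0 F [ 0.4  0.1 -1.7]
target [674.5  78.9 138.5] q [-0.14  0.    2.26  1.94  0.51 -0.66] err 0.0000
turn [ 0.003 -0.007  0.002] |0.008| shift cur [-7.5 -1.2  1.9] after turn [-7.4 -1.1  1.9]
```

>>> {"op": "jog_arm", "data": {
  "commands": [
    {"dx":-4,"dy":-0.6,"dz":1,"wx":0.002,"wy":-0.006,"wz":0,"jaw":255},
    {"dx":-3.5,"dy":-0.5,"dz":1,"wx":0,"wy":0,"wz":0,"jaw":255},
    {"dx":0,"dy":0,"dz":0,"wx":0,"wy":0,"wz":0,"jaw":255}
  ]
}}

```text
time_s: 25.9
ee_pos: [0.6752, 0.0788, 0.1395]
tcp_rot: [-2.445, -0.474, -1.562]
contact_force: [-0.3, -0.6, -1.8]
grip_width: 0.0341
```

```bash
python3 goto.py stand 83 30 up=0 ox=1.5 oy=0.3; python3 butt.py .6855 .0836 .157
```

```text
t25.9 q [-0.14  0.    2.26  1.94  0.51 -0.66] pos [675.2  78.8 139.5] w 34.1 F [-0.3 -0.6 -1.8]
target [674.5  78.9 137.5] q [-0.14  0.01  2.26  1.94  0.51 -0.66] err 0.0000
turn [ 0.001 -0.002  0.003] |0.004| shift cur [-2.  -0.3  0.3] after turn [-2.  -0.3  0.3]
top
194 [685.7  83.3  34.8  33.9 -69. ] 0.1558 px [288. 193.]
side
214 [690.7  82.3  44.   34.8 -71.2] 0.1545 px [269. 251.]
```

>>> {"op": "jog_arm", "data": {
  "commands": [
    {"dx":-1.5,"dy":0,"dz":0,"wx":0,"wy":0,"wz":0,"jaw":255},
    {"dx":0,"dy":0,"dz":0,"wx":0,"wy":0,"wz":0,"jaw":150},
    {"dx":0,"dy":0,"dz":0,"wx":0,"wy":0,"wz":0,"jaw":125},
    {"dx":0,"dy":0,"dz":0,"wx":0,"wy":0,"wz":0,"jaw":125},
    {"dx":0,"dy":0,"dz":0,"wx":0,"wy":0,"wz":0,"jaw":125}
  ]
}}

```text
time_s: 26.5
ee_pos: [0.6765, 0.0786, 0.142]
tcp_rot: [-2.44, -0.474, -1.57]
contact_force: [-0.2, 0.6, 0.3]
grip_width: 0.0479
```

```bash
python3 goto.py stand 83 30 up=0 ox=1.5 oy=0.3; python3 butt.py .6855 .0836 .157
```

```text
t26.5 q [-0.14  0.    2.26  1.95  0.51 -0.67] pos [676.5  78.6 142. ] w 47.9 F [-0.2  0.6  0.3]
target [674.5  78.9 137.5] q [-0.14  0.01  2.26  1.94  0.51 -0.66] err 0.0000
turn [ 0.001 -0.008  0.004] |0.009| shift cur [-4.8 -1.   0.2] after turn [-4.8 -1.   0.3]
top
192 [686.6  81.9  34.6  34.   22. ] 0.1546 px [288. 193.]
side
197 [691.6  82.   42.7  33.9 -65.7] 0.1533 px [269. 252.]
```

>>> {"op": "jog_arm", "data": {
  "commands": [
    {"dx":0,"dy":-0.5,"dz":-10,"wx":0,"wy":0,"wz":0,"jaw":125},
    {"dx":0,"dy":0,"dz":-20,"wx":0,"wy":0,"wz":0,"jaw":125},
    {"dx":0,"dy":0,"dz":-25,"wx":0,"wy":0,"wz":0,"jaw":125},
    {"dx":0,"dy":0,"dz":-25,"wx":0,"wy":0,"wz":0,"jaw":125},
    {"dx":20,"dy":0,"dz":-20,"wx":0,"wy":0,"wz":0,"jaw":60},
    {"dx":20,"dy":0,"dz":-15,"wx":0,"wy":0,"wz":0,"jaw":60},
    {"dx":0,"dy":0,"dz":0,"wx":0,"wy":0,"wz":0,"jaw":60}
  ]
}}

```text
time_s: 27.3
ee_pos: [0.5884, 0.0455, 0.2273]
tcp_rot: [-2.443, -0.474, -1.565]
contact_force: [0.8, 1.0, 0.8]
grip_width: 0.067
```

```bash
python3 st.py; python3 butt.py .6855 .0836 .157; python3 - <<'E'
from h import *
cam("side","j_side"); c=cam("top","j_top"); P=pts(c); z=P[...,2]
for b in blobs((P[...,0]>.4)&(P[...,0]<.63)&(P[...,1]>-.25)&(P[...,1]<.34)&(z>.012)&(z<.042),100): print("punch",rect(P[b]))
E
```

```text
t 27.30 q [-0.269 -0.394  2.409  1.45   0.586 -0.166] pos [588.4  45.5 227.3] F [0.8 1.  0.8] w 67.0
tool x,y,z rows:
 [[ 0.3873  0.1582  0.9083]
 [ 0.3719 -0.9282  0.0031]
 [ 0.8436  0.3366 -0.4184]]
top
188 [686.3  81.4  34.1  33.7  24.9] 0.1548 px [288. 193.]
side
199 [690.1  84.   37.   34.2 -67.7] 0.153 px [269. 252.]
punch [519.5 273.7 135.5  35.2  12. ]
punch [ 502.3 -178.9  135.3   34.8   -8. ]
```

View pics/j_side.png

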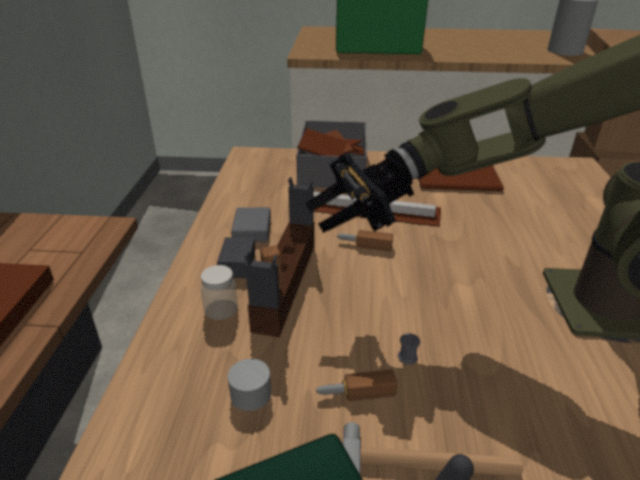

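Punch B is seated at (270,255) with its butt at 155 mm. Next is punch C.

```bash
cat > path.py <<'E'
# joint-interpolated way: python3 path.py stand sock ps up=.. n=.. | lie cx cy phi back=.. n=..
import sys; from goto import *
a=sys.argv; kw={k:float(v) for k,v in (x.split("=") for x in a if "=" in x)}; n=int(kw.pop("n",4))
s=sense(); q0=s["joint_positions"]
if a[1]=="stand": p,T,d=stand(S[a[2]],float(a[3]),**kw); g=QS
else:
    c=[float(a[2]),float(a[3])]; p,T,d=lie(c,float(a[4]),**kw); g=QL.copy(); g[0]+=np.arctan2(c[1],c[0])+.08
q1,e=solve(p,T,g); print("q0",q0.round(2),"q1",q1.round(2),"err",round(e,5),"pos",(s["ee_pos"]*1000).round(1),"w",round(s["grip_width"]*1000,1))
P0,R0=s["ee_pos"],R.from_rotvec(s["tcp_rot"])
for i in range(1,n+1):
    q=q0+(q1-q0)*i/n; P,Rr=fk(q,X); tw=(R0.inv()*Rr).as_rotvec(); sh=R0.inv().apply((P-P0)*1000)
    k=int(np.ceil(max(np.abs(tw).max()/.13,np.linalg.norm(sh)/40)))
    print(i,"rows",k,"turn/row",(tw/k).round(3),"pos",(P*1000).round(0),"per-row shift",(R.from_rotvec(tw/2).inv().apply(sh)/k).round(1))
    P0,R0=P,Rr
E
python3 path.py lie 502.3 -178.9 -8 back=90 n=4
```

```text
q0 [-0.27 -0.39  2.41  1.45  0.59 -0.17] q1 [-0.62 -0.51  2.45  0.27  0.82 -2.2 ] err 0.0 pos [587.3  46.4 221.1] w 72.0
1 rows 6 turn/row [ 0.007 -0.025 -0.119] pos [559.   6. 191.] per-row shift [-8.8  1.4 -3.6]
2 rows 6 turn/row [ 0.023 -0.021 -0.115] pos [521. -43. 160.] per-row shift [-9.5 -5.8 -3.5]
3 rows 6 turn/row [ 0.035 -0.006 -0.111] pos [ 473. -102.  131.] per-row shift [ -4.4 -12.3  -3. ]
4 rows 5 turn/row [ 0.044  0.019 -0.128] pos [ 415. -167.  112.] per-row shift [  5.3 -16.8  -2.7]
```

>>> {"op": "jog_arm", "data": {
  "commands": [
    {"dx":-7,"dy":1.4,"dz":-5,"wx":0.007,"wy":-0.025,"wz":-0.119,"jaw":60},
    {"dx":-7,"dy":1.4,"dz":-5,"wx":0.007,"wy":-0.025,"wz":-0.119,"jaw":60},
    {"dx":-7,"dy":1.4,"dz":-5,"wx":0.007,"wy":-0.025,"wz":-0.119,"jaw":60},
    {"dx":-7,"dy":1.4,"dz":-5,"wx":0.007,"wy":-0.025,"wz":-0.119,"jaw":60},
    {"dx":-7,"dy":1.4,"dz":-5,"wx":0.007,"wy":-0.025,"wz":-0.119,"jaw":60},
    {"dx":-7,"dy":1.4,"dz":-5,"wx":0.007,"wy":-0.025,"wz":-0.119,"jaw":60},
    {"dx":-8,"dy":-6,"dz":-5,"wx":0.023,"wy":-0.021,"wz":-0.115,"jaw":60},
    {"dx":-8,"dy":-6,"dz":-5,"wx":0.023,"wy":-0.021,"wz":-0.115,"jaw":60},
    {"dx":-8,"dy":-6,"dz":-5,"wx":0.023,"wy":-0.021,"wz":-0.115,"jaw":60},
    {"dx":-8,"dy":-6,"dz":-5,"wx":0.023,"wy":-0.021,"wz":-0.115,"jaw":60},
    {"dx":-8,"dy":-6,"dz":-5,"wx":0.023,"wy":-0.021,"wz":-0.115,"jaw":60},
    {"dx":-8,"dy":-6,"dz":-5,"wx":0.023,"wy":-0.021,"wz":-0.115,"jaw":60}
  ]
}}

```text
time_s: 28.7
ee_pos: [0.499, -0.0263, 0.1509]
tcp_rot: [1.606, 2.044, 0.869]
contact_force: [-0.3, 0.5, -0.7]
grip_width: 0.0727
```

```bash
python3 path.py lie 502.3 -178.9 -8 back=110 n=2
```

```text
q0 [-0.42 -0.5   2.47  0.78  0.74 -1.13] q1 [-0.63 -0.57  2.46  0.26  0.88 -2.19] err 0.0 pos [499.  -26.3 150.9] w 72.7
1 rows 5 turn/row [ 0.038 -0.01  -0.129] pos [459. -94. 137.] per-row shift [ -7.6 -13.1  -4.9]
2 rows 5 turn/row [ 0.041  0.015 -0.123] pos [ 407. -165.  130.] per-row shift [  3.  -17.   -4.2]
```

>>> {"op": "jog_arm", "data": {
  "commands": [
    {"dx":-8,"dy":-14,"dz":-7,"wx":0.038,"wy":-0.01,"wz":-0.129,"jaw":60},
    {"dx":-8,"dy":-14,"dz":-7,"wx":0.038,"wy":-0.01,"wz":-0.129,"jaw":60},
    {"dx":-8,"dy":-14,"dz":-7,"wx":0.038,"wy":-0.01,"wz":-0.129,"jaw":60},
    {"dx":-8,"dy":-14,"dz":-7,"wx":0.038,"wy":-0.01,"wz":-0.129,"jaw":60},
    {"dx":-8,"dy":-14,"dz":-7,"wx":0.038,"wy":-0.01,"wz":-0.129,"jaw":60},
    {"dx":3,"dy":-18,"dz":-5,"wx":0.041,"wy":0.015,"wz":-0.123,"jaw":60},
    {"dx":3,"dy":-18,"dz":-5,"wx":0.041,"wy":0.015,"wz":-0.123,"jaw":60},
    {"dx":3,"dy":-18,"dz":-5,"wx":0.041,"wy":0.015,"wz":-0.123,"jaw":60},
    {"dx":3,"dy":-18,"dz":-5,"wx":0.041,"wy":0.015,"wz":-0.123,"jaw":60},
    {"dx":3,"dy":-18,"dz":-5,"wx":0.041,"wy":0.015,"wz":-0.123,"jaw":60},
    {"dx":0,"dy":0,"dz":0,"wx":0,"wy":0,"wz":0,"jaw":60}
  ]
}}

```text
time_s: 29.8
ee_pos: [0.3822, -0.1665, 0.1112]
tcp_rot: [0.113, 2.746, -0.038]
contact_force: [0.6, 1.0, -0.1]
grip_width: 0.0727
```

```bash
python3 goto.py lie 502.3 -178.9 -8 back=60; python3 - <<'E'
from h import *
c=cam("top"); P=pts(c); z=P[...,2]
for b in blobs((P[...,0]>.4)&(P[...,0]<.63)&(P[...,1]>-.25)&(P[...,1]<.34)&(z>.012)&(z<.042),100): print("punch",rect(P[b]))
E
```

```text
t29.8 q [-0.67 -0.58  2.49  0.26  0.91 -2.29] pos [ 382.2 -166.5  111.2] w 72.7 F [ 0.6  1.  -0.1]
target [ 427.6 -168.4   84.8] q [-0.6  -0.42  2.45  0.29  0.74 -2.21] err 0.0000
turn [ 0.012 -0.042  0.055] |0.070| shift cur [-31.9   2.2  41.8] after turn [-29.9   4.4  43.1]
punch [519.2 273.4 134.6  35.7  11.9]
punch [ 501.9 -178.9  134.5   34.8   -8.3]
```

>>> {"op": "jog_arm", "data": {
  "commands": [
    {"dx":-10,"dy":1,"dz":10,"wx":0.012,"wy":-0.042,"wz":0.055,"jaw":60},
    {"dx":-12,"dy":2,"dz":15,"wx":0,"wy":0,"wz":0,"jaw":60},
    {"dx":-10,"dy":2,"dz":15,"wx":0,"wy":0,"wz":0,"jaw":60},
    {"dx":0,"dy":0,"dz":0,"wx":0,"wy":0,"wz":0,"jaw":60},
    {"dx":0,"dy":0,"dz":0,"wx":0,"wy":0,"wz":0,"jaw":60}
  ]
}}

```text
time_s: 30.35
ee_pos: [0.4287, -0.1617, 0.0815]
tcp_rot: [0.21, 2.703, -0.019]
contact_force: [-0.2, -0.0, 0.2]
grip_width: 0.0724
```

```bash
python3 goto.py lie 502.0 -178.9 -8.2 back=30
```

```text
t30.4 q [-0.59 -0.41  2.45  0.29  0.74 -2.19] pos [ 428.7 -161.7   81.5] w 72.4 F [-0.2 -0.   0.2]
target [ 439.9 -170.    57.6] q [-0.59 -0.33  2.44  0.3   0.65 -2.22] err 0.0000
turn [ 0.014 -0.007 -0.015] |0.022| shift cur [-1.4 -7.  26.7] after turn [-1.1 -6.6 26.8]
```

>>> {"op": "jog_arm", "data": {
  "commands": [
    {"dx":0,"dy":-5,"dz":5,"wx":0.014,"wy":-0.007,"wz":-0.015,"jaw":60},
    {"dx":0,"dy":-2,"dz":10,"wx":0,"wy":0,"wz":0,"jaw":60},
    {"dx":0,"dy":0,"dz":10,"wx":0,"wy":0,"wz":0,"jaw":60},
    {"dx":0,"dy":0,"dz":0,"wx":0,"wy":0,"wz":0,"jaw":60}
  ]
}}

```text
time_s: 30.75
ee_pos: [0.4375, -0.1703, 0.0581]
tcp_rot: [0.193, 2.696, -0.045]
contact_force: [-0.1, 0.3, -0.1]
grip_width: 0.0726
```

```bash
python3 goto.py lie 502.0 -178.9 -8.2
```

```text
t30.8 q [-0.59 -0.34  2.44  0.31  0.65 -2.23] pos [ 437.5 -170.3   58.1] w 72.6 F [-0.1  0.3 -0.1]
target [ 452.5 -171.8   30.4] q [-0.57 -0.23  2.42  0.33  0.57 -2.24] err 0.0000
turn [-0.001  0.003  0.   ] |0.003| shift cur [-1.9  0.8 31.4] after turn [-2.   0.7 31.4]
```

>>> {"op": "jog_arm", "data": {
  "commands": [
    {"dx":-1,"dy":0.5,"dz":12,"wx":0,"wy":0,"wz":0,"jaw":60},
    {"dx":0,"dy":0,"dz":10,"wx":0,"wy":0,"wz":0,"jaw":60},
    {"dx":0,"dy":0,"dz":5,"wx":0,"wy":0,"wz":0,"jaw":60},
    {"dx":0,"dy":0,"dz":0,"wx":0,"wy":0,"wz":0,"jaw":60}
  ]
}}

```text
time_s: 31.15
ee_pos: [0.4499, -0.1727, 0.0353]
tcp_rot: [0.195, 2.693, -0.049]
contact_force: [-0.0, -0.5, -0.3]
grip_width: 0.0727
```

```bash
python3 goto.py lie 502.0 -178.9 -8.2
```

```text
t31.1 q [-0.58 -0.25  2.43  0.33  0.58 -2.24] pos [ 449.9 -172.7   35.3] w 72.7 F [-0.  -0.5 -0.3]
target [ 452.5 -171.8   30.4] q [-0.57 -0.23  2.42  0.33  0.57 -2.24] err 0.0000
turn [-0.004  0.007 -0.   ] |0.008| shift cur [-0.1  1.3  5.4] after turn [-0.1  1.3  5.4]
```

>>> {"op": "jog_arm", "data": {
  "commands": [
    {"dx":0,"dy":1,"dz":5,"wx":-0.004,"wy":0.007,"wz":0,"jaw":60},
    {"dx":0,"dy":0,"dz":0,"wx":0,"wy":0,"wz":0,"jaw":100},
    {"dx":0,"dy":0,"dz":0,"wx":0,"wy":0,"wz":0,"jaw":255},
    {"dx":0,"dy":0,"dz":0,"wx":0,"wy":0,"wz":0,"jaw":255},
    {"dx":0,"dy":0,"dz":0,"wx":0,"wy":0,"wz":0,"jaw":255},
    {"dx":0,"dy":0,"dz":0,"wx":0,"wy":0,"wz":0,"jaw":255},
    {"dx":0,"dy":0,"dz":0,"wx":0,"wy":0,"wz":0,"jaw":255},
    {"dx":0,"dy":0,"dz":0,"wx":0,"wy":0,"wz":0,"jaw":255},
    {"dx":0,"dy":0,"dz":0,"wx":0,"wy":0,"wz":0,"jaw":255}
  ],
  "grip_force": 45
}}

```text
time_s: 32.05
ee_pos: [0.4527, -0.1726, 0.0325]
tcp_rot: [0.194, 2.697, -0.044]
contact_force: [0.3, 0.7, -0.2]
grip_width: 0.0338
```

```bash
python3 goto.py lie 502.0 -178.9 -8.2
```

```text
t32.0 q [-0.57 -0.23  2.42  0.33  0.58 -2.24] pos [ 452.7 -172.6   32.5] w 33.8 F [ 0.3  0.7 -0.2]
target [ 452.5 -171.8   30.4] q [-0.57 -0.23  2.42  0.33  0.57 -2.24] err 0.0000
turn [-0.001  0.002 -0.   ] |0.002| shift cur [1.2 0.8 1.7] after turn [1.2 0.8 1.7]
```

>>> {"op": "jog_arm", "data": {
  "commands": [
    {"dx":-4,"dy":0,"dz":-9,"wx":0,"wy":0,"wz":0,"jaw":255},
    {"dx":-9,"dy":0,"dz":-20,"wx":0,"wy":0,"wz":0,"jaw":255},
    {"dx":-14,"dy":0,"dz":-30,"wx":0,"wy":0,"wz":0,"jaw":255},
    {"dx":-14,"dy":0,"dz":-30,"wx":0,"wy":0,"wz":0,"jaw":255},
    {"dx":-14,"dy":0,"dz":-30,"wx":0,"wy":0,"wz":0,"jaw":255},
    {"dx":-14,"dy":0,"dz":-30,"wx":0,"wy":0,"wz":0,"jaw":255},
    {"dx":-14,"dy":0,"dz":-30,"wx":0,"wy":0,"wz":0,"jaw":255},
    {"dx":-5,"dy":0,"dz":-10,"wx":0,"wy":0,"wz":0,"jaw":255}
  ]
}}

```text
time_s: 32.85
ee_pos: [0.448, -0.1703, 0.2464]
tcp_rot: [0.197, 2.709, -0.04]
contact_force: [0.4, -0.3, -1.2]
grip_width: 0.0338
```

```bash
python3 path.py stand 20 25 up=95 n=4
```

```text
q0 [-0.57 -0.54  2.24  0.2   1.06 -2.06] q1 [-0.25 -0.2   2.26  1.54  0.48 -0.21] err 0.0 pos [ 448.  -170.3  246.4] w 33.8
1 rows 5 turn/row [-0.055 -0.021  0.12 ] pos [525. -98. 243.] per-row shift [-6.  18.2  9. ]
2 rows 6 turn/row [-0.04   0.004  0.111] pos [586. -41. 248.] per-row shift [ 3.3 10.9  8. ]
3 rows 6 turn/row [-0.026  0.014  0.12 ] pos [632.  -4. 248.] per-row shift [5.2 3.5 7.7]
4 rows 6 turn/row [-0.015  0.011  0.126] pos [664.  16. 233.] per-row shift [ 0.9 -1.1  6.7]
```

>>> {"op": "jog_arm", "data": {
  "commands": [
    {"dx":-6,"dy":18,"dz":8,"wx":-0.055,"wy":-0.021,"wz":0.12,"jaw":255},
    {"dx":-6,"dy":18,"dz":8,"wx":-0.055,"wy":-0.021,"wz":0.12,"jaw":255},
    {"dx":-6,"dy":18,"dz":8,"wx":-0.055,"wy":-0.021,"wz":0.12,"jaw":255},
    {"dx":-6,"dy":18,"dz":8,"wx":-0.055,"wy":-0.021,"wz":0.12,"jaw":255},
    {"dx":-6,"dy":18,"dz":8,"wx":-0.055,"wy":-0.021,"wz":0.12,"jaw":255},
    {"dx":3,"dy":11,"dz":6,"wx":-0.04,"wy":0.004,"wz":0.111,"jaw":255},
    {"dx":3,"dy":11,"dz":6,"wx":-0.04,"wy":0.004,"wz":0.111,"jaw":255},
    {"dx":3,"dy":11,"dz":6,"wx":-0.04,"wy":0.004,"wz":0.111,"jaw":255},
    {"dx":3,"dy":11,"dz":6,"wx":-0.04,"wy":0.004,"wz":0.111,"jaw":255},
    {"dx":3,"dy":11,"dz":6,"wx":-0.04,"wy":0.004,"wz":0.111,"jaw":255}
  ]
}}

```text
time_s: 33.85
ee_pos: [0.56, -0.046, 0.2421]
tcp_rot: [1.509, 2.032, 0.944]
contact_force: [0.2, 0.5, -1.3]
grip_width: 0.0337
```

```bash
python3 path.py stand 20 25 up=95 n=3
```

```text
q0 [-0.44 -0.43  2.28  0.82  0.82 -1.17] q1 [-0.25 -0.2   2.26  1.54  0.48 -0.21] err 0.0 pos [560.  -46.  242.1] w 33.7
1 rows 4 turn/row [-0.033  0.014  0.122] pos [602. -16. 248.] per-row shift [5.6 7.4 9. ]
2 rows 4 turn/row [-0.022  0.015  0.128] pos [637.   4. 246.] per-row shift [4.5 2.1 8.7]
3 rows 5 turn/row [-0.013  0.008  0.106] pos [664.  16. 233.] per-row shift [ 0.5 -0.6  6.5]
```

>>> {"op": "jog_arm", "data": {
  "commands": [
    {"dx":5.6,"dy":7.4,"dz":7,"wx":-0.033,"wy":0.014,"wz":0.122,"jaw":255},
    {"dx":5.6,"dy":7.4,"dz":7,"wx":-0.033,"wy":0.014,"wz":0.122,"jaw":255},
    {"dx":5.6,"dy":7.4,"dz":7,"wx":-0.033,"wy":0.014,"wz":0.122,"jaw":255},
    {"dx":5.6,"dy":7.4,"dz":7,"wx":-0.033,"wy":0.014,"wz":0.122,"jaw":255},
    {"dx":4.5,"dy":2,"dz":5,"wx":-0.022,"wy":0.015,"wz":0.128,"jaw":255},
    {"dx":4.5,"dy":2,"dz":5,"wx":-0.022,"wy":0.015,"wz":0.128,"jaw":255},
    {"dx":4.5,"dy":2,"dz":5,"wx":-0.022,"wy":0.015,"wz":0.128,"jaw":255},
    {"dx":4.5,"dy":2,"dz":5,"wx":-0.022,"wy":0.015,"wz":0.128,"jaw":255}
  ]
}}

```text
time_s: 34.65
ee_pos: [0.6135, 0.0022, 0.241]
tcp_rot: [2.448, 1.042, 1.571]
contact_force: [0.2, -0.1, -1.4]
grip_width: 0.0336
```

```bash
python3 path.py stand 20 25 up=95 n=1;python3 goto.py stand 20 25 up=95
```

```text
q0 [-0.33 -0.34  2.31  1.26  0.62 -0.46] q1 [-0.25 -0.2   2.26  1.54  0.48 -0.21] err 0.0 pos [613.5   2.2 241. ] w 33.6
1 rows 4 turn/row [-0.017  0.014  0.12 ] pos [664.  16. 233.] per-row shift [ 3.8  1.6 12.7]
t34.6 q [-0.33 -0.34  2.31  1.26  0.62 -0.46] pos [613.5   2.2 241. ] w 33.6 F [ 0.2 -0.1 -1.4]
target [664.1  16.4 232.5] q [-0.25 -0.2   2.26  1.54  0.48 -0.21] err 0.0000
turn [-0.066  0.054  0.479] |0.487| shift cur [14.3 11.5 50. ] after turn [14.6  1.  51.2]
```

>>> {"op": "jog_arm", "data": {
  "commands": [
    {"dx":0,"dy":0,"dz":0,"wx":-0.017,"wy":0.014,"wz":0.12,"jaw":255},
    {"dx":0,"dy":0,"dz":0,"wx":-0.017,"wy":0.014,"wz":0.12,"jaw":255},
    {"dx":0,"dy":0,"dz":0,"wx":-0.017,"wy":0.014,"wz":0.12,"jaw":255},
    {"dx":4,"dy":0,"dz":10,"wx":-0.015,"wy":0.012,"wz":0.1,"jaw":255},
    {"dx":5,"dy":0,"dz":17,"wx":0,"wy":0,"wz":0,"jaw":255},
    {"dx":5,"dy":0,"dz":17,"wx":0,"wy":0,"wz":0,"jaw":255},
    {"dx":0,"dy":0,"dz":0,"wx":0,"wy":0,"wz":0,"jaw":255}
  ]
}}

```text
time_s: 35.35
ee_pos: [0.6526, 0.0177, 0.2205]
tcp_rot: [-2.51, -0.359, -1.57]
contact_force: [-0.3, 2.1, -1.3]
grip_width: 0.0341
```

```bash
python3 goto.py stand 20 25 up=90
```

```text
t35.4 q [-0.25 -0.22  2.28  1.53  0.48 -0.2 ] pos [652.6  17.7 220.5] w 34.1 F [-0.3  2.1 -1.3]
target [664.1  16.4 227.5] q [-0.25 -0.2   2.26  1.56  0.48 -0.23] err 0.0000
turn [ 0.     0.016 -0.009] |0.018| shift cur [11.   4.4  6.5] after turn [10.9  4.5  6.7]
```

>>> {"op": "jog_arm", "data": {
  "commands": [
    {"dx":5,"dy":2,"dz":3,"wx":0,"wy":0.016,"wz":-0.009,"jaw":255},
    {"dx":6,"dy":2.5,"dz":4,"wx":0,"wy":0,"wz":0,"jaw":255},
    {"dx":0,"dy":0,"dz":0,"wx":0,"wy":0,"wz":0,"jaw":255},
    {"dx":0,"dy":0,"dz":0,"wx":0,"wy":0,"wz":0,"jaw":255}
  ]
}}

```text
time_s: 35.75
ee_pos: [0.6623, 0.0166, 0.2232]
tcp_rot: [-2.503, -0.368, -1.583]
contact_force: [-0.3, 0.1, -1.2]
grip_width: 0.0337
```

```bash
python3 goto.py stand 20 25 up=90; python3 - <<'E'
from h import *
c=cam("side","k_side"); np.savez("k_side.npz",**c);c=cam("top","k_top"); np.savez("k_top.npz",**c)
im=cv2.imread("pics/k_side.png")[150:350,200:400]; cv2.imwrite("pics/k_side_z.png",cv2.resize(im,None,fx=3,fy=3,interpolation=cv2.INTER_CUBIC))
E
python3 butt.py .677 .0203 .2445 k; python3 tilt.py .677 .0203 16.8 .163 .243 k
```

```text
t35.8 q [-0.25 -0.19  2.26  1.56  0.48 -0.23] pos [662.3  16.6 223.2] w 33.7 F [-0.3  0.1 -1.2]
target [664.1  16.4 227.5] q [-0.25 -0.2   2.26  1.56  0.48 -0.23] err 0.0000
turn [-0.     0.006 -0.002] |0.006| shift cur [ 4.6  0.7 -0.3] after turn [ 4.6  0.7 -0.3]
top
190 [675.9  19.6  35.   33.3 -72.8] 0.2395 px [314. 190.]
side
139 [678.7  23.2  33.1  32.3  19.7] 0.238 px [278. 195.]
z 0.167 n58 e-mid 2.8 w 33.1  n 16.7
z 0.175 n67 e-mid 2.4 w 33.3  n 16.4
z 0.183 n60 e-mid 2.1 w 33.3  n 16.8
z 0.191 n62 e-mid 1.8 w 33.1  n 16.6
z 0.199 n56 e-mid 3.4 w 32.4  n 16.8
z 0.207 n43 e-mid 3.9 w 30.9  n 17.9
z 0.215 n20 e-mid 13.1 w 12.0  n 17.0
z 0.223 n34 e-mid 11.3 w 15.1  n 17.7
z 0.231 n69 e-mid 2.6 w 33.5  n 17.1
z 0.239 n51 e-mid 2.6 w 30.7  n 14.9
tilt along e (rad): 0.006
tilt along n: -0.003
```

View pics/k_side_z.png

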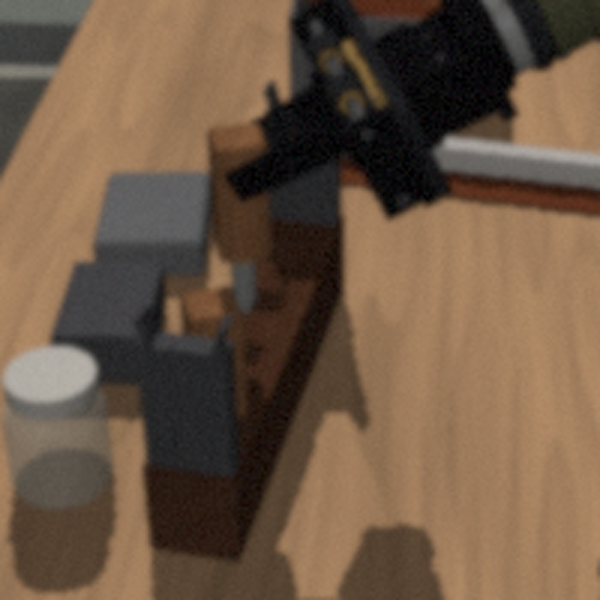

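The side zoom shows the second punch upright above the next socket, shank at (243,285) in the zoom, with the first one seated at (205,310). Next I lower it.

```bash
python3 goto.py stand 20 25 up=58 ox=-.7 oy=0.9
```

```text
t35.9 q [-0.25 -0.2   2.26  1.56  0.48 -0.23] pos [662.4  16.6 223.7] w 33.8 F [-0.3 -0.8 -1.5]
target [663.4  17.3 195.5] q [-0.24 -0.14  2.28  1.69  0.49 -0.38] err 0.0000
turn [-0.     0.005 -0.001] |0.006| shift cur [-24.9  -0.4  13.1] after turn [-25.   -0.4  12.9]
```

>>> {"op": "jog_arm", "data": {
  "commands": [
    {"dx":-6,"dy":-0.4,"dz":4,"wx":0,"wy":0.005,"wz":0,"jaw":255},
    {"dx":-9,"dy":0,"dz":4.5,"wx":0,"wy":0,"wz":0,"jaw":255},
    {"dx":-9,"dy":0,"dz":4.5,"wx":0,"wy":0,"wz":0,"jaw":255},
    {"dx":0,"dy":0,"dz":0,"wx":0,"wy":0,"wz":0,"jaw":255}
  ]
}}

```text
time_s: 36.25
ee_pos: [0.6635, 0.0169, 0.197]
tcp_rot: [-2.497, -0.367, -1.594]
contact_force: [0.3, -1.0, -2.2]
grip_width: 0.0337
```

```bash
python3 goto.py stand 20 25 up=30 ox=-.7 oy=0.9
```

```text
t36.2 q [-0.25 -0.15  2.28  1.69  0.49 -0.38] pos [663.5  16.9 197. ] w 33.7 F [ 0.3 -1.  -2.2]
target [663.4  17.3 167.5] q [-0.24 -0.09  2.29  1.81  0.5  -0.52] err 0.0000
turn [ 0.001 -0.001 -0.   ] |0.002| shift cur [-26.7  -0.4  12.5] after turn [-26.7  -0.4  12.5]
```

>>> {"op": "jog_arm", "data": {
  "commands": [
    {"dx":-7,"dy":-0.3,"dz":3.2,"wx":0,"wy":0,"wz":0,"jaw":255},
    {"dx":-7,"dy":0,"dz":3.2,"wx":0,"wy":0,"wz":0,"jaw":255},
    {"dx":-7,"dy":0,"dz":3.2,"wx":0,"wy":0,"wz":0,"jaw":255},
    {"dx":-5,"dy":0,"dz":2.2,"wx":0,"wy":0,"wz":0,"jaw":255},
    {"dx":0,"dy":0,"dz":0,"wx":0,"wy":0,"wz":0,"jaw":255}
  ]
}}

```text
time_s: 36.75
ee_pos: [0.6638, 0.0166, 0.1709]
tcp_rot: [-2.496, -0.367, -1.598]
contact_force: [0.7, -0.5, -1.8]
grip_width: 0.0336
```

```bash
python3 goto.py stand 20 25 up=6 ox=-.7 oy=0.9
```

```text
t36.8 q [-0.25 -0.1   2.29  1.81  0.5  -0.52] pos [663.8  16.6 170.9] w 33.6 F [ 0.7 -0.5 -1.8]
target [663.4  17.3 143.5] q [-0.24 -0.04  2.29  1.9   0.51 -0.63] err 0.0000
turn [ 0.003 -0.004  0.   ] |0.005| shift cur [-24.9  -0.9  11.3] after turn [-24.9  -0.8  11.4]
```

>>> {"op": "jog_arm", "data": {
  "commands": [
    {"dx":-7,"dy":-0.4,"dz":3.2,"wx":0.002,"wy":-0.004,"wz":0,"jaw":255},
    {"dx":-7,"dy":-0.4,"dz":3,"wx":0,"wy":0,"wz":0,"jaw":255},
    {"dx":-7,"dy":0,"dz":3,"wx":0,"wy":0,"wz":0,"jaw":255},
    {"dx":-3.5,"dy":0,"dz":1.5,"wx":0,"wy":0,"wz":0,"jaw":255},
    {"dx":0,"dy":0,"dz":0,"wx":0,"wy":0,"wz":0,"jaw":255}
  ]
}}

```text
time_s: 37.25
ee_pos: [0.664, 0.0168, 0.1451]
tcp_rot: [-2.497, -0.37, -1.596]
contact_force: [0.3, -0.6, -0.5]
grip_width: 0.0336
```

```bash
python3 goto.py stand 20 25 up=2 ox=-.7 oy=0.9;python3 butt.py .677 .0203 .160
```

```text
t37.2 q [-0.25 -0.04  2.29  1.91  0.51 -0.63] pos [664.   16.8 145.1] w 33.6 F [ 0.3 -0.6 -0.5]
target [663.4  17.3 139.5] q [-0.24 -0.03  2.29  1.92  0.52 -0.64] err 0.0000
turn [ 0.002 -0.003  0.002] |0.004| shift cur [-5.2 -0.7  1.9] after turn [-5.2 -0.7  2. ]
top
205 [677.7  18.   42.6  34.3 -76. ] 0.1609 px [314. 196.]
side
216 [681.4  19.2  46.3  35.  -79.9] 0.1595 px [279. 232.]
```

>>> {"op": "jog_arm", "data": {
  "commands": [
    {"dx":-3.5,"dy":-0.5,"dz":1.3,"wx":0.002,"wy":-0.003,"wz":0.002,"jaw":255},
    {"dx":-2.5,"dy":0,"dz":1,"wx":0,"wy":0,"wz":0,"jaw":255},
    {"dx":0,"dy":0,"dz":0,"wx":0,"wy":0,"wz":0,"jaw":255}
  ]
}}

```text
time_s: 37.65
ee_pos: [0.6643, 0.017, 0.1404]
tcp_rot: [-2.496, -0.37, -1.594]
contact_force: [-0.3, -0.5, -1.4]
grip_width: 0.0339
```

>>> {"op": "jog_arm", "data": {
  "commands": [
    {"dx":0,"dy":0,"dz":0,"wx":0,"wy":0,"wz":0,"jaw":150},
    {"dx":0,"dy":0,"dz":0,"wx":0,"wy":0,"wz":0,"jaw":128},
    {"dx":0,"dy":0,"dz":0,"wx":0,"wy":0,"wz":0,"jaw":128},
    {"dx":0,"dy":0,"dz":0,"wx":0,"wy":0,"wz":0,"jaw":128}
  ]
}}

```text
time_s: 38.05
ee_pos: [0.6655, 0.017, 0.1426]
tcp_rot: [-2.493, -0.371, -1.599]
contact_force: [-0.1, -0.6, 0.9]
grip_width: 0.0469
```

```bash
python3 goto.py stand 20 25 up=2 ox=-.7 oy=0.9;python3 butt.py .677 .0203 .156
```

```text
t38.0 q [-0.25 -0.03  2.29  1.92  0.52 -0.65] pos [665.5  17.  142.6] w 46.9 F [-0.1 -0.6  0.9]
target [663.4  17.3 139.5] q [-0.24 -0.03  2.29  1.92  0.52 -0.64] err 0.0000
turn [-0.    -0.006  0.002] |0.006| shift cur [-3.6 -0.9 -0.4] after turn [-3.6 -0.9 -0.4]
top
197 [677.7  19.6  34.2  33.6  17.1] 0.1544 px [314. 196.]
side
193 [682.3  17.2  47.8  34.2 -75.6] 0.1528 px [279. 234.]
```

Home (butt at 154.4 mm). Retreating; punch A is next.

>>> {"op": "jog_arm", "data": {
  "commands": [
    {"dx":0,"dy":-0.5,"dz":-10,"wx":0,"wy":0,"wz":0,"jaw":128},
    {"dx":0,"dy":0,"dz":-20,"wx":0,"wy":0,"wz":0,"jaw":128},
    {"dx":0,"dy":0,"dz":-25,"wx":0,"wy":0,"wz":0,"jaw":128},
    {"dx":0,"dy":0,"dz":-25,"wx":0,"wy":0,"wz":0,"jaw":128},
    {"dx":20,"dy":0,"dz":-20,"wx":0,"wy":0,"wz":0,"jaw":60},
    {"dx":20,"dy":0,"dz":-15,"wx":0,"wy":0,"wz":0,"jaw":60},
    {"dx":15,"dy":0,"dz":-10,"wx":0,"wy":0,"wz":0,"jaw":60},
    {"dx":0,"dy":0,"dz":0,"wx":0,"wy":0,"wz":0,"jaw":60}
  ]
}}

```text
time_s: 38.95
ee_pos: [0.5714, -0.0096, 0.2467]
tcp_rot: [-2.496, -0.37, -1.594]
contact_force: [1.1, 0.5, 1.2]
grip_width: 0.0709
```

```bash
python3 - <<'E'
from h import *
cam("side","l_side"); c=cam("top","l_top"); P=pts(c); z=P[...,2]
for b in blobs((P[...,0]>.4)&(P[...,0]<.63)&(P[...,1]>-.25)&(P[...,1]<.34)&(z>.012)&(z<.042),100): print("punch",rect(P[b]))
for b in blobs((P[...,0]>.64)&(P[...,0]<.72)&(P[...,1]>-.14)&(P[...,1]<.12)&(z>.14)&(z<.17),30): print("butt",rect(P[b]),np.median(z[b]))
E
python3 path.py lie 519.4 273.7 12 back=90 n=5
```

```text
punch [519.5 273.4 135.4  35.   11.2]
butt [686.5  82.1  34.   33.6 -69.6] 0.15446614461669647
butt [677.5  19.7  34.5  33.7  17.9] 0.1541940403363826
q0 [-0.38 -0.48  2.43  1.34  0.62 -0.05] q1 [ 0.49 -0.32  2.33 -0.18  0.72 -1.18] err 0.0 pos [570.8  -9.1 243.1] w 72.6
1 rows 5 turn/row [ 0.041 -0.03  -0.111] pos [549.  79. 200.] per-row shift [ -1.9 -18.8   6.8]
2 rows 5 turn/row [ 0.04  -0.017 -0.115] pos [515. 146. 162.] per-row shift [  5.8 -14.5   6. ]
3 rows 5 turn/row [ 0.035 -0.008 -0.12 ] pos [480. 192. 133.] per-row shift [ 9.8 -7.4  4.6]
4 rows 5 turn/row [ 0.028 -0.005 -0.122] pos [452. 226. 115.] per-row shift [9.1 0.2 2.6]
5 rows 5 turn/row [ 0.025 -0.007 -0.123] pos [433. 255. 112.] per-row shift [4.3 5.6 0.1]
```

View pics/l_top.png

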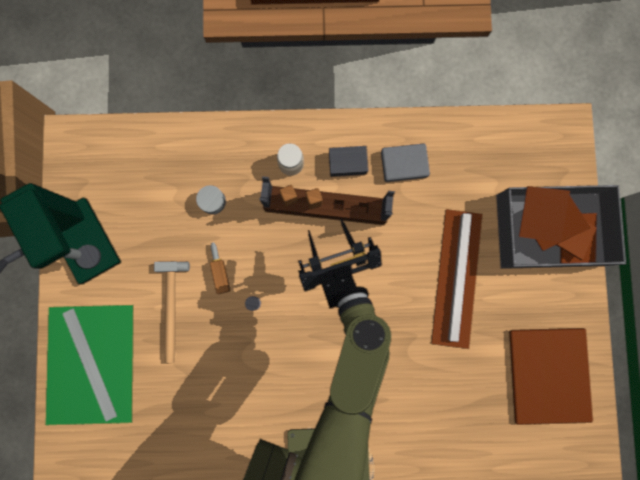

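Both seated punches show at (288,193) and (314,197), and punch A is undisturbed at (219,272). I'll approach it from higher up so as to clear the spool at (252,303).

```bash
python3 path.py lie 519.4 273.5 11.7 back=90 up=60 n=5
```

```text
q0 [-0.38 -0.48  2.43  1.34  0.62 -0.05] q1 [ 0.49 -0.4   2.28 -0.16  0.85 -1.21] err 0.0 pos [570.8  -9.1 243.1] w 72.6
1 rows 5 turn/row [ 0.043 -0.025 -0.113] pos [550.  84. 215.] per-row shift [  1.2 -19.    5.8]
2 rows 5 turn/row [ 0.042 -0.014 -0.116] pos [515. 154. 189.] per-row shift [  7.9 -13.6   4.9]
3 rows 5 turn/row [ 0.036 -0.007 -0.119] pos [479. 201. 170.] per-row shift [10.4 -6.1  3.2]
4 rows 5 turn/row [ 0.031 -0.006 -0.12 ] pos [450. 232. 163.] per-row shift [8.4 0.9 0.8]
5 rows 5 turn/row [ 0.029 -0.009 -0.119] pos [433. 256. 172.] per-row shift [ 3.   4.9 -2.2]
```

>>> {"op": "jog_arm", "data": {
  "commands": [
    {"dx":2,"dy":-19,"dz":4,"wx":0.043,"wy":-0.025,"wz":-0.113,"jaw":60},
    {"dx":2,"dy":-19,"dz":4,"wx":0.043,"wy":-0.025,"wz":-0.113,"jaw":60},
    {"dx":2,"dy":-19,"dz":4,"wx":0.043,"wy":-0.025,"wz":-0.113,"jaw":60},
    {"dx":2,"dy":-19,"dz":4,"wx":0.043,"wy":-0.025,"wz":-0.113,"jaw":60},
    {"dx":2,"dy":-19,"dz":4,"wx":0.043,"wy":-0.025,"wz":-0.113,"jaw":60},
    {"dx":8,"dy":-13.6,"dz":3,"wx":0.042,"wy":-0.014,"wz":-0.116,"jaw":60},
    {"dx":8,"dy":-13.6,"dz":3,"wx":0.042,"wy":-0.014,"wz":-0.116,"jaw":60},
    {"dx":8,"dy":-13.6,"dz":3,"wx":0.042,"wy":-0.014,"wz":-0.116,"jaw":60},
    {"dx":8,"dy":-13.6,"dz":3,"wx":0.042,"wy":-0.014,"wz":-0.116,"jaw":60},
    {"dx":8,"dy":-13.6,"dz":3,"wx":0.042,"wy":-0.014,"wz":-0.116,"jaw":60}
  ]
}}

```text
time_s: 40.05
ee_pos: [0.4985, 0.1565, 0.1841]
tcp_rot: [1.945, 2.079, 1.084]
contact_force: [-0.4, 0.4, -0.9]
grip_width: 0.0727
```

```bash
python3 path.py lie 519.4 273.5 11.7 back=90 up=60 n=3
```

```text
q0 [-0.03 -0.47  2.38  0.69  0.76 -0.49] q1 [ 0.49 -0.4   2.28 -0.16  0.85 -1.21] err 0.0 pos [498.5 156.5 184.1] w 72.7
1 rows 5 turn/row [ 0.033 -0.01  -0.116] pos [469. 198. 168.] per-row shift [ 9.1 -4.7  3.2]
2 rows 5 turn/row [ 0.028 -0.008 -0.118] pos [446. 228. 163.] per-row shift [7.3 1.7 0.8]
3 rows 5 turn/row [ 0.026 -0.01  -0.117] pos [433. 256. 172.] per-row shift [ 2.2  5.7 -1.9]
```

>>> {"op": "jog_arm", "data": {
  "commands": [
    {"dx":9,"dy":-5,"dz":2,"wx":0.033,"wy":-0.01,"wz":-0.116,"jaw":60},
    {"dx":9,"dy":-5,"dz":2,"wx":0.033,"wy":-0.01,"wz":-0.116,"jaw":60},
    {"dx":9,"dy":-5,"dz":2,"wx":0.033,"wy":-0.01,"wz":-0.116,"jaw":60},
    {"dx":9,"dy":-5,"dz":2,"wx":0.033,"wy":-0.01,"wz":-0.116,"jaw":60},
    {"dx":9,"dy":-5,"dz":2,"wx":0.033,"wy":-0.01,"wz":-0.116,"jaw":60},
    {"dx":7,"dy":2,"dz":-1,"wx":0.028,"wy":-0.008,"wz":-0.118,"jaw":60},
    {"dx":7,"dy":2,"dz":-1,"wx":0.028,"wy":-0.008,"wz":-0.118,"jaw":60},
    {"dx":7,"dy":2,"dz":-1,"wx":0.028,"wy":-0.008,"wz":-0.118,"jaw":60},
    {"dx":7,"dy":2,"dz":-1,"wx":0.028,"wy":-0.008,"wz":-0.118,"jaw":60},
    {"dx":7,"dy":2,"dz":-1,"wx":0.028,"wy":-0.008,"wz":-0.118,"jaw":60},
    {"dx":2,"dy":6,"dz":-4,"wx":0.026,"wy":-0.01,"wz":-0.117,"jaw":60},
    {"dx":2,"dy":6,"dz":-4,"wx":0.026,"wy":-0.01,"wz":-0.117,"jaw":60},
    {"dx":2,"dy":6,"dz":-4,"wx":0.026,"wy":-0.01,"wz":-0.117,"jaw":60},
    {"dx":2,"dy":6,"dz":-4,"wx":0.026,"wy":-0.01,"wz":-0.117,"jaw":60},
    {"dx":2,"dy":6,"dz":-4,"wx":0.026,"wy":-0.01,"wz":-0.117,"jaw":60},
    {"dx":0,"dy":0,"dz":0,"wx":0,"wy":0,"wz":0,"jaw":60}
  ]
}}

```text
time_s: 41.65
ee_pos: [0.4057, 0.2548, 0.1575]
tcp_rot: [-0.411, 2.745, 0.017]
contact_force: [-0.3, 0.0, -0.7]
grip_width: 0.0727
```

```bash
python3 goto.py lie 519.4 273.5 11.7 back=60; python3 - <<'E'
from h import *
c=cam("top"); P=pts(c); z=P[...,2]
for b in blobs((P[...,0]>.4)&(P[...,0]<.63)&(P[...,1]>-.25)&(P[...,1]<.34)&(z>.012)&(z<.042),100): print("punch",rect(P[b]))
E
```

```text
t41.6 q [ 0.51 -0.41  2.3  -0.15  0.91 -1.28] pos [405.7 254.8 157.5] w 72.7 F [-0.3  0.  -0.7]
target [445.6 258.2  84.8] q [ 0.48 -0.24  2.32 -0.19  0.65 -1.17] err 0.0000
turn [-0.005 -0.07   0.095] |0.118| shift cur [-10.7  -5.1  82.1] after turn [-5.3 -4.8 82.6]
punch [519.1 273.7 134.9  34.6  12.2]
```

>>> {"op": "jog_arm", "data": {
  "commands": [
    {"dx":0,"dy":0,"dz":0,"wx":-0.005,"wy":-0.07,"wz":0.095,"jaw":60},
    {"dx":-3,"dy":-2,"dz":25,"wx":0,"wy":0,"wz":0,"jaw":60},
    {"dx":-3,"dy":-2,"dz":25,"wx":0,"wy":0,"wz":0,"jaw":60},
    {"dx":0,"dy":0,"dz":20,"wx":0,"wy":0,"wz":0,"jaw":60},
    {"dx":0,"dy":0,"dz":0,"wx":0,"wy":0,"wz":0,"jaw":60},
    {"dx":0,"dy":0,"dz":0,"wx":0,"wy":0,"wz":0,"jaw":60}
  ]
}}

```text
time_s: 42.3
ee_pos: [0.4401, 0.2549, 0.0892]
tcp_rot: [-0.249, 2.704, 0.067]
contact_force: [-0.2, 0.0, 0.9]
grip_width: 0.0725
```

```bash
python3 goto.py lie 519.2 273.6 11.9 back=30
```

```text
t42.3 q [ 0.48 -0.27  2.33 -0.18  0.67 -1.16] pos [440.1 254.9  89.2] w 72.5 F [-0.2  0.   0.9]
target [457.8 260.7  57.6] q [ 0.47 -0.16  2.31 -0.2   0.58 -1.16] err 0.0000
turn [-0.001 -0.008 -0.024] |0.025| shift cur [-3.7  2.1 36.4] after turn [-3.4  2.  36.4]
```

>>> {"op": "jog_arm", "data": {
  "commands": [
    {"dx":-2,"dy":1,"dz":10,"wx":0,"wy":-0.008,"wz":-0.024,"jaw":60},
    {"dx":-1.5,"dy":1,"dz":15,"wx":0,"wy":0,"wz":0,"jaw":60},
    {"dx":0,"dy":0,"dz":10,"wx":0,"wy":0,"wz":0,"jaw":60},
    {"dx":0,"dy":0,"dz":0,"wx":0,"wy":0,"wz":0,"jaw":60}
  ]
}}

```text
time_s: 42.7
ee_pos: [0.4592, 0.2612, 0.0599]
tcp_rot: [-0.282, 2.687, 0.064]
contact_force: [-0.3, 0.1, -0.1]
grip_width: 0.0726
```

```bash
python3 goto.py lie 519.2 273.6 11.9
```

```text
t42.7 q [ 0.47 -0.17  2.31 -0.2   0.58 -1.16] pos [459.2 261.2  59.9] w 72.6 F [-0.3  0.1 -0.1]
target [470.2 263.3  30.4] q [ 0.46 -0.08  2.29 -0.22  0.51 -1.15] err 0.0000
turn [0.001 0.005 0.001] |0.005| shift cur [ 2.5 -0.3 31.4] after turn [ 2.3 -0.3 31.4]
```

>>> {"op": "jog_arm", "data": {
  "commands": [
    {"dx":1,"dy":0,"dz":12,"wx":0,"wy":0.005,"wz":0,"jaw":60},
    {"dx":1,"dy":0,"dz":10,"wx":0,"wy":0,"wz":0,"jaw":60},
    {"dx":0,"dy":0,"dz":6,"wx":0,"wy":0,"wz":0,"jaw":60},
    {"dx":0,"dy":0,"dz":0,"wx":0,"wy":0,"wz":0,"jaw":60}
  ]
}}

```text
time_s: 43.1
ee_pos: [0.4704, 0.2642, 0.0344]
tcp_rot: [-0.283, 2.689, 0.064]
contact_force: [-0.6, 0.0, -0.2]
grip_width: 0.0728
```

```bash
python3 goto.py lie 519.2 273.6 11.9
```

```text
t43.1 q [ 0.47 -0.09  2.29 -0.22  0.52 -1.15] pos [470.4 264.2  34.4] w 72.8 F [-0.6  0.  -0.2]
target [470.2 263.3  30.4] q [ 0.46 -0.08  2.29 -0.22  0.51 -1.15] err 0.0000
turn [0.002 0.003 0.002] |0.004| shift cur [ 2.  -0.8  3.4] after turn [ 2.  -0.8  3.4]
```

>>> {"op": "jog_arm", "data": {
  "commands": [
    {"dx":1.5,"dy":-0.8,"dz":3.5,"wx":0,"wy":0.003,"wz":0.002,"jaw":60},
    {"dx":0,"dy":0,"dz":0,"wx":0,"wy":0,"wz":0,"jaw":100},
    {"dx":0,"dy":0,"dz":0,"wx":0,"wy":0,"wz":0,"jaw":255},
    {"dx":0,"dy":0,"dz":0,"wx":0,"wy":0,"wz":0,"jaw":255},
    {"dx":0,"dy":0,"dz":0,"wx":0,"wy":0,"wz":0,"jaw":255},
    {"dx":0,"dy":0,"dz":0,"wx":0,"wy":0,"wz":0,"jaw":255},
    {"dx":0,"dy":0,"dz":0,"wx":0,"wy":0,"wz":0,"jaw":255},
    {"dx":0,"dy":0,"dz":0,"wx":0,"wy":0,"wz":0,"jaw":255},
    {"dx":0,"dy":0,"dz":0,"wx":0,"wy":0,"wz":0,"jaw":255}
  ],
  "grip_force": 45
}}

```text
time_s: 44.0
ee_pos: [0.4712, 0.2638, 0.0319]
tcp_rot: [-0.281, 2.69, 0.066]
contact_force: [0.1, 1.2, -0.9]
grip_width: 0.0339
```

```bash
python3 goto.py lie 519.2 273.6 11.9 up=215
```

```text
t44.0 q [ 0.46 -0.08  2.29 -0.22  0.51 -1.15] pos [471.2 263.8  31.9] w 33.9 F [ 0.1  1.2 -0.9]
target [470.2 263.3 245.4] q [ 0.46 -0.37  2.13 -0.13  0.96 -1.26] err 0.0000
turn [ 0.002  0.002 -0.   ] |0.003| shift cur [ -89.8    0.2 -193.7] after turn [ -89.3   -0.3 -194. ]
```

>>> {"op": "jog_arm", "data": {
  "commands": [
    {"dx":-4,"dy":0,"dz":-9,"wx":0,"wy":0,"wz":0,"jaw":255},
    {"dx":-9,"dy":0,"dz":-20,"wx":0,"wy":0,"wz":0,"jaw":255},
    {"dx":-14,"dy":0,"dz":-30,"wx":0,"wy":0,"wz":0,"jaw":255},
    {"dx":-14,"dy":0,"dz":-30,"wx":0,"wy":0,"wz":0,"jaw":255},
    {"dx":-14,"dy":0,"dz":-30,"wx":0,"wy":0,"wz":0,"jaw":255},
    {"dx":-14,"dy":0,"dz":-30,"wx":0,"wy":0,"wz":0,"jaw":255},
    {"dx":-14,"dy":0,"dz":-30,"wx":0,"wy":0,"wz":0,"jaw":255},
    {"dx":-14,"dy":0,"dz":-30,"wx":0,"wy":0,"wz":0,"jaw":255},
    {"dx":-5,"dy":0,"dz":-10,"wx":0,"wy":0,"wz":0,"jaw":255}
  ]
}}

```text
time_s: 44.9
ee_pos: [0.466, 0.2612, 0.28]
tcp_rot: [-0.283, 2.704, 0.062]
contact_force: [0.1, -0.1, -1.4]
grip_width: 0.0335
```

```bash
python3 path.py stand -43 20 up=110 n=5
```

```text
q0 [ 0.46 -0.4   2.09 -0.12  1.04 -1.28] q1 [-0.35 -0.25  2.26  1.46  0.5  -0.14] err 0.0 pos [466.  261.2 280. ] w 33.5
1 rows 5 turn/row [-0.04   0.007  0.11 ] pos [496. 253. 254.] per-row shift [-3.8 -2.5  6.7]
2 rows 5 turn/row [-0.038  0.003  0.117] pos [541. 226. 247.] per-row shift [-10.1  -0.9   2.8]
3 rows 5 turn/row [-0.041  0.001  0.12 ] pos [592. 169. 249.] per-row shift [-14.4   5.5  -0.5]
4 rows 5 turn/row [-0.047  0.003  0.121] pos [636.  76. 253.] per-row shift [-14.3  14.4  -2.7]
5 rows 5 turn/row [-0.051  0.011  0.121] pos [655. -46. 248.] per-row shift [-8.7 22.8 -3.6]
```

The direct route would swing the tip over the seated punches, so I'll first carry this one sideways in front of the rack.

```bash
python3 goto.py lie 505 -80 11.9 up=240
```

```text
t44.9 q [ 0.46 -0.4   2.09 -0.12  1.04 -1.28] pos [466.  261.2 280. ] w 33.5 F [ 0.1 -0.1 -1.4]
target [456.  -90.3 270.4] q [-0.47 -0.58  2.23  0.29  1.16 -2.32] err 0.0000
turn [ 0.001 -0.012  0.001] |0.012| shift cur [  79.2 -341.8  -25.5] after turn [  78.6 -341.9  -26.1]
```

>>> {"op": "jog_arm", "data": {
  "commands": [
    {"dx":4,"dy":-15,"dz":-2,"wx":0,"wy":-0.012,"wz":0,"jaw":255},
    {"dx":7,"dy":-30,"dz":-3,"wx":0,"wy":0,"wz":0,"jaw":255},
    {"dx":7,"dy":-30,"dz":-3,"wx":0,"wy":0,"wz":0,"jaw":255},
    {"dx":7,"dy":-30,"dz":-3,"wx":0,"wy":0,"wz":0,"jaw":255},
    {"dx":7,"dy":-30,"dz":-3,"wx":0,"wy":0,"wz":0,"jaw":255},
    {"dx":7,"dy":-30,"dz":-3,"wx":0,"wy":0,"wz":0,"jaw":255},
    {"dx":7,"dy":-30,"dz":-3,"wx":0,"wy":0,"wz":0,"jaw":255},
    {"dx":7,"dy":-30,"dz":-3,"wx":0,"wy":0,"wz":0,"jaw":255},
    {"dx":7,"dy":-30,"dz":-3,"wx":0,"wy":0,"wz":0,"jaw":255},
    {"dx":7,"dy":-30,"dz":-3,"wx":0,"wy":0,"wz":0,"jaw":255},
    {"dx":7,"dy":-30,"dz":-3,"wx":0,"wy":0,"wz":0,"jaw":255},
    {"dx":4,"dy":-15,"dz":-2,"wx":0,"wy":0,"wz":0,"jaw":255},
    {"dx":0,"dy":0,"dz":0,"wx":0,"wy":0,"wz":0,"jaw":255}
  ]
}}

```text
time_s: 46.2
ee_pos: [0.4437, -0.09, 0.264]
tcp_rot: [-0.29, 2.709, 0.072]
contact_force: [-0.0, 0.8, -1.5]
grip_width: 0.0341
```

```bash
python3 path.py stand -43 20 up=105 n=5
```

```text
q0 [-0.48 -0.6   2.25  0.29  1.18 -2.33] q1 [-0.35 -0.24  2.26  1.48  0.5  -0.16] err 0.0 pos [443.7 -90.  264. ] w 34.1
1 rows 5 turn/row [-0.03  -0.032  0.108] pos [501. -54. 262.] per-row shift [-9.3  7.   6.8]
2 rows 5 turn/row [-0.035 -0.016  0.117] pos [551. -31. 265.] per-row shift [-4.6  7.6  6.8]
3 rows 5 turn/row [-0.032 -0.004  0.124] pos [594. -22. 267.] per-row shift [-1.8  5.8  6.4]
4 rows 5 turn/row [-0.027  0.003  0.129] pos [630. -28. 261.] per-row shift [-1.6  4.   5.9]
5 rows 6 turn/row [-0.019  0.004  0.111] pos [655. -46. 243.] per-row shift [-2.4  3.3  4.3]
```

>>> {"op": "jog_arm", "data": {
  "commands": [
    {"dx":-9,"dy":7,"dz":5,"wx":-0.03,"wy":-0.032,"wz":0.108,"jaw":255},
    {"dx":-9,"dy":7,"dz":5,"wx":-0.03,"wy":-0.032,"wz":0.108,"jaw":255},
    {"dx":-9,"dy":7,"dz":5,"wx":-0.03,"wy":-0.032,"wz":0.108,"jaw":255},
    {"dx":-9,"dy":7,"dz":5,"wx":-0.03,"wy":-0.032,"wz":0.108,"jaw":255},
    {"dx":-9,"dy":7,"dz":5,"wx":-0.03,"wy":-0.032,"wz":0.108,"jaw":255},
    {"dx":-4.6,"dy":8,"dz":5,"wx":-0.035,"wy":-0.016,"wz":0.117,"jaw":255},
    {"dx":-4.6,"dy":8,"dz":5,"wx":-0.035,"wy":-0.016,"wz":0.117,"jaw":255},
    {"dx":-4.6,"dy":8,"dz":5,"wx":-0.035,"wy":-0.016,"wz":0.117,"jaw":255},
    {"dx":-4.6,"dy":8,"dz":5,"wx":-0.035,"wy":-0.016,"wz":0.117,"jaw":255},
    {"dx":-4.6,"dy":8,"dz":5,"wx":-0.035,"wy":-0.016,"wz":0.117,"jaw":255}
  ]
}}

```text
time_s: 47.2
ee_pos: [0.5366, -0.018, 0.2666]
tcp_rot: [1.129, 2.247, 0.858]
contact_force: [-0.1, -0.0, -1.5]
grip_width: 0.0335
```

```bash
python3 path.py stand -43 20 up=105 n=3
```

```text
q0 [-0.42 -0.5   2.28  0.77  0.93 -1.4 ] q1 [-0.35 -0.24  2.26  1.48  0.5  -0.16] err 0.0 pos [536.6 -18.  266.6] w 33.5
1 rows 5 turn/row [-0.033 -0.003  0.12 ] pos [585. -13. 269.] per-row shift [-2.6  6.5  6.7]
2 rows 5 turn/row [-0.027  0.003  0.126] pos [625. -24. 263.] per-row shift [-2.3  5.   6.4]
3 rows 5 turn/row [-0.024  0.004  0.129] pos [655. -46. 243.] per-row shift [-3.3  5.1  6. ]
```

>>> {"op": "jog_arm", "data": {
  "commands": [
    {"dx":-2,"dy":6.5,"dz":5,"wx":-0.033,"wy":-0.003,"wz":0.12,"jaw":255},
    {"dx":-2,"dy":6.5,"dz":5,"wx":-0.033,"wy":-0.003,"wz":0.12,"jaw":255},
    {"dx":-2,"dy":6.5,"dz":5,"wx":-0.033,"wy":-0.003,"wz":0.12,"jaw":255},
    {"dx":-2,"dy":6.5,"dz":5,"wx":-0.033,"wy":-0.003,"wz":0.12,"jaw":255},
    {"dx":-2,"dy":6.5,"dz":5,"wx":-0.033,"wy":-0.003,"wz":0.12,"jaw":255},
    {"dx":-1,"dy":5,"dz":3,"wx":-0.027,"wy":0.003,"wz":0.126,"jaw":255},
    {"dx":-1,"dy":5,"dz":3,"wx":-0.027,"wy":0.003,"wz":0.126,"jaw":255},
    {"dx":-1,"dy":5,"dz":3,"wx":-0.027,"wy":0.003,"wz":0.126,"jaw":255},
    {"dx":-1,"dy":5,"dz":3,"wx":-0.027,"wy":0.003,"wz":0.126,"jaw":255},
    {"dx":-1,"dy":5,"dz":3,"wx":-0.027,"wy":0.003,"wz":0.126,"jaw":255}
  ]
}}

```text
time_s: 48.2
ee_pos: [0.6009, -0.0065, 0.2681]
tcp_rot: [2.373, 1.106, 1.555]
contact_force: [0.5, -1.1, -0.9]
grip_width: 0.0338
```

```bash
python3 goto.py stand -43 20 up=100
```

```text
t48.2 q [-0.36 -0.41  2.32  1.19  0.66 -0.45] pos [600.9  -6.5 268.1] w 33.8 F [ 0.5 -1.1 -0.9]
target [655.  -45.5 237.5] q [-0.35 -0.23  2.27  1.5   0.5  -0.18] err 0.0000
turn [-0.135  0.025  0.591] |0.606| shift cur [-35.5  42.9  47.9] after turn [-8.6 49.3 53.7]
```

>>> {"op": "jog_arm", "data": {
  "commands": [
    {"dx":0,"dy":3,"dz":0,"wx":-0.027,"wy":0.005,"wz":0.118,"jaw":255},
    {"dx":0,"dy":3,"dz":0,"wx":-0.027,"wy":0.005,"wz":0.118,"jaw":255},
    {"dx":0,"dy":3,"dz":0,"wx":-0.027,"wy":0.005,"wz":0.118,"jaw":255},
    {"dx":0,"dy":3,"dz":0,"wx":-0.027,"wy":0.005,"wz":0.118,"jaw":255},
    {"dx":0,"dy":3,"dz":0,"wx":-0.027,"wy":0.005,"wz":0.118,"jaw":255},
    {"dx":0,"dy":12,"dz":5,"wx":0,"wy":0,"wz":0,"jaw":255},
    {"dx":0,"dy":12,"dz":12,"wx":0,"wy":0,"wz":0,"jaw":255},
    {"dx":0,"dy":0,"dz":0,"wx":0,"wy":0,"wz":0,"jaw":255}
  ]
}}

```text
time_s: 49.0
ee_pos: [0.6226, -0.0286, 0.2533]
tcp_rot: [-2.54, -0.233, -1.592]
contact_force: [-0.8, 0.1, -1.7]
grip_width: 0.0336
```

```bash
python3 goto.py stand -43 20 up=95
```

```text
t49.0 q [-0.34 -0.35  2.32  1.37  0.51  0.  ] pos [622.6 -28.6 253.3] w 33.6 F [-0.8  0.1 -1.7]
target [655.  -45.5 232.5] q [-0.35 -0.22  2.27  1.52  0.5  -0.2 ] err 0.0000
turn [-0.011  0.011 -0.03 ] |0.034| shift cur [-5.8 23.8 34.2] after turn [-6.9 23.2 34.4]
```

>>> {"op": "jog_arm", "data": {
  "commands": [
    {"dx":0,"dy":8,"dz":5,"wx":-0.011,"wy":0.011,"wz":-0.03,"jaw":255},
    {"dx":-1,"dy":8,"dz":10,"wx":0,"wy":0,"wz":0,"jaw":255},
    {"dx":-1,"dy":7,"dz":10,"wx":0,"wy":0,"wz":0,"jaw":255},
    {"dx":0,"dy":0,"dz":8,"wx":0,"wy":0,"wz":0,"jaw":255},
    {"dx":0,"dy":0,"dz":0,"wx":0,"wy":0,"wz":0,"jaw":255},
    {"dx":0,"dy":0,"dz":0,"wx":0,"wy":0,"wz":0,"jaw":255}
  ]
}}

```text
time_s: 49.6
ee_pos: [0.6537, -0.0384, 0.2329]
tcp_rot: [-2.545, -0.27, -1.611]
contact_force: [0.1, -0.5, -1.8]
grip_width: 0.034
```

```bash
python3 goto.py stand -43 20 up=90
```

```text
t49.6 q [-0.34 -0.23  2.27  1.51  0.5  -0.18] pos [653.7 -38.4 232.9] w 34.0 F [ 0.1 -0.5 -1.8]
target [655.  -45.5 227.5] q [-0.35 -0.21  2.27  1.54  0.5  -0.23] err 0.0000
turn [-0.009  0.006  0.   ] |0.010| shift cur [-4.9  7.3  2.1] after turn [-4.9  7.3  2.1]
```

>>> {"op": "jog_arm", "data": {
  "commands": [
    {"dx":-2,"dy":4,"dz":1,"wx":-0.009,"wy":0.006,"wz":0,"jaw":255},
    {"dx":-2,"dy":4,"dz":1,"wx":0,"wy":0,"wz":0,"jaw":255},
    {"dx":0,"dy":0,"dz":0,"wx":0,"wy":0,"wz":0,"jaw":255},
    {"dx":0,"dy":0,"dz":0,"wx":0,"wy":0,"wz":0,"jaw":255}
  ]
}}

```text
time_s: 50.0
ee_pos: [0.6546, -0.0446, 0.2291]
tcp_rot: [-2.545, -0.266, -1.624]
contact_force: [-0.3, -0.2, -1.0]
grip_width: 0.034
```

```bash
python3 goto.py stand -43 20 up=90; python3 - <<'E'
from h import *
c=cam("side","m_side"); np.savez("m_side.npz",**c);c=cam("top","m_top"); np.savez("m_top.npz",**c)
im=cv2.imread("pics/m_side.png")[130:330,200:400]; cv2.imwrite("pics/m_side_z.png",cv2.resize(im,None,fx=3,fy=3,interpolation=cv2.INTER_CUBIC))
im=cv2.imread("pics/m_top.png")[160:280,240:420]; cv2.imwrite("pics/m_top_z.png",cv2.resize(im,None,fx=4,fy=4,interpolation=cv2.INTER_CUBIC))
E
python3 butt.py .6682 -.0428 .2445 m; python3 tilt.py .6682 -.0428 11.8 .163 .243 m
```

```text
t50.0 q [-0.35 -0.22  2.27  1.54  0.5  -0.22] pos [654.6 -44.6 229.1] w 34.0 F [-0.3 -0.2 -1. ]
target [655.  -45.5 227.5] q [-0.35 -0.21  2.27  1.54  0.5  -0.23] err 0.0000
turn [-0.001 -0.001  0.001] |0.002| shift cur [-1.3  1.   0.9] after turn [-1.3  1.   0.9]
top
230 [667.7 -41.6  36.   34.3 -75.7] 0.2451 px [342. 192.]
side
189 [671.3 -44.1  46.1  33.9 -83.7] 0.2435 px [287. 179.]
z 0.167 n55 e-mid 3.3 w 32.9  n 17.2
z 0.175 n57 e-mid 3.2 w 32.8  n 16.8
z 0.183 n61 e-mid 2.8 w 33.0  n 17.5
z 0.191 n60 e-mid 4.6 w 31.8  n 17.6
z 0.199 n60 e-mid 4.4 w 31.9  n 17.4
z 0.207 n45 e-mid 4.2 w 32.3  n 17.3
z 0.215 n33 e-mid 6.4 w 27.0  n 18.7
z 0.231 n37 e-mid 9.5 w 19.7  n 18.3
z 0.239 n71 e-mid 1.8 w 34.5  n 17.1
tilt along e (rad): -0.014
tilt along n: 0.011
```

View pics/m_side_z.png

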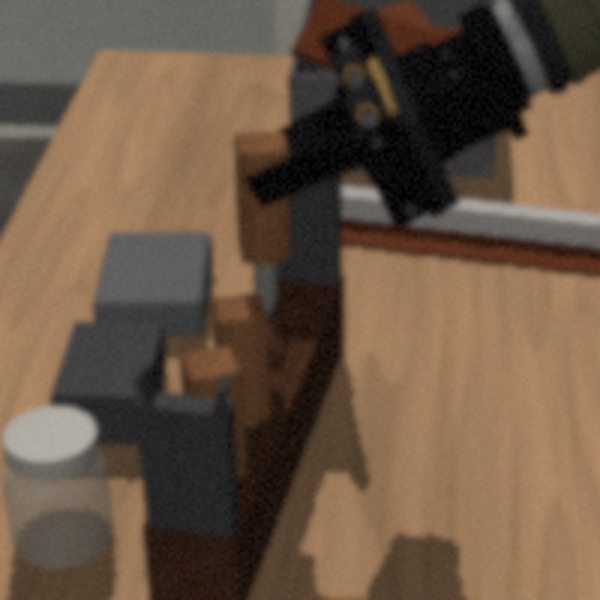

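View pics/m_top_z.png

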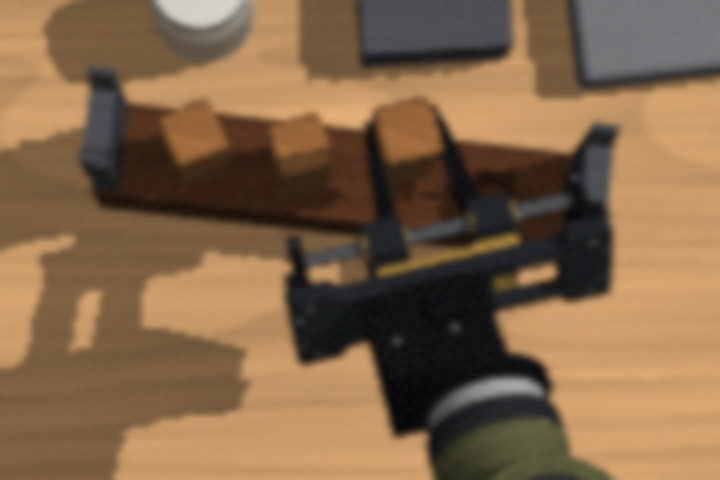

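The third punch is upright above its socket, but the gripper's right end comes close to the right post at (600,160) in the top zoom. I'll check that clearance from the depth points before lowering.

```bash
python3 - <<'E'
from h import *
th=np.deg2rad(-8.3); ex=np.array([np.cos(th),np.sin(th)]); ey=np.array([-np.sin(th),np.cos(th)]); o=np.array([.6733,-.0112])
for n in ("top","side"):
    c=dict(np.load(f"m_{n}.npz")); P=pts(c); L=P[...,:2]-o; a=L@ex*1e3; b=L@ey*1e3; z=P[...,2]*1e3
    # gripper points now (above 195) near the right post
    m=(z>197)&(z<420)&(b<-115)&(b>-180)&(a>-80)&(a<40)
    print(n,m.sum())
    for lo in range(195,300,10):
        s=m&(z>=lo)&(z<lo+10)
        if s.sum()>2: print("  z%d-%d lowered-> %d: a[%.0f..%.0f] b[%.0f..%.0f]"%(lo,lo+10,lo-91,a[s].min(),a[s].max(),b[s].min(),b[s].max()))
    m=(z>157)&(z<187)&(b<-135)&(b>-180)&(a>-50)&(a<40); print(" post pts a[%.0f..%.0f] b[%.0f..%.0f]"%(a[m].min(),a[m].max(),b[m].min(),b[m].max()))
E
```

```text
top 363
  z225-235 lowered-> 134: a[-64..-63] b[-122..-117]
  z235-245 lowered-> 144: a[-80..-41] b[-153..-125]
  z245-255 lowered-> 154: a[-80..-36] b[-154..-117]
  z255-265 lowered-> 164: a[-80..-38] b[-152..-121]
  z265-275 lowered-> 174: a[-78..-40] b[-151..-120]
  z275-285 lowered-> 184: a[-73..-21] b[-148..-115]
  z285-295 lowered-> 194: a[-69..-23] b[-147..-115]
  z295-305 lowered-> 204: a[-61..-40] b[-144..-119]
 post pts a[-23..29] b[-158..-141]
side 204
  z265-275 lowered-> 174: a[-69..-21] b[-141..-116]
  z275-285 lowered-> 184: a[-67..-17] b[-136..-115]
  z285-295 lowered-> 194: a[-61..-24] b[-142..-115]
  z295-305 lowered-> 204: a[-58..-43] b[-140..-116]
 post pts a[-23..-13] b[-146..-138]
```

```bash
python3 - <<'E'
from h import *
th=np.deg2rad(-8.3); ex=np.array([np.cos(th),np.sin(th)]); ey=np.array([-np.sin(th),np.cos(th)]); o=np.array([.6733,-.0112])
for n in ("top","side"):
    c=dict(np.load(f"m_{n}.npz")); P=pts(c); L=P[...,:2]-o; a=L@ex*1e3; b=L@ey*1e3; z=P[...,2]*1e3
    m=(z>197)&(z<278)&(b<-100)&(b>-170)&(a>-33)&(a<40); print(n,m.sum(),b[m].min() if m.any() else None)
    m=(z>197)&(z<278)&(b<-134)&(b>-170)&(a>-80)&(a<40); print(n,m.sum(),a[m].max() if m.any() else None)
E
python3 goto.py stand -43 20 up=58 ox=.1 oy=-2
```

```text
top 2 -122.74724551850342
top 76 -61.16617783162629
side 21 -122.38938624505957
side 3 -61.6860327279743
t50.1 q [-0.35 -0.22  2.27  1.54  0.5  -0.22] pos [654.7 -44.7 229.2] w 33.8 F [-0.3  0.1 -1.1]
target [655.1 -47.5 195.5] q [-0.35 -0.16  2.29  1.67  0.5  -0.38] err 0.0000
turn [-0.001 -0.002  0.001] |0.002| shift cur [-30.6   2.9  14. ] after turn [-30.6   2.9  14.1]
```

Clearance to the post is over 20 mm in every overlapping height band. Next I lower it.

>>> {"op": "jog_arm", "data": {
  "commands": [
    {"dx":-8,"dy":1.3,"dz":4.2,"wx":0,"wy":-0.002,"wz":0,"jaw":255},
    {"dx":-10,"dy":0,"dz":4.6,"wx":0,"wy":0,"wz":0,"jaw":255},
    {"dx":-10,"dy":0,"dz":4.6,"wx":0,"wy":0,"wz":0,"jaw":255},
    {"dx":0,"dy":0,"dz":0,"wx":0,"wy":0,"wz":0,"jaw":255},
    {"dx":0,"dy":0,"dz":0,"wx":0,"wy":0,"wz":0,"jaw":255}
  ]
}}

```text
time_s: 50.6
ee_pos: [0.6561, -0.0463, 0.1999]
tcp_rot: [-2.545, -0.267, -1.626]
contact_force: [0.2, 0.4, -1.5]
grip_width: 0.0337
```

```bash
python3 goto.py stand -43 20 up=30 ox=.2 oy=-.4
```

```text
t50.6 q [-0.35 -0.16  2.29  1.67  0.5  -0.37] pos [656.1 -46.3 199.9] w 33.7 F [ 0.2  0.4 -1.5]
target [655.2 -45.9 167.5] q [-0.35 -0.1   2.3   1.79  0.51 -0.51] err 0.0000
turn [-0.    -0.002  0.003] |0.004| shift cur [-29.7  -0.5  12.9] after turn [-29.6  -0.5  13. ]
```

>>> {"op": "jog_arm", "data": {
  "commands": [
    {"dx":-7.5,"dy":-0.3,"dz":3,"wx":0,"wy":-0.002,"wz":0.003,"jaw":255},
    {"dx":-7.5,"dy":0,"dz":3.2,"wx":0,"wy":0,"wz":0,"jaw":255},
    {"dx":-7.5,"dy":0,"dz":3.2,"wx":0,"wy":0,"wz":0,"jaw":255},
    {"dx":-5,"dy":0,"dz":2.2,"wx":0,"wy":0,"wz":0,"jaw":255},
    {"dx":0,"dy":0,"dz":0,"wx":0,"wy":0,"wz":0,"jaw":255}
  ]
}}

```text
time_s: 51.1
ee_pos: [0.6561, -0.0466, 0.1715]
tcp_rot: [-2.544, -0.264, -1.629]
contact_force: [-0.5, -0.3, -0.8]
grip_width: 0.0339
```

```bash
python3 goto.py stand -43 20 up=6 ox=.2 oy=-.4
```

```text
t51.1 q [-0.35 -0.11  2.3   1.79  0.51 -0.5 ] pos [656.1 -46.6 171.5] w 33.9 F [-0.5 -0.3 -0.8]
target [655.2 -45.9 143.5] q [-0.35 -0.05  2.3   1.89  0.53 -0.62] err 0.0000
turn [ 0.001 -0.004  0.002] |0.004| shift cur [-25.7  -0.9  11.1] after turn [-25.6  -0.8  11.2]
```

>>> {"op": "jog_arm", "data": {
  "commands": [
    {"dx":-7,"dy":-0.5,"dz":3,"wx":0,"wy":-0.004,"wz":0.002,"jaw":255},
    {"dx":-7,"dy":-0.4,"dz":3,"wx":0,"wy":0,"wz":0,"jaw":255},
    {"dx":-7,"dy":0,"dz":3,"wx":0,"wy":0,"wz":0,"jaw":255},
    {"dx":-4,"dy":0,"dz":1.7,"wx":0,"wy":0,"wz":0,"jaw":255},
    {"dx":0,"dy":0,"dz":0,"wx":0,"wy":0,"wz":0,"jaw":255}
  ]
}}

```text
time_s: 51.6
ee_pos: [0.6558, -0.0462, 0.1442]
tcp_rot: [-2.547, -0.262, -1.626]
contact_force: [0.0, 0.1, -0.9]
grip_width: 0.034
```

```bash
python3 goto.py stand -43 20 up=1 ox=.2 oy=-.4; python3 butt.py .6682 -.0428 .160
```

```text
t51.6 q [-0.35 -0.05  2.3   1.89  0.52 -0.62] pos [655.8 -46.2 144.2] w 34.0 F [ 0.   0.1 -0.9]
target [655.2 -45.9 138.5] q [-0.35 -0.04  2.31  1.9   0.53 -0.64] err 0.0000
turn [ 0.002 -0.001  0.   ] |0.003| shift cur [-5.3 -0.4  1.9] after turn [-5.3 -0.4  1.9]
top
204 [669.  -44.8  36.4  35.1 -82.5] 0.1604 px [341. 199.]
side
179 [673.  -46.4  50.7  33.4 -83.2] 0.1589 px [287. 215.]
```

>>> {"op": "jog_arm", "data": {
  "commands": [
    {"dx":-3.5,"dy":-0.3,"dz":1.3,"wx":0.002,"wy":0,"wz":0,"jaw":255},
    {"dx":-2.2,"dy":0,"dz":0.9,"wx":0,"wy":0,"wz":0,"jaw":255},
    {"dx":0,"dy":0,"dz":0,"wx":0,"wy":0,"wz":0,"jaw":255}
  ]
}}

```text
time_s: 52.0
ee_pos: [0.6563, -0.0463, 0.14]
tcp_rot: [-2.544, -0.265, -1.629]
contact_force: [-0.3, -0.7, -1.1]
grip_width: 0.0338
```

>>> {"op": "jog_arm", "data": {
  "commands": [
    {"dx":0,"dy":0,"dz":0,"wx":0,"wy":0,"wz":0,"jaw":150},
    {"dx":0,"dy":0,"dz":0,"wx":0,"wy":0,"wz":0,"jaw":128},
    {"dx":0,"dy":0,"dz":0,"wx":0,"wy":0,"wz":0,"jaw":128},
    {"dx":0,"dy":0,"dz":0,"wx":0,"wy":0,"wz":0,"jaw":128}
  ]
}}

```text
time_s: 52.4
ee_pos: [0.6575, -0.0465, 0.1424]
tcp_rot: [-2.541, -0.265, -1.634]
contact_force: [-0.7, -0.1, -0.4]
grip_width: 0.0472
```

```bash
python3 goto.py stand -43 20 up=1 ox=.2 oy=-.4; python3 butt.py .6682 -.0428 .156
```

```text
t52.4 q [-0.35 -0.04  2.3   1.91  0.53 -0.65] pos [657.5 -46.5 142.4] w 47.2 F [-0.7 -0.1 -0.4]
target [655.2 -45.9 138.5] q [-0.35 -0.04  2.31  1.9   0.53 -0.64] err 0.0000
turn [ 0.001 -0.008  0.003] |0.009| shift cur [-4.4 -1.  -0.4] after turn [-4.4 -1.  -0.3]
top
193 [670.2 -44.4  34.4  33.7  13.7] 0.1546 px [341. 199.]
side
177 [673.1 -44.9  55.2  33.1 -82.4] 0.1527 px [287. 217.]
```

>>> {"op": "jog_arm", "data": {
  "commands": [
    {"dx":0,"dy":-0.5,"dz":-10,"wx":0,"wy":0,"wz":0,"jaw":128},
    {"dx":0,"dy":0,"dz":-20,"wx":0,"wy":0,"wz":0,"jaw":128},
    {"dx":0,"dy":0,"dz":-25,"wx":0,"wy":0,"wz":0,"jaw":128},
    {"dx":0,"dy":0,"dz":-25,"wx":0,"wy":0,"wz":0,"jaw":128},
    {"dx":20,"dy":0,"dz":-20,"wx":0,"wy":0,"wz":0,"jaw":80},
    {"dx":20,"dy":0,"dz":-15,"wx":0,"wy":0,"wz":0,"jaw":80},
    {"dx":20,"dy":0,"dz":-10,"wx":0,"wy":0,"wz":0,"jaw":80},
    {"dx":0,"dy":0,"dz":0,"wx":0,"wy":0,"wz":0,"jaw":80}
  ]
}}

```text
time_s: 53.3
ee_pos: [0.5633, -0.0642, 0.2508]
tcp_rot: [-2.544, -0.264, -1.629]
contact_force: [1.9, 0.7, 0.1]
grip_width: 0.0654
```

```bash
cat > path2.py <<'E'
# joint path to a tool-down pose: x y z jawdeg [n] and guess q
import sys; from goto import *
x,y,z,j=map(float,sys.argv[1:5]); n=int(sys.argv[5]); s=sense(); q0=s["joint_positions"]; jr=np.deg2rad(j)
T=frame([0,0,-1],[np.cos(jr),np.sin(jr),0]); p=np.array([x,y,z])/1000
q1,e=solve(p,T,np.array([np.arctan2(y,x)-.1,0,1.7,0,1.45,1.0 if len(sys.argv)<7 else float(sys.argv[6])])); print("q0",q0.round(2),"q1",q1.round(2),round(e,5),"pos",(s["ee_pos"]*1000).round(1))
P0,R0=s["ee_pos"],R.from_rotvec(s["tcp_rot"])
for i in range(1,n+1):
    q=q0+(q1-q0)*i/n; P,Rr=fk(q,X); tw=(R0.inv()*Rr).as_rotvec(); sh=R0.inv().apply((P-P0)*1000)
    k=int(np.ceil(max(np.abs(tw).max()/.13,np.linalg.norm(sh)/40)))
    print(i,"rows",k,"turn/row",(tw/k).round(3),"pos",(P*1000).round(0),"per-row shift",(R.from_rotvec(tw/2).inv().apply(sh)/k).round(1))
    P0,R0=P,Rr
E
python3 path2.py 480 -357 200 -98.8 4; python3 - <<'E'
from h import *
c=cam("side","n_side"); c=cam("top","n_top"); P=pts(c); z=P[...,2]; hsv=cv2.cvtColor(c["image"],cv2.COLOR_RGB2HSV)
for b in blobs((P[...,0]>.64)&(P[...,0]<.72)&(P[...,1]>-.14)&(P[...,1]<.12)&(z>.14)&(z<.17),30): print("butt",rect(P[b]),np.median(z[b]))
b=max(blobs((P[...,0]>.25)&(P[...,0]<.7)&(P[...,1]<-.28)&(P[...,1]>-.43)&(z>.02)&(z<.04)&(hsv[...,1]<60)),key=lambda m:m.sum()); print("bar",rect(P[b]),np.median(z[b]))
im=cv2.imread("pics/n_side.png")[150:350,200:400]; cv2.imwrite("pics/n_side_z.png",cv2.resize(im,None,fx=3,fy=3,interpolation=cv2.INTER_CUBIC))
E
```

```text
q0 [-0.49 -0.5   2.43  1.33  0.64 -0.04] q1 [-0.73  0.04  1.81 -0.    1.29  1.  ] 0.0 pos [563.3 -64.2 250.8]
1 rows 2 turn/row [ 0.041 -0.108  0.013] pos [574. -99. 240.] per-row shift [-3.8 18.5  3.3]
2 rows 3 turn/row [ 0.004 -0.092  0.026] pos [ 563. -162.  218.] per-row shift [-9.7 20.1 -2.3]
3 rows 3 turn/row [-0.024 -0.102  0.045] pos [ 530. -251.  201.] per-row shift [-14.1  28.3  -4.9]
4 rows 3 turn/row [-0.052 -0.101  0.065] pos [ 480. -357.  200.] per-row shift [-14.5  36.1  -4.5]
butt [686.5  82.   34.4  34.   21.3] 0.15433369984181472
butt [677.2  17.3  34.2  33.8 -73.7] 0.1544043508268027
butt [669.6 -44.4  34.7  33.7  11.1] 0.15421036209391684
bar [ 478.9 -356.   332.8   24.3   -8.9] 0.02778230567445991
```

View pics/n_top.png

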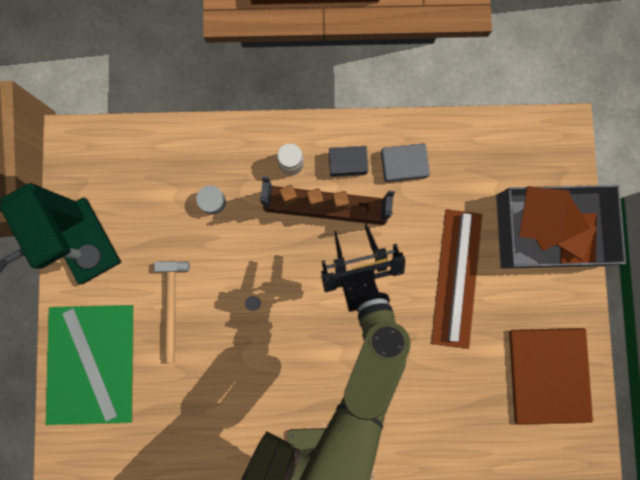

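View pics/n_side_z.png

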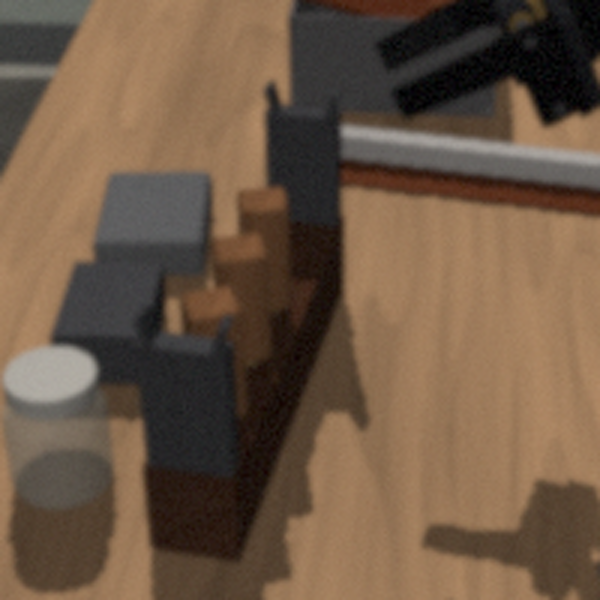

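All three punches stand upright in their sockets (butts at (288,193), (315,197) and (342,199) in the top view), and no loose one is left on the bench. Now the bar.

>>> {"op": "jog_arm", "data": {
  "commands": [
    {"dx":-4,"dy":18,"dz":1,"wx":0.041,"wy":-0.108,"wz":0.013,"jaw":80},
    {"dx":-4,"dy":18,"dz":1,"wx":0.041,"wy":-0.108,"wz":0.013,"jaw":80},
    {"dx":-10,"dy":20,"dz":-4,"wx":0.004,"wy":-0.092,"wz":0.026,"jaw":80},
    {"dx":-10,"dy":20,"dz":-4,"wx":0.004,"wy":-0.092,"wz":0.026,"jaw":80},
    {"dx":-10,"dy":20,"dz":-4,"wx":0.004,"wy":-0.092,"wz":0.026,"jaw":80},
    {"dx":-14,"dy":28,"dz":-7,"wx":-0.024,"wy":-0.102,"wz":0.045,"jaw":80},
    {"dx":-14,"dy":28,"dz":-7,"wx":-0.024,"wy":-0.102,"wz":0.045,"jaw":80},
    {"dx":-14,"dy":28,"dz":-7,"wx":-0.024,"wy":-0.102,"wz":0.045,"jaw":80}
  ]
}}

```text
time_s: 54.2
ee_pos: [0.511, -0.2499, 0.1771]
tcp_rot: [-2.961, -0.061, -0.365]
contact_force: [0.0, 0.6, -0.6]
grip_width: 0.0649
```

```bash
python3 path2.py 479 -356 150 -98.9 1;  python3 go.py 479 -356 150 0 0 -1 -.155 -.988 0
```

```text
q0 [-0.68 -0.07  1.98  0.3   1.17  0.74] q1 [-0.73  0.08  1.85 -0.    1.21  1.  ] 0.0 pos [ 511.  -249.9  177.1]
1 rows 3 turn/row [-0.059 -0.077  0.065] pos [ 479. -356.  150.] per-row shift [-9.4 36.5  4.9]
turn [-0.1772 -0.232   0.1954] shift cur [-39.9 106.9   1.3] shift after turn [-15.1 109.8  27.1] pos [ 511.  -249.9  177.1] q [-0.68 -0.07  1.98  0.3   1.17  0.74] w 64.9
```

>>> {"op": "jog_arm", "data": {
  "commands": [
    {"dx":-9,"dy":36,"dz":-2,"wx":-0.059,"wy":-0.077,"wz":0.065,"jaw":80},
    {"dx":-9,"dy":36,"dz":0,"wx":-0.059,"wy":-0.077,"wz":0.065,"jaw":80},
    {"dx":-9,"dy":36,"dz":0,"wx":-0.059,"wy":-0.077,"wz":0.065,"jaw":80},
    {"dx":0,"dy":0,"dz":0,"wx":0,"wy":0,"wz":0,"jaw":80},
    {"dx":0,"dy":0,"dz":0,"wx":0,"wy":0,"wz":0,"jaw":80}
  ]
}}

```text
time_s: 54.7
ee_pos: [0.4779, -0.3579, 0.1488]
tcp_rot: [-3.121, 0.25, 0.041]
contact_force: [-0.9, 0.1, -0.0]
grip_width: 0.0653
```

```bash
python3 go.py 479 -356 60 0 0 -1 -.155 -.988 0
```

```text
turn [-0.0085  0.027  -0.004 ] shift cur [ 3.2 -1.3 88.8] shift after turn [ 0.8 -2.  88.8] pos [ 477.9 -357.9  148.8] q [-0.73  0.1   1.84 -0.01  1.23  1.  ] w 65.3
```

>>> {"op": "jog_arm", "data": {
  "commands": [
    {"dx":1,"dy":-2,"dz":20,"wx":-0.008,"wy":0.027,"wz":-0.004,"jaw":80},
    {"dx":0,"dy":0,"dz":30,"wx":0,"wy":0,"wz":0,"jaw":80},
    {"dx":0,"dy":0,"dz":25,"wx":0,"wy":0,"wz":0,"jaw":80},
    {"dx":0,"dy":0,"dz":10,"wx":0,"wy":0,"wz":0,"jaw":80},
    {"dx":0,"dy":0,"dz":0,"wx":0,"wy":0,"wz":0,"jaw":80}
  ]
}}

```text
time_s: 55.2
ee_pos: [0.4776, -0.3488, 0.0567]
tcp_rot: [-3.122, 0.233, 0.001]
contact_force: [-0.1, 0.2, 0.0]
grip_width: 0.0654
```

```bash
python3 go.py 479 -356 31.5 0 0 -1 -.155 -.988 0
```

```text
turn [-0.0106  0.0012  0.0068] shift cur [ 2.5  7.2 25.2] shift after turn [ 2.5  6.9 25.2] pos [ 477.6 -348.8   56.7] q [-0.73  0.18  1.92  0.01  1.05  0.99] w 65.4
```

>>> {"op": "jog_arm", "data": {
  "commands": [
    {"dx":2,"dy":7,"dz":2,"wx":-0.01,"wy":0,"wz":0.007,"jaw":80},
    {"dx":0,"dy":0,"dz":10,"wx":0,"wy":0,"wz":0,"jaw":80},
    {"dx":0,"dy":0,"dz":8,"wx":0,"wy":0,"wz":0,"jaw":80},
    {"dx":0,"dy":0,"dz":0,"wx":0,"wy":0,"wz":0,"jaw":80}
  ]
}}

```text
time_s: 55.6
ee_pos: [0.4804, -0.3572, 0.0383]
tcp_rot: [3.13, -0.243, 0.005]
contact_force: [-0.1, 0.1, 0.1]
grip_width: 0.0652
```

```bash
python3 go.py 479 -356 31.5 0 0 -1 -.155 -.988 0
```

```text
turn [ 0.0021 -0.0035  0.0005] shift cur [-1.6 -1.   6.8] shift after turn [-1.5 -0.9  6.8] pos [ 480.4 -357.2   38.3] q [-0.73  0.22  1.91  0.    1.01  1.  ] w 65.2
```

>>> {"op": "jog_arm", "data": {
  "commands": [
    {"dx":-1.5,"dy":-1,"dz":7,"wx":0.002,"wy":-0.003,"wz":0,"jaw":80},
    {"dx":0,"dy":0,"dz":0,"wx":0,"wy":0,"wz":0,"jaw":80},
    {"dx":0,"dy":0,"dz":0,"wx":0,"wy":0,"wz":0,"jaw":140},
    {"dx":0,"dy":0,"dz":0,"wx":0,"wy":0,"wz":0,"jaw":255},
    {"dx":0,"dy":0,"dz":0,"wx":0,"wy":0,"wz":0,"jaw":255},
    {"dx":0,"dy":0,"dz":0,"wx":0,"wy":0,"wz":0,"jaw":255},
    {"dx":0,"dy":0,"dz":0,"wx":0,"wy":0,"wz":0,"jaw":255},
    {"dx":0,"dy":0,"dz":0,"wx":0,"wy":0,"wz":0,"jaw":255},
    {"dx":0,"dy":0,"dz":0,"wx":0,"wy":0,"wz":0,"jaw":255},
    {"dx":0,"dy":0,"dz":0,"wx":0,"wy":0,"wz":0,"jaw":255}
  ],
  "grip_force": 35
}}

```text
time_s: 56.6
ee_pos: [0.48, -0.3568, 0.0325]
tcp_rot: [3.131, -0.244, 0.004]
contact_force: [0.0, 0.3, 0.1]
grip_width: 0.022
```

```bash
python3 st.py; python3 - <<'E'
from h import *
c=cam("top"); P=pts(c); z=P[...,2]; hsv=cv2.cvtColor(c["image"],cv2.COLOR_RGB2HSV)
for b in blobs((P[...,0]>.25)&(P[...,0]<.7)&(P[...,1]<-.28)&(P[...,1]>-.43)&(z>.02)&(z<.04)&(hsv[...,1]<60),50): print("bar part",rect(P[b]),np.median(z[b]))
E
```

```text
t 56.60 q [-7.290e-01  2.230e-01  1.914e+00  1.000e-03  1.001e+00  9.970e-01] pos [ 480.  -356.8   32.5] F [0.  0.3 0.1] w 22.0
tool x,y,z rows:
 [[ 0.988  -0.1547  0.0029]
 [-0.1547 -0.988   0.0013]
 [ 0.0027 -0.0017 -1.    ]]
bar part [ 585.1 -373.2  119.6   24.1   -8.7] 0.02803692081182159
```

>>> {"op": "jog_arm", "data": {
  "commands": [
    {"dx":0,"dy":0,"dz":-10,"wx":0,"wy":0,"wz":0,"jaw":255},
    {"dx":0,"dy":0,"dz":-25,"wx":0,"wy":0,"wz":0,"jaw":255},
    {"dx":0,"dy":0,"dz":-40,"wx":0,"wy":0,"wz":0,"jaw":255},
    {"dx":0,"dy":0,"dz":-45,"wx":0,"wy":0,"wz":0,"jaw":255},
    {"dx":0,"dy":0,"dz":-45,"wx":0,"wy":0,"wz":0,"jaw":255},
    {"dx":0,"dy":0,"dz":-45,"wx":0,"wy":0,"wz":0,"jaw":255},
    {"dx":0,"dy":0,"dz":-45,"wx":0,"wy":0,"wz":0,"jaw":255},
    {"dx":0,"dy":0,"dz":-35,"wx":0,"wy":0,"wz":0,"jaw":255},
    {"dx":0,"dy":0,"dz":0,"wx":0,"wy":0,"wz":0,"jaw":255}
  ]
}}

```text
time_s: 57.55
ee_pos: [0.4763, -0.3537, 0.3317]
tcp_rot: [-3.127, 0.243, 0.01]
contact_force: [0.2, -0.0, -1.1]
grip_width: 0.0217
```

```bash
python3 go.py 640 -20 320 0 0 -1 .9895 -.1444 0
```

```text
turn [-0.0094  0.0017 -1.5809] shift cur [ 110.3 -354.9   12.7] shift after turn [353.8 113.8  11.7] pos [ 476.3 -353.7  331.7] q [-0.73 -0.04  1.66  0.    1.52  1.  ] w 21.7
```

>>> {"op": "jog_arm", "data": {
  "commands": [
    {"dx":0,"dy":0,"dz":-2,"wx":0,"wy":0,"wz":-0.1,"jaw":255},
    {"dx":0,"dy":0,"dz":-2,"wx":0,"wy":0,"wz":-0.13,"jaw":255},
    {"dx":0,"dy":0,"dz":-2,"wx":0,"wy":0,"wz":-0.13,"jaw":255},
    {"dx":0,"dy":0,"dz":-2,"wx":0,"wy":0,"wz":-0.13,"jaw":255},
    {"dx":0,"dy":0,"dz":-2,"wx":0,"wy":0,"wz":-0.13,"jaw":255},
    {"dx":0,"dy":0,"dz":-2,"wx":0,"wy":0,"wz":-0.13,"jaw":255},
    {"dx":0,"dy":0,"dz":-2,"wx":0,"wy":0,"wz":-0.13,"jaw":255},
    {"dx":0,"dy":0,"dz":-2,"wx":0,"wy":0,"wz":-0.13,"jaw":255},
    {"dx":0,"dy":0,"dz":-2,"wx":0,"wy":0,"wz":-0.13,"jaw":255},
    {"dx":0,"dy":0,"dz":-2,"wx":0,"wy":0,"wz":-0.13,"jaw":255},
    {"dx":0,"dy":0,"dz":-2,"wx":0,"wy":0,"wz":-0.13,"jaw":255},
    {"dx":0,"dy":0,"dz":-2,"wx":0,"wy":0,"wz":-0.13,"jaw":255},
    {"dx":0,"dy":0,"dz":0,"wx":0,"wy":0,"wz":0,"jaw":255}
  ]
}}

```text
time_s: 58.85
ee_pos: [0.4689, -0.3472, 0.3306]
tcp_rot: [-2.329, -2.039, 0.009]
contact_force: [0.6, 0.0, -2.1]
grip_width: 0.0218
```

```bash
python3 go.py 650 -15 300 0 0 -1 .9895 -.1444 0
```

```text
turn [-0.0387 -0.0257  0.0124] shift cur [352.4 136.9  34.5] shift after turn [354.9 131.2  30.6] pos [ 468.9 -347.2  330.6] q [-0.73 -0.04  1.66 -0.    1.56 -0.6 ] w 21.8
```

>>> {"op": "jog_arm", "data": {
  "commands": [
    {"dx":15,"dy":6,"dz":0,"wx":-0.038,"wy":-0.025,"wz":0.012,"jaw":255},
    {"dx":30,"dy":11,"dz":0,"wx":0,"wy":0,"wz":0,"jaw":255},
    {"dx":30,"dy":11,"dz":0,"wx":0,"wy":0,"wz":0,"jaw":255},
    {"dx":30,"dy":11,"dz":0,"wx":0,"wy":0,"wz":0,"jaw":255},
    {"dx":30,"dy":11,"dz":0,"wx":0,"wy":0,"wz":0,"jaw":255},
    {"dx":30,"dy":11,"dz":0,"wx":0,"wy":0,"wz":0,"jaw":255},
    {"dx":30,"dy":11,"dz":0,"wx":0,"wy":0,"wz":0,"jaw":255},
    {"dx":30,"dy":11,"dz":0,"wx":0,"wy":0,"wz":0,"jaw":255},
    {"dx":30,"dy":11,"dz":0,"wx":0,"wy":0,"wz":0,"jaw":255},
    {"dx":30,"dy":11,"dz":0,"wx":0,"wy":0,"wz":0,"jaw":255},
    {"dx":30,"dy":11,"dz":0,"wx":0,"wy":0,"wz":0,"jaw":255},
    {"dx":20,"dy":8,"dz":0,"wx":0,"wy":0,"wz":0,"jaw":255},
    {"dx":0,"dy":0,"dz":0,"wx":0,"wy":0,"wz":0,"jaw":255}
  ]
}}

```text
time_s: 60.15
ee_pos: [0.6444, -0.0226, 0.3072]
tcp_rot: [-2.402, -1.983, 0.024]
contact_force: [-0.2, -0.5, -3.0]
grip_width: 0.0217
```

```bash
python3 go.py 673.5 -10.2 260 0 0 -1 .9895 -.1444 0
```

```text
turn [-0.03   -0.0059 -0.0458] shift cur [17.4 27.6 46.5] shift after turn [16.5 27.  47.2] pos [644.4 -22.6 307.2] q [-0.12  0.1   1.57  0.01  1.51  0.07] w 21.7
```

>>> {"op": "jog_arm", "data": {
  "commands": [
    {"dx":0,"dy":0,"dz":0,"wx":-0.03,"wy":-0.006,"wz":-0.046,"jaw":255},
    {"dx":8,"dy":14,"dz":15,"wx":0,"wy":0,"wz":0,"jaw":255},
    {"dx":9,"dy":14,"dz":20,"wx":0,"wy":0,"wz":0,"jaw":255},
    {"dx":0,"dy":0,"dz":0,"wx":0,"wy":0,"wz":0,"jaw":255},
    {"dx":0,"dy":0,"dz":0,"wx":0,"wy":0,"wz":0,"jaw":255}
  ]
}}

```text
time_s: 60.65
ee_pos: [0.6719, -0.0117, 0.2663]
tcp_rot: [-2.383, -2.042, 0.012]
contact_force: [0.0, -0.4, -1.7]
grip_width: 0.0215
```

```bash
python3 go.py 673.5 -10.2 240 0 0 -1 .9895 -.1444 0; cat > barchk.py <<'E'
from h import *
import sys
s=sense(); 
c=cam("top",sys.argv[1]+"_top"); P=pts(c); z=P[...,2]; hsv=cv2.cvtColor(c["image"],cv2.COLOR_RGB2HSV)
zt=float(sys.argv[2])
m=(P[...,0]>.55)&(P[...,0]<.8)&(P[...,1]>-.25)&(P[...,1]<.25)&(abs(z-zt)<.01)&(hsv[...,1]<50)&(hsv[...,2]>120)
th=np.deg2rad(-8.3); ex=np.array([np.cos(th),np.sin(th)]); ey=np.array([-np.sin(th),np.cos(th)])
a=P[m]; print(m.sum(),"tcp",(s["ee_pos"]*1e3).round(1),"z",np.median(a[:,2]).round(4))
b=(a[:,:2]-[.6734,-.0113])@ey*1e3; x=(a[:,:2]-[.6734,-.0113])@ex*1e3
print("bar ends along rack y %.1f %.1f mid %.1f"%(b.min(),b.max(),(b.min()+b.max())/2))
for lo in range(-170,170,30):
    s_=(b>=lo)&(b<lo+30)
    if s_.sum()>20: print("  y%4d x mid %.1f w %.1f z %.1f"%(lo+15,np.percentile(x[s_],[2,98]).mean(),np.ptp(np.percentile(x[s_],[2,98])),1e3*np.median(a[s_,2])))
E
python3 barchk.py o 0.2635
```

```text
turn [-0.0075  0.0035 -0.0085] shift cur [ 1.9  1.6 26.3] shift after turn [ 1.7  1.4 26.3] pos [671.9 -11.7 266.3] q [-0.1   0.16  1.56 -0.    1.42  0.06] w 21.5
824 tcp [671.9 -11.7 266.3] z 0.262
bar ends along rack y -167.1 166.0 mid -0.6
  y-155 x mid -4.6 w 20.4 z 262.9
  y-125 x mid -4.2 w 21.0 z 262.9
  y -95 x mid -3.9 w 20.4 z 262.5
  y -65 x mid -3.0 w 19.6 z 262.1
  y -35 x mid -3.1 w 20.4 z 262.3
  y  85 x mid -1.9 w 18.5 z 261.2
  y 115 x mid -1.9 w 20.9 z 261.3
  y 145 x mid -1.6 w 20.9 z 260.8
  y 175 x mid -1.8 w 19.8 z 260.6
```

The bar is held level over the rack, 2.6 mm short in x and 0.6 mm off along the rack. I'll correct for that and lower.

```bash
python3 go.py 674.6 -11.5 225 0 0 -1 .9895 -.1444 0
```

```text
turn [-0.0083  0.0035 -0.0086] shift cur [ 0.9  3.3 40.8] shift after turn [ 0.7  3.  40.8] pos [671.6 -11.8 265.8] q [-0.1   0.16  1.56 -0.    1.42  0.06] w 22.0
```

>>> {"op": "jog_arm", "data": {
  "commands": [
    {"dx":1,"dy":3,"dz":5,"wx":-0.008,"wy":0.003,"wz":-0.008,"jaw":255},
    {"dx":0,"dy":0,"dz":15,"wx":0,"wy":0,"wz":0,"jaw":255},
    {"dx":0,"dy":0,"dz":12,"wx":0,"wy":0,"wz":0,"jaw":255},
    {"dx":0,"dy":0,"dz":0,"wx":0,"wy":0,"wz":0,"jaw":255},
    {"dx":0,"dy":0,"dz":0,"wx":0,"wy":0,"wz":0,"jaw":255}
  ]
}}

```text
time_s: 61.2
ee_pos: [0.674, -0.0129, 0.2331]
tcp_rot: [2.378, 2.05, 0.002]
contact_force: [-0.3, -0.2, -1.5]
grip_width: 0.0214
```

```bash
python3 go.py 674.6 -11.5 200 0 0 -1 .9895 -.1444 0; python3 barchk.py p 0.231
```

```text
turn [ 0.0025  0.0007 -0.0029] shift cur [ 1.5  0.3 33.1] shift after turn [ 1.5  0.4 33.1] pos [674.  -12.9 233.1] q [-0.1   0.18  1.6  -0.    1.36  0.05] w 21.4
794 tcp [674.  -12.9 233.1] z 0.2287
bar ends along rack y -167.6 165.3 mid -1.2
  y-155 x mid -1.2 w 21.2 z 228.9
  y-125 x mid -0.8 w 21.2 z 228.7
  y -95 x mid -1.1 w 20.9 z 229.0
  y -65 x mid -0.8 w 21.3 z 229.2
  y -35 x mid -0.9 w 20.0 z 228.5
  y  85 x mid -0.1 w 17.7 z 228.6
  y 115 x mid -0.5 w 19.3 z 228.4
  y 145 x mid -0.4 w 21.1 z 228.2
```

>>> {"op": "jog_arm", "data": {
  "commands": [
    {"dx":1.4,"dy":0.8,"dz":10,"wx":0.002,"wy":0,"wz":-0.003,"jaw":255},
    {"dx":0,"dy":0,"dz":12,"wx":0,"wy":0,"wz":0,"jaw":255},
    {"dx":0,"dy":0,"dz":6,"wx":0,"wy":0,"wz":0,"jaw":255},
    {"dx":0,"dy":0,"dz":0,"wx":0,"wy":0,"wz":0,"jaw":255},
    {"dx":0,"dy":0,"dz":0,"wx":0,"wy":0,"wz":0,"jaw":255}
  ]
}}

```text
time_s: 61.75
ee_pos: [0.6752, -0.0113, 0.2028]
tcp_rot: [2.375, 2.055, -0.0]
contact_force: [0.1, 0.2, -2.4]
grip_width: 0.0217
```

```bash
python3 go.py 675 -11.6 193 0 0 -1 .9895 -.1444 0; python3 barchk.py q 0.201
```

```text
turn [0.0003 0.0007 0.0007] shift cur [-0.3 -0.1  9.8] shift after turn [-0.3 -0.1  9.8] pos [675.2 -11.3 202.8] q [-0.1   0.2   1.63 -0.    1.31  0.05] w 21.7
749 tcp [675.2 -11.3 202.8] z 0.1982
bar ends along rack y -166.4 166.2 mid -0.1
  y-155 x mid 0.2 w 20.6 z 199.1
  y-125 x mid 0.2 w 21.2 z 198.7
  y -95 x mid -0.1 w 20.5 z 198.8
  y -35 x mid 0.6 w 19.5 z 197.2
  y  85 x mid 1.1 w 17.7 z 198.2
  y 115 x mid 0.3 w 20.1 z 197.0
  y 145 x mid 0.1 w 20.0 z 197.9
  y 175 x mid 0.2 w 21.3 z 197.3
```

Centred within about 0.5 mm. Lowering the last 10 mm.

>>> {"op": "jog_arm", "data": {
  "commands": [
    {"dx":-0.3,"dy":0,"dz":5,"wx":0,"wy":0,"wz":0,"jaw":255},
    {"dx":0,"dy":0,"dz":4.5,"wx":0,"wy":0,"wz":0,"jaw":255},
    {"dx":0,"dy":0,"dz":0,"wx":0,"wy":0,"wz":0,"jaw":255},
    {"dx":0,"dy":0,"dz":0,"wx":0,"wy":0,"wz":0,"jaw":255}
  ]
}}

```text
time_s: 62.2
ee_pos: [0.6756, -0.0118, 0.1935]
tcp_rot: [2.374, 2.054, 0.001]
contact_force: [0.4, 0.2, -1.7]
grip_width: 0.0215
```

```bash
python3 go.py 675 -11.6 191.5 0 0 -1 .9895 -.1444 0; python3 barchk.py r 0.189; python3 -c "
from rig import *
print(sense()['contact_force'])"
```

```text
turn [0.002  0.0007 0.0006] shift cur [ 0.1 -0.6  2. ] shift after turn [ 0.1 -0.6  2. ] pos [675.6 -11.8 193.5] q [-0.1   0.21  1.63 -0.    1.3   0.05] w 21.5
736 tcp [675.6 -11.8 193.5] z 0.1891
bar ends along rack y -166.6 166.8 mid 0.1
  y-155 x mid 1.2 w 20.9 z 189.4
  y-125 x mid 0.7 w 20.1 z 189.9
  y -95 x mid 0.8 w 20.7 z 189.0
  y -35 x mid 0.9 w 21.3 z 189.1
  y  85 x mid 1.3 w 17.9 z 188.8
  y 115 x mid 0.6 w 20.3 z 188.7
  y 145 x mid 0.6 w 20.9 z 189.1
  y 175 x mid 1.2 w 19.7 z 188.4
[ 0.34130557  0.49530013 -1.82405614]
```

>>> {"op": "jog_arm", "data": {
  "commands": [
    {"dx":0,"dy":-0.7,"dz":1.5,"wx":0.002,"wy":0,"wz":0,"jaw":255},
    {"dx":0,"dy":0,"dz":0,"wx":0,"wy":0,"wz":0,"jaw":255},
    {"dx":0,"dy":0,"dz":0,"wx":0,"wy":0,"wz":0,"jaw":180},
    {"dx":0,"dy":0,"dz":0,"wx":0,"wy":0,"wz":0,"jaw":150},
    {"dx":0,"dy":0,"dz":0,"wx":0,"wy":0,"wz":0,"jaw":120},
    {"dx":0,"dy":0,"dz":0,"wx":0,"wy":0,"wz":0,"jaw":100},
    {"dx":0,"dy":0,"dz":0,"wx":0,"wy":0,"wz":0,"jaw":100}
  ]
}}

```text
time_s: 62.95
ee_pos: [0.6766, -0.0119, 0.1954]
tcp_rot: [2.372, 2.053, 0.005]
contact_force: [0.1, 0.4, 0.5]
grip_width: 0.0542
```

```bash
python3 barchk.py s 0.187
```

```text
752 tcp [676.6 -11.9 195.4] z 0.187
bar ends along rack y -166.1 166.5 mid 0.2
  y-155 x mid 0.0 w 20.4 z 187.3
  y-125 x mid 0.4 w 21.2 z 187.1
  y -95 x mid 0.3 w 20.3 z 186.9
  y -35 x mid 0.8 w 20.8 z 186.4
  y  85 x mid 0.9 w 17.5 z 186.7
  y 115 x mid 0.1 w 19.8 z 187.2
  y 145 x mid 0.3 w 20.4 z 187.2
  y 175 x mid -0.2 w 20.2 z 186.5
```

>>> {"op": "jog_arm", "data": {
  "commands": [
    {"dx":0,"dy":0,"dz":-10,"wx":0,"wy":0,"wz":0,"jaw":100},
    {"dx":0,"dy":0,"dz":-20,"wx":0,"wy":0,"wz":0,"jaw":100},
    {"dx":0,"dy":0,"dz":-30,"wx":0,"wy":0,"wz":0,"jaw":100},
    {"dx":0,"dy":0,"dz":-40,"wx":0,"wy":0,"wz":0,"jaw":100},
    {"dx":0,"dy":-40,"dz":-30,"wx":0,"wy":0,"wz":0,"jaw":100},
    {"dx":0,"dy":-45,"dz":-10,"wx":0,"wy":0,"wz":0,"jaw":100},
    {"dx":0,"dy":-45,"dz":0,"wx":0,"wy":0,"wz":0,"jaw":100},
    {"dx":0,"dy":-45,"dz":0,"wx":0,"wy":0,"wz":0,"jaw":100},
    {"dx":0,"dy":-40,"dz":0,"wx":0,"wy":0,"wz":0,"jaw":100},
    {"dx":0,"dy":-20,"dz":0,"wx":0,"wy":0,"wz":0,"jaw":100},
    {"dx":0,"dy":0,"dz":0,"wx":0,"wy":0,"wz":0,"jaw":100},
    {"dx":0,"dy":0,"dz":0,"wx":0,"wy":0,"wz":0,"jaw":100}
  ]
}}

```text
time_s: 64.2
ee_pos: [0.4368, 0.023, 0.3487]
tcp_rot: [2.367, 2.047, 0.018]
contact_force: [0.4, 0.2, -0.3]
grip_width: 0.0579
```

```bash
python3 st.py; python3 barchk.py t 0.187; python3 - <<'E'
from h import *
cam("side","t_side"); im=cv2.imread("pics/t_side.png")[150:350,200:400]; cv2.imwrite("pics/t_side_z.png",cv2.resize(im,None,fx=3,fy=3,interpolation=cv2.INTER_CUBIC))
E
python3 look.py | grep -vE "^low (1[34]|4[0-9][0-9] )|hsv \[ 60"
```

```text
t 64.20 q [-0.07  -0.42   1.955 -0.     1.59   0.075] pos [436.8  23.  348.7] F [ 0.4  0.2 -0.3] w 57.9
tool x,y,z rows:
 [[ 1.442e-01  9.896e-01  8.000e-04]
 [ 9.894e-01 -1.442e-01  1.690e-02]
 [ 1.680e-02 -1.700e-03 -9.999e-01]]
1282 tcp [436.8  23.  348.7] z 0.187
bar ends along rack y -165.4 166.4 mid 0.5
  y-155 x mid -0.1 w 20.1 z 187.1
  y-125 x mid 0.3 w 20.9 z 187.0
  y -95 x mid 0.3 w 19.8 z 186.7
  y -65 x mid 0.3 w 21.0 z 186.9
  y -35 x mid 0.3 w 20.6 z 186.9
  y  -5 x mid -0.0 w 20.7 z 186.9
  y  25 x mid 0.2 w 20.9 z 186.6
  y  55 x mid 0.3 w 20.8 z 187.1
  y  85 x mid 0.3 w 20.3 z 187.0
  y 115 x mid 0.2 w 20.7 z 187.1
  y 145 x mid 0.4 w 20.6 z 187.1
  y 175 x mid 0.5 w 21.8 z 187.1
t 64.35 bench z 0.0034218316659298644
low 1565 rect [ 786.1 -225.7  121.2   92.5  -85.7] z med 0.0344 p95 0.0400 hsv [110.   9. 118.] px [405. 162.]
low 1097 rect [793.2 -74.6 100.6  73.4 -87.9] z med 0.0443 p95 0.0499 hsv [114.  15.  81.] px [348. 161.]
low 122 rect [775.4  78.   66.7  28.  -87.5] z med 0.0406 p95 0.0593 hsv [16.  67.5 98. ] px [292. 170.]
low 49 rect [ 693.4 -518.2   49
[... 475 characters left out ...]
124.  15. 115.] px [252. 303.]
mid 552 rect [794.8  77.1  64.   63.2 -33.3] z med 0.0890 p95 0.0943 hsv [ 22.  15. 205.] px [290. 157.]
mid 569 rect [ 598.5 -494.9  201.4   58.5   -2.1] z med 0.0835 p95 0.0992 hsv [120.   7.  38.] px [510. 224.]
mid 1348 rect [661.4 -10.3 318.   38.6  81.9] z med 0.0702 p95 0.0869 hsv [ 11. 159.  50.] px [326. 209.]
mid 680 rect [ 6.045e+02 -5.242e+02  1.282e+02  5.050e+01  5.000e-01] z med 0.0897 p95 0.0991 hsv [ 10. 189. 104.] px [531. 224.]
mid 36 rect [ 500.8 -524.6   49.2    5.2   89.2] z med 0.0967 p95 0.0995 hsv [120.    5.5  91. ] px [534. 265.]
high 1927 rect [673.1 -11.6 333.8  57.3  82. ] z med 0.1853 p95 0.1909 hsv [ 15.  11. 197.] px [326. 196.]
```

View pics/t_top.png

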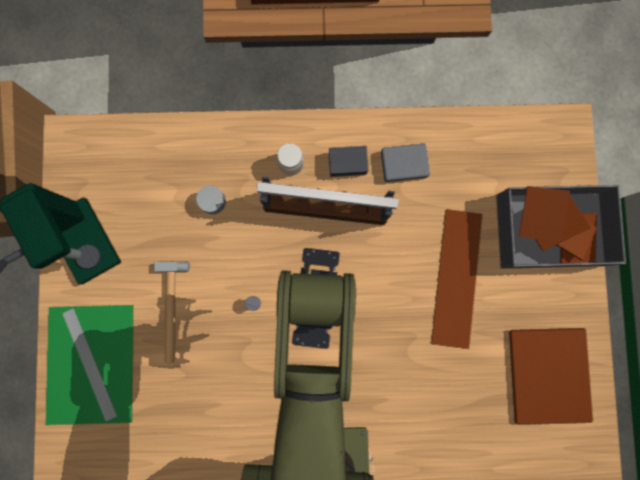

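View pics/t_side_z.png

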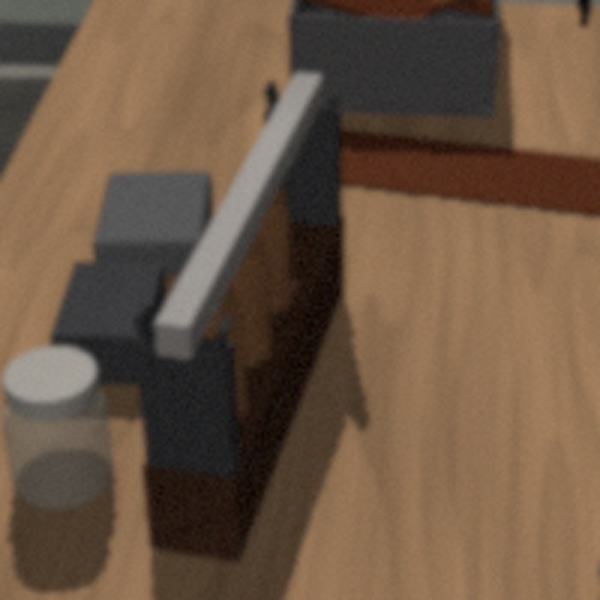

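The bar lies flat across both posts (top at 187 mm along its whole length, within 0.5 mm of centred). The three punches stand under it, the pad is empty again and the bystanders are unmoved. I'm handing in.

```bash
python3 -c "
from rig import ctrl
print(ctrl.hand_in())"
```

```text
the job is handed in; nothing more can be done
None
```

The job is done and handed in at about 64 s. I laid the bar on the leather pad and stood all three punches that were present, tip down, in three neighbouring sockets. The rightmost socket (nearest the pad) is empty. Then I laid the bar back across the posts.

- **Bar:** in the last top view its top is at about 187 mm along its whole length, so it sits flat. It is centred within about 0.5 mm, both between the lips and along the rack.
- **Punches:** with all three in place, their butts measured 154 mm (155 is nominal), and the final side view shows them standing under the bar. The middle punch's reading shifted about 2 mm along the rack after it was seated, within its socket play. It still stood upright and fully home.
- **Bystanders:** none had moved in the final pictures, and the gripper was clear of everything.
- **Disagreement:** the side camera reads about 3 mm off the top camera. I used the top camera for positions.

No check failed.

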